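# Change over the lens fixture: blank out, lens cells seated and clipped

## Robot

A 6-joint arm with a two-finger parallel gripper is mounted at the origin on the work surface; the furniture and walls round the work are solid. World frame = base frame: x ahead of the robot, y to its left, z up, the work surface at z = 0. Lengths are in mm, angles in rad, forces in N, time in s.
With the tool pointing down it reaches from about 350 to 775 mm from the base axis. Payload 7.3 kg.
Tool frame: the origin (TCP) lies on the centre line of the jaws, within the pads' length; the fingertips stand 22 mm ahead of it and the grasp point (between the pads) lies 3 mm ahead of it; x points along the fingers, z is the direction in which the jaws open and shut, and the axes are right-handed (so a half turn about x gives the same grasp; the last joint's range is limited). The gripper opens to 92 mm and grips with 3 to 60 N. Pads are 19 mm wide; open, the fingers measure 130 mm over their backs; the gripper's body (75 mm by 190 mm) begins 47 mm behind the grasp point.
Start: joints at [1.16, 0.342, 1.524, -0, 1.275, -0.146], TCP at [137.385, 506.723, 248.741] pointing down, gripper open.
Joint ranges: [-2.53, 2.53], [-0.77, 2.02], [0.04, 2.7], [-1, 4.14], [0.28, 2.66], [-3.11, 3.11]. Speed limits (rad/s): [2.57, 2.57, 3.14, 3.14, 3.14, 3.14].

## Interface

Orientations are given as [roll, pitch, yaw] about the fixed x, y, z axes, in that order (R = Rz(yaw) Ry(pitch) Rx(roll)).
In Python, from plant import readout, imaging, bot gives the robot as it stands.
- The arm moves only by the tool arm_command, never from a script. Its argument "plan" is a list of rows, each an object of numbers: "tx", "ty", "tz": the shift along the tool's x, y, z in cm; "wx", "wy", "wz": the turn, a rotation vector about the tool's x, y, z in rad; "jaw": the opening, from -1 (shut) to 1 (fully open). In form: [{"tx": .., "ty": .., "tz": .., "wx": .., "wy": .., "wz": .., "jaw": ..}, ...]. A call has 1 to 20 rows; each row shifts and turns the commanded pose from where the row before left it, along the tool's axes as they then stand; what a row does not reach is not made up. A row lasts 1/10 s, in which the tool goes at most 50 mm and 8.59 degrees, less where a joint would pass 70% of its speed; a pose out of reach is approached as far as the arm can. A call with a gripper value outside its range is refused whole. The fingers move at their own pace and stop on an object; the grip force is fixed at half the most. Time passes only in rows, so rows that do not move let the fingers close. It gives the time, the measured TCP pose, the force and the opening at its end, in the units of the state.
- readout.get_obs(): the state, without advancing time (a new reading comes with each control period).
- imaging.capture(name): name is "scene" or "top"; returns the picture (384x512x3 uint8, blue, green, red); there is no depth.
- imaging.get_calibration(name): a dict with "fx", "fy", "cx", "cy" (pixels), "position" and "rotation" of the camera in the world. Camera axes: x right, y up, looking along -z (the intrinsics and any distortion apply to the point x, -y, -z); pixel columns grow to the right and rows downward; lengths in mm; the calibration is good to about 2 mm. A picture is of the moment at which its call begins. get_calibration takes no time and is no camera call.
- bot.close_job(): hands the job in, once; it reports no verdict.
The state is a dict: "time": time; "joint_positions": joint angles; "dq": joint speeds; "tau": joint torques, N m; "tool_pos": TCP position; "tcp_rot": TCP orientation; "contact_force": force on the tool from outside, world axes, zero at the start; "moment": the same for the moment, N m; "grip_width": finger opening in mm.
Only numpy, scipy, OpenCV 4.12 (cv2) and the standard library are available. Lean on these libraries where they do the work, as an engineer would, in place of code of your own. Each camera call takes 0.05 s, during which the arm holds its last target.

## Task

Change over the lens fixture: take the square-headed setting blank out of its nest and stand it upright in the black tray, then load every lens cell on the table into the fixture, one to a nest. Turn each cell so that its three ball feet go down into the three V grooves and set it down gently, fully home, so that all three feet bear and it sits level and cannot rock; swing clips aside where they are in the way, finish with all four clips swung home to their stops, on an empty nest too, and leave the other things on the table where they are.

Things in the scene. Friction and masses are not known exactly. Their poses are not given: they have to be found in the camera images.
- lens_1_mid (a point): middle of a loose lens cell (all alike, may be absent): on its axis, 23 mm above the ball bottoms; z up. Dark round barrel 30 mm diameter, glass on top, on a bright flange of three radial ears, 14 mm wide, tips 33 mm from the axis, along -x and 60 degrees either side of +x. Under each ear, 26 mm from the axis, a 10 mm ball foot. Ears 10 to 16, barrel 16 to 46 mm up. 90 to 150 g
- lens_2_mid (a point): middle of a loose lens cell (all alike, may be absent): on its axis, 23 mm above the ball bottoms; z up. Dark round barrel 30 mm diameter, glass on top, on a bright flange of three radial ears, 14 mm wide, tips 33 mm from the axis, along -x and 60 degrees either side of +x. Under each ear, 26 mm from the axis, a 10 mm ball foot. Ears 10 to 16, barrel 16 to 46 mm up. 90 to 150 g
- lens_3_mid (a point): middle of a loose lens cell (all alike, may be absent): on its axis, 23 mm above the ball bottoms; z up. Dark round barrel 30 mm diameter, glass on top, on a bright flange of three radial ears, 14 mm wide, tips 33 mm from the axis, along -x and 60 degrees either side of +x. Under each ear, 26 mm from the axis, a 10 mm ball foot. Ears 10 to 16, barrel 16 to 46 mm up. 90 to 150 g
- lens_4_mid (a point): middle of a loose lens cell (all alike, may be absent): on its axis, 23 mm above the ball bottoms; z up. Dark round barrel 30 mm diameter, glass on top, on a bright flange of three radial ears, 14 mm wide, tips 33 mm from the axis, along -x and 60 degrees either side of +x. Under each ear, 26 mm from the axis, a 10 mm ball foot. Ears 10 to 16, barrel 16 to 46 mm up. 90 to 150 g
- nest_1 (a point): where the middle point of a seated lens cell comes to lie, leftmost nest seen from the robot; 39 mm above the table, axes of the fixture. Below it three radial V grooves at -x and 60 degrees either side of +x, on a circle of 26 mm radius: a cell fits in three turns, 120 degrees apart. Groove walls 60 degrees steep, mouth 15 mm wide, 24 mm above the table
- clip_1 (a joint): clip of nest_1 (rad): 0 = home on its stop, nose over the front (-x) ear; grows clockwise from above to 1.6; out of a cell's way above 1.1; friction under 1 N. Upright black handle pin 8 mm thick, 39 to 68 mm above the table, on a flat arm 34 to 39 mm up. In fixture axes from nest_1: pivot x -36, y +34 mm (42 mm high); pin x -46, y +4 at home, x -66, y +44 at 1.57 rad
- nest_2 (a point): where the middle point of a seated lens cell comes to lie, second from left nest seen from the robot; 39 mm above the table, axes of the fixture. Below it three radial V grooves at -x and 60 degrees either side of +x, on a circle of 26 mm radius: a cell fits in three turns, 120 degrees apart. Groove walls 60 degrees steep, mouth 15 mm wide, 24 mm above the table
- clip_2 (a joint): clip of nest_2 (rad): 0 = home on its stop, nose over the front (-x) ear; grows clockwise from above to 1.6; out of a cell's way above 1.1; friction under 1 N. Upright black handle pin 8 mm thick, 39 to 68 mm above the table, on a flat arm 34 to 39 mm up. In fixture axes from nest_2: pivot x -36, y +34 mm (42 mm high); pin x -46, y +4 at home, x -66, y +44 at 1.57 rad
- nest_3 (a point): where the middle point of a seated lens cell comes to lie, third from left nest seen from the robot; 39 mm above the table, axes of the fixture. Below it three radial V grooves at -x and 60 degrees either side of +x, on a circle of 26 mm radius: a cell fits in three turns, 120 degrees apart. Groove walls 60 degrees steep, mouth 15 mm wide, 24 mm above the table
- clip_3 (a joint): clip of nest_3 (rad): 0 = home on its stop, nose over the front (-x) ear; grows clockwise from above to 1.6; out of a cell's way above 1.1; friction under 1 N. Upright black handle pin 8 mm thick, 39 to 68 mm above the table, on a flat arm 34 to 39 mm up. In fixture axes from nest_3: pivot x -36, y +34 mm (42 mm high); pin x -46, y +4 at home, x -66, y +44 at 1.57 rad
- nest_4 (a point): where the middle point of a seated lens cell comes to lie, rightmost nest seen from the robot; 39 mm above the table, axes of the fixture. Below it three radial V grooves at -x and 60 degrees either side of +x, on a circle of 26 mm radius: a cell fits in three turns, 120 degrees apart. Groove walls 60 degrees steep, mouth 15 mm wide, 24 mm above the table
- clip_4 (a joint): clip of nest_4 (rad): 0 = home on its stop, nose over the front (-x) ear; grows clockwise from above to 1.6; out of a cell's way above 1.1; friction under 1 N. Upright black handle pin 8 mm thick, 39 to 68 mm above the table, on a flat arm 34 to 39 mm up. In fixture axes from nest_4: pivot x -36, y +34 mm (42 mm high); pin x -46, y +4 at home, x -66, y +44 at 1.57 rad
- fixture: fixed aluminium plate 92 x 346 x 10 mm, four nests 84 mm apart along its y (nest_1 at +126, nest_2 +42, nest_3 -42, nest_4 -126 mm); z up, clips on the -x side; origin on the table in the middle of the row. A seated cell has its ball bottoms 16, ear tops 32 and barrel top 62 mm above the table; with a foot on a groove ridge it stands up to 8 mm too high there
- eraser: blue and white cleaning block 23 x 44 x 12 mm, loose bystander, origin at the centre of its underside; not part of the job
- hex_key: hex key with yellow sleeve, 26 x 79 x 8 mm, loose bystander, origin at the centre of its underside; not part of the job
- strip_carrier: lead strip on its carrier, 38 x 90 x 9 mm, loose bystander, origin at the centre of its underside; not part of the job
- jar_flux: orange jar with black cap, 48 mm diameter, 50 mm tall, loose bystander, origin at the centre of its underside; not part of the job
- setup_block: small steel block with a post, 28 x 40 x 32 mm, loose bystander, origin at the centre of its underside; not part of the job
- blank_1_mid (a point): middle of the setting blank when it starts in nest_1 (absent otherwise: exactly one of the four is there, seated in its nest): on its axis, 23 mm above the ball bottoms, z up. Ears, ball feet and heights as the lens cells, but a solid bright square steel head 24 x 24 x 30 mm, faces along x and y, in place of the barrel, and no glass. About 110 g
- blank_2_mid (a point): middle of the setting blank when it starts in nest_2 (absent otherwise: exactly one of the four is there, seated in its nest): on its axis, 23 mm above the ball bottoms, z up. Ears, ball feet and heights as the lens cells, but a solid bright square steel head 24 x 24 x 30 mm, faces along x and y, in place of the barrel, and no glass. About 110 g
- blank_3_mid (a point): middle of the setting blank when it starts in nest_3 (absent otherwise: exactly one of the four is there, seated in its nest): on its axis, 23 mm above the ball bottoms, z up. Ears, ball feet and heights as the lens cells, but a solid bright square steel head 24 x 24 x 30 mm, faces along x and y, in place of the barrel, and no glass. About 110 g
- blank_4_mid (a point): middle of the setting blank when it starts in nest_4 (absent otherwise: exactly one of the four is there, seated in its nest): on its axis, 23 mm above the ball bottoms, z up. Ears, ball feet and heights as the lens cells, but a solid bright square steel head 24 x 24 x 30 mm, faces along x and y, in place of the barrel, and no glass. About 110 g
- blank_tray_in (a point): centre of the inner floor, 3 mm above the table, of a fixed open black tray for the blank: 104 x 104 mm outside, 14 mm high, walls 3 mm
Mind the look-alikes: they are no part of the job. What is shaped like the part that bears lens_2_mid but red is not meant.

How it is judged (in metres and radians):
At the end, for the whole second after the job is handed in: blank in the tray: axis within 35 mm of its centre, feet on its floor, upright to 0.1 rad; every lens cell in a nest: middle within 3 mm of the nest point, at most 2 mm above it, axis within 0.05 rad of the fixture's; all four clips within 0.1 rad of home (horizontal distance between each of blank_1_mid, blank_2_mid, blank_3_mid, blank_4_mid and blank_tray_in below 0.035 m and z of each of blank_1_mid, blank_2_mid, blank_3_mid, blank_4_mid in the frame of blank_tray_in below 0.029 m and angle between each of blank_1_mid, blank_2_mid, blank_3_mid, blank_4_mid's own z axis and vertical below 0.1 rad and ((distance between lens_1_mid and nest_1 below 0.003 m and angle between the z axis of lens_1_mid and the z axis of nest_1, either way round below 0.05 rad and z of lens_1_mid in the frame of nest_1 below 0.002 m) or (distance between lens_1_mid and nest_2 below 0.003 m and angle between the z axis of lens_1_mid and the z axis of nest_2, either way round below 0.05 rad and z of lens_1_mid in the frame of nest_2 below 0.002 m) or (distance between lens_1_mid and nest_3 below 0.003 m and angle between the z axis of lens_1_mid and the z axis of nest_3, either way round below 0.05 rad and z of lens_1_mid in the frame of nest_3 below 0.002 m) or (distance between lens_1_mid and nest_4 below 0.003 m and angle between the z axis of lens_1_mid and the z axis of nest_4, either way round below 0.05 rad and z of lens_1_mid in the frame of nest_4 below 0.002 m)) and ((distance between lens_2_mid and nest_1 below 0.003 m and angle between the z axis of lens_2_mid and the z axis of nest_1, either way round below 0.05 rad and z of lens_2_mid in the frame of nest_1 below 0.002 m) or (distance between lens_2_mid and nest_2 below 0.003 m and angle between the z axis of lens_2_mid and the z axis of nest_2, either way round below 0.05 rad and z of lens_2_mid in the frame of nest_2 below 0.002 m) or (distance between lens_2_mid and nest_3 below 0.003 m and angle between the z axis of lens_2_mid and the z axis of nest_3, either way round below 0.05 rad and z of lens_2_mid in the frame of nest_3 below 0.002 m) or (distance between lens_2_mid and nest_4 below 0.003 m and angle between the z axis of lens_2_mid and the z axis of nest_4, either way round below 0.05 rad and z of lens_2_mid in the frame of nest_4 below 0.002 m)) and ((distance between lens_3_mid and nest_1 below 0.003 m and angle between the z axis of lens_3_mid and the z axis of nest_1, either way round below 0.05 rad and z of lens_3_mid in the frame of nest_1 below 0.002 m) or (distance between lens_3_mid and nest_2 below 0.003 m and angle between the z axis of lens_3_mid and the z axis of nest_2, either way round below 0.05 rad and z of lens_3_mid in the frame of nest_2 below 0.002 m) or (distance between lens_3_mid and nest_3 below 0.003 m and angle between the z axis of lens_3_mid and the z axis of nest_3, either way round below 0.05 rad and z of lens_3_mid in the frame of nest_3 below 0.002 m) or (distance between lens_3_mid and nest_4 below 0.003 m and angle between the z axis of lens_3_mid and the z axis of nest_4, either way round below 0.05 rad and z of lens_3_mid in the frame of nest_4 below 0.002 m)) and ((distance between lens_4_mid and nest_1 below 0.003 m and angle between the z axis of lens_4_mid and the z axis of nest_1, either way round below 0.05 rad and z of lens_4_mid in the frame of nest_1 below 0.002 m) or (distance between lens_4_mid and nest_2 below 0.003 m and angle between the z axis of lens_4_mid and the z axis of nest_2, either way round below 0.05 rad and z of lens_4_mid in the frame of nest_2 below 0.002 m) or (distance between lens_4_mid and nest_3 below 0.003 m and angle between the z axis of lens_4_mid and the z axis of nest_3, either way round below 0.05 rad and z of lens_4_mid in the frame of nest_3 below 0.002 m) or (distance between lens_4_mid and nest_4 below 0.003 m and angle between the z axis of lens_4_mid and the z axis of nest_4, either way round below 0.05 rad and z of lens_4_mid in the frame of nest_4 below 0.002 m)) and value of joint each of clip_1, clip_2, clip_3, clip_4 below 0.1 rad); the robot touches nothing.
It fails at once if a bystander is moved more than 5 cm (distance of any of eraser, hex_key, strip_carrier, jar_flux, setup_block from where it was at the start of the episode above 0.05 m).
It fails at once if a lens cell is slammed or pressed onto the fixture with more than 40 N (contact force between any of lens_1, lens_2, lens_3, lens_4 and fixture above 40 N).
Of lens_1, lens_2, lens_3, lens_4 only 3 to 4 are there at a start; the rules pass over those that are not, and their reading is None.
Of blank_1, blank_2, blank_3, blank_4 only 1 to 1 are there at a start; the rules pass over those that are not, and their reading is None.
At some moment in a run one of lens_1, lens_2, lens_3, lens_4 may be knocked a few centimetres aside while the robot is not near it.
It also fails if it takes over 208 s, if anything falls off the work surface, if the arm or the gripper's body presses on something with over 40 N, if the wrist force passes 120 N, or if a joint passes its speed limit or range.

## Working session

There is one attempt and no reset: what is moved stays moved. The work goes in short steps, Python scripts to look and compute and a tool call to move; the robot and the scene stay as the last step left them, time stands still between calls to the robot, and variables do not carry over. Pictures are saved under pics/ and viewed, and the job is handed in when it is done.

Besides the shell and the picture viewer there is one more tool, called after "Emit:" by a JSON object that holds its "method" and its "body", one argument or row to a line. arm_command: Moves the arm, as the interface text tells. Its arguments: {"type":"object","properties":{"plan":{"type":"array"}},"required":["plan"]}

```bash
ls; mkdir -p pics
python3 - <<'E'
from plant import readout, imaging, bot
import cv2
print(readout.get_obs())
for n in ("scene","top"):
    print(n,imaging.get_calibration(n))
    cv2.imwrite(f"pics/{n}0.png",imaging.capture(n))
E
```

```text
pics
{'time': 0.0, 'joint_positions': array([ 1.16002712e+00,  3.42723745e-01,  1.52501169e+00,  3.31276685e-06,
        1.27538399e+00, -1.46045755e-01]), 'dq': array([ 0.00018589, -0.0008684 ,  0.00104   , -0.00093374, -0.00030473,
        0.00029896]), 'tau': array([ 1.07828469e-03, -4.31253612e+01, -2.44220495e+01,  7.16891815e-02,
        5.60832547e-02, -9.79618085e-05]), 'tool_pos': array([137.21486667, 506.37118803, 248.04625981]), 'tcp_rot': array([ 2.99347207,  1.56926955, -1.98364132]), 'contact_force': array([-0.62946411, -0.02783594, -0.0933554 ]), 'moment': array([-0.05140011, -0.0566958 , -0.05579155]), 'grip_width': 91.64886281832733}
scene {'fx': 490.29280870546825, 'fy': 490.29280870546825, 'cx': 255.46568861731757, 'cy': 191.40334890771777, 'position': array([-307.62780813, 1513.71916758, 1067.445283  ]), 'rotation': array([ 1.02539539, -0.02275348, -2.61713639])}
top {'fx': 386.1635466579435, 'fy': 386.1635466579435, 'cx': 250.79783220989268, 'cy': 189.48412036951532, 'position': array([ 332.3183933 ,   19.69528574, 1439.06292622]), 'rotation': array([ 0.13377799, -0.00453688, -1.55909707])}
```

View pics/scene0.png

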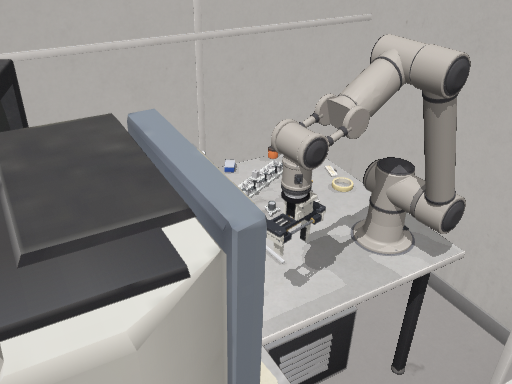

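View pics/top0.png

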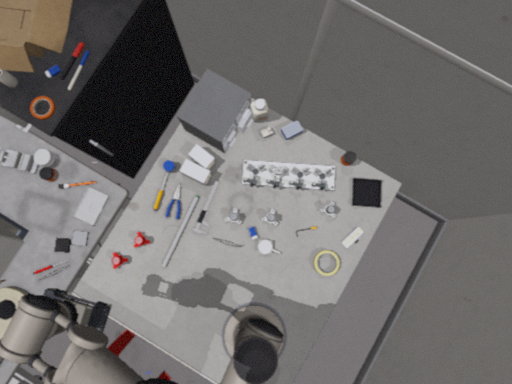

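The top view shows the fixture at about (290,177), the black tray at (367,193), loose cells near (234,215), (271,216) and (330,208), and two red look-alikes at lower left. I'll enlarge it.

```bash
cat > h.py <<'E'
import numpy as np, cv2
from scipy.spatial.transform import Rotation as R
from plant import readout, imaging, bot
CAL={n:imaging.get_calibration(n) for n in("scene","top")}
def Rm(n):
    return R.from_euler('xyz',CAL[n]['rotation']).as_matrix()
def proj(n,p):
    c=CAL[n];q=(np.atleast_2d(p)-c['position'])@Rm(n)
    return np.c_[c['cx']+c['fx']*q[:,0]/-q[:,2], c['cy']-c['fy']*q[:,1]/-q[:,2]]
def unproj(n,uv,z):
    c=CAL[n];uv=np.atleast_2d(uv).astype(float)
    d=np.c_[(uv[:,0]-c['cx'])/c['fx'],-(uv[:,1]-c['cy'])/c['fy'],-np.ones(len(uv))]@Rm(n).T
    return c['position']+d*((z-c['position'][2])/d[:,2])[:,None]
def crop(img,x0,y0,x1,y1,s,name):
    cv2.imwrite('pics/'+name,cv2.resize(img[y0:y1,x0:x1],None,fx=s,fy=s,interpolation=cv2.INTER_CUBIC))
E
python3 - <<'E'
from h import *
im=cv2.imread('pics/top0.png')
crop(im,210,90,400,230,4,'t0a.png'); 
crop(cv2.imread('pics/scene0.png'),200,130,360,250,5,'s0a.png')
print(proj('top',[[0,0,0],[400,0,0],[137,507,248]]),proj('scene',[[137,507,248],[0,0,0]]))
print(unproj('top',[[290,177],[367,193],[234,215],[271,216],[330,208]],0).round())
E
```

```text
[[253.39025852 335.21420076]
 [254.55290062 223.14451751]
 [ 85.0153947  305.53407149]] [[291.6741815  240.06232773]
 [381.95554677 235.33062315]]
[[ 575. -132.    0.]
 [ 518. -422.    0.]
 [ 429.   77.    0.]
 [ 427.  -61.    0.]
 [ 460. -282.    0.]]
```

View pics/t0a.png

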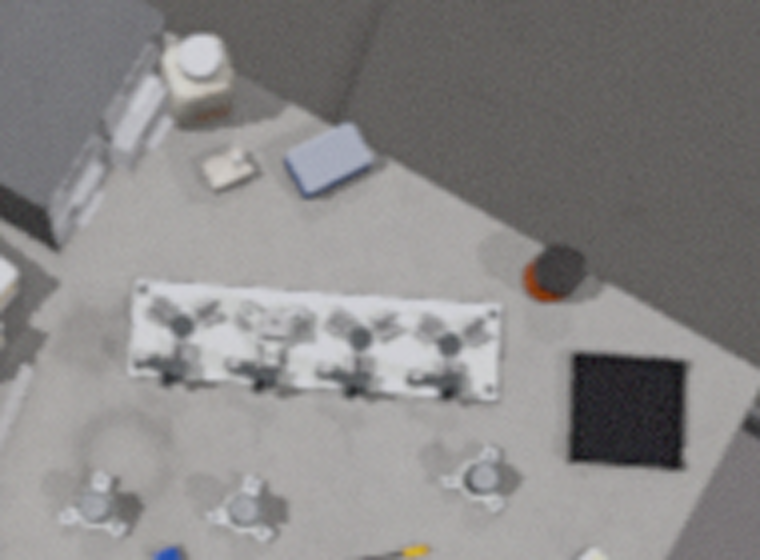

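View pics/s0a.png

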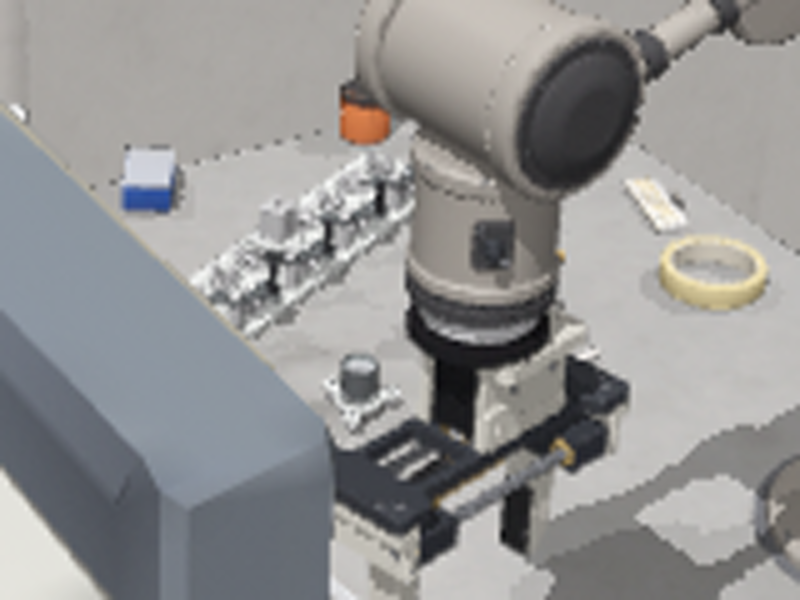

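Run:
```python
from h import *
im=cv2.imread('pics/top0.png')
crop(im,80,130,250,290,4,'t0b.png'); crop(im,220,190,400,300,4,'t0c.png');crop(im,0,120,130,290,4,'t0d.png')
```

```text
(no output)
```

View pics/t0b.png

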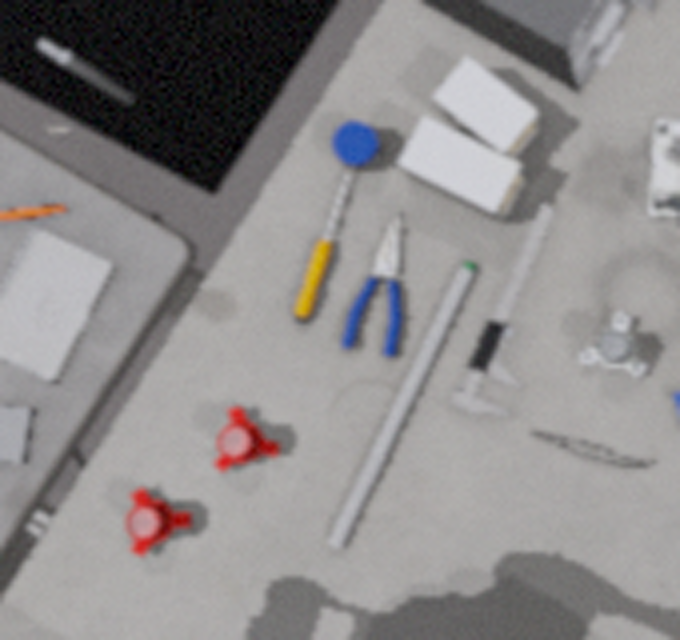

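View pics/t0c.png

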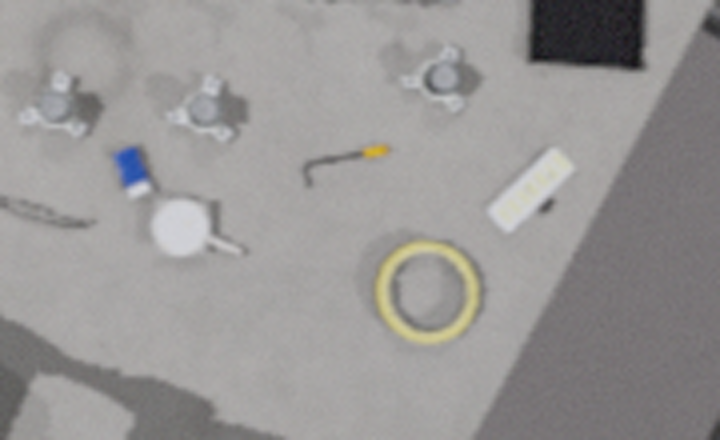

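View pics/t0d.png

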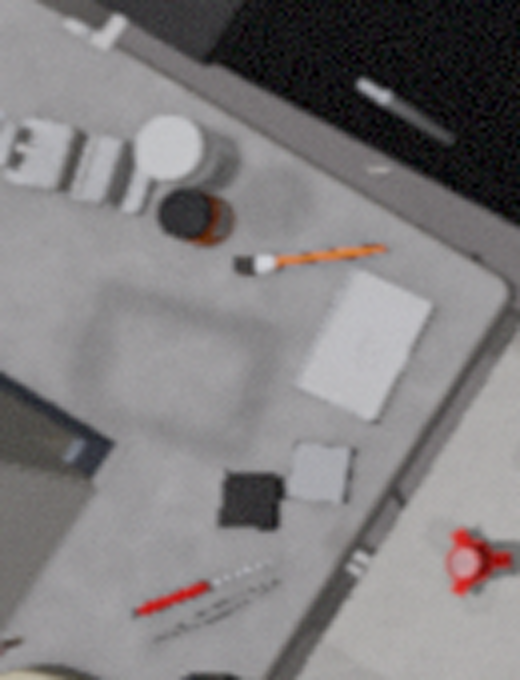

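The blank (bright square head) sits in nest_2, at about (277,172). There are three silver cells at (234,216), (271,217) and (330,208). The red ones at (118,260) and (140,240) are decoys. I'll fit the poses precisely.

```bash
cat >> h.py <<'E'
def avg(n,k=4):
    return np.mean([imaging.capture(n).astype(np.float32) for _ in range(k)],0)
def gray(i): return cv2.cvtColor(np.clip(i,0,255).astype(np.uint8),cv2.COLOR_BGR2GRAY).astype(np.float32)
def disc(x,y,z,r,n=40):
    t=np.linspace(0,2*np.pi,n,endpoint=False);return np.c_[x+r*np.cos(t),y+r*np.sin(t),np.full(n,z)]
S=8
def render(shape,off,items,n='top'):
    """items: list of (list of 3d pts, convex hull?, value)"""
    out=np.full((shape[0]*S,shape[1]*S),np.nan,np.float32)
    h,w=shape
    acc=np.zeros((h*S,w*S),np.float32);
    for pts,val in items:
        uv=(proj(n,pts)-off+0.5)*S-0.5
        hull=cv2.convexHull(uv.astype(np.float32).reshape(-1,1,2))
        cv2.fillConvexPoly(acc,np.round(hull*16).astype(np.int32),float(val),shift=4)
    return cv2.GaussianBlur(cv2.resize(acc,(w,h),interpolation=cv2.INTER_AREA),(0,0),0.5)
def cell_items(x,y,yaw,z0=0):
    it=[]
    for a in (np.pi,np.pi/3,-np.pi/3):
        d=np.array([np.cos(yaw+a),np.sin(yaw+a)]);p=np.array([-d[1],d[0]])
        q=[]
        for r in(6,33):
            for s in(-7,7): q.append(np.r_[np.array([x,y])+d*r+p*s,0])
        q=np.array(q)
        it.append((np.vstack([q+[0,0,z0+10],q+[0,0,z0+16]]),1))
    it.append((np.vstack([disc(x,y,z0+16,15),disc(x,y,z0+46,15)]),0.25))
    it.append((disc(x,y,z0+46,12),0.45))
    return it
from scipy.optimize import minimize
def ncc(a,b):
    a=a-a.mean();b=b-b.mean();return (a*b).sum()/np.sqrt((a*a).sum()*(b*b).sum()+1e-9)
def fit_cell(g,u,v,z0=0,m=13,xy0=None):
    u0,v0=int(u)-m,int(v)-m;patch=g[v0:v0+2*m+1,u0:u0+2*m+1]
    p0=xy0 if xy0 is not None else unproj('top',[u,v],z0+25)[0][:2]
    f=lambda q:-ncc(render(patch.shape,np.array([u0,v0]),cell_items(q[0],q[1],q[2]*.03,z0)),patch)
    best=None
    for a in np.deg2rad(np.arange(-60,60,15)):
        r=minimize(f,[p0[0],p0[1],a/.03],method='Nelder-Mead',options=dict(initial_simplex=[[p0[0],p0[1],a/.03],[p0[0]+6,p0[1],a/.03],[p0[0],p0[1]+6,a/.03],[p0[0],p0[1],a/.03+6]],xatol=.02,fatol=1e-5,maxiter=200))
        if best is None or r.fun<best.fun:best=r
    return best.x[0],best.x[1],best.x[2]*.03,-best.fun
def fix_items(x,y,th):
    c,s=np.cos(th),np.sin(th)
    def W(px,py,z):return np.array([x+c*px-s*py,y+s*px+c*py,z])
    q=[W(a,b,z) for a in(-46,46) for b in(-173,173) for z in(0,10)]
    return [(q,1)],W
E
python3 - <<'E'
from h import *
im=avg('top',6); np.save('top_a.npy',im); g=gray(im)
for u,v in((234,216),(271,217),(330,208)):
    r=fit_cell(g,u,v); print(np.round(r,3),np.rad2deg(r[2])%120, proj('scene',[[r[0],r[1],23]]))
# fixture: fit on patch with the inner part masked out
u0,v0,w,h=234,150,112,60
patch=g[v0:v0+h,u0:u0+w]
def mask(q):
    it,W=fix_items(*q)
    return it,W
def f(q):
    q=[q[0],q[1],q[2]*.01]
    it,W=fix_items(*q)
    m=render(patch.shape,np.array([u0,v0]),it)
    c,s=np.cos(q[2]),np.sin(q[2])
    wt=render(patch.shape,np.array([u0,v0]),[([W(a,b,10) for a in(-56,56) for b in(-183,183)],1),([W(a,b,10) for a in(-62,38) for b in(-163,168)],0)])
    a=m;b=patch
    W_=wt;ma=(a*W_).sum()/W_.sum();mb=(b*W_).sum()/W_.sum()
    return -((a-ma)*(b-mb)*W_).sum()/np.sqrt(((a-ma)**2*W_).sum()*((b-mb)**2*W_).sum())
best=None
for th in(-.1,-.05,0,.05):
  r=minimize(f,[575,-130,th/.01],method='Nelder-Mead',options=dict(initial_simplex=[[575,-130,th*100],[583,-130,th*100],[575,-122,th*100],[575,-130,th*100+3]]))
  if best is None or r.fun<best.fun:best=r
x,y,th=best.x[0],best.x[1],best.x[2]*.01
print('fix',x,y,th,best.fun)
it,W=fix_items(x,y,th)
vis=cv2.resize(im[v0:v0+h,u0:u0+w],None,fx=7,fy=7,interpolation=cv2.INTER_CUBIC)
def dot(p,c):
    q=(proj('top',p)[0]-[u0,v0]+.5)*7
    cv2.circle(vis,tuple(np.int32(q)),2,c,-1)
for k in range(4):
    ny=126-84*k
    dot(W(0,ny,10),(0,0,255)); dot(W(-46,ny+4,68),(0,255,0)); dot(W(-36,ny+34,42),(255,0,0))
    for a in (np.pi,np.pi/3,-np.pi/3): dot(W(26*np.cos(a),ny+26*np.sin(a),24),(255,0,255))
for a in(-46,46):
    for b in(-173,173):dot(W(a,b,10),(0,255,255))
cv2.imwrite('pics/fix1.png',vis)
E
```

```text
[4.20478e+02 8.07120e+01 7.95000e-01 3.50000e-01] 45.55342687604468 [[271.7338994  207.22013882]]
[ 4.20093e+02 -5.57870e+01  7.11000e-01  3.24000e-01] 40.76235053560036 [[287.60931887 191.86911227]]
[ 4.93762e+02 -2.99653e+02 -7.87000e-01  2.02000e-01] 74.88928735220661 [[297.37193915 163.78074167]]
fix 582.799681523517 -124.22607936414204 -0.056599637283879005 -0.8235743045806885[ WARN:0@19.457] global loadsave.cpp:1063 imwrite_ Unsupported depth image for selected encoder is fallbacked to CV_8U.
```

View pics/fix1.png

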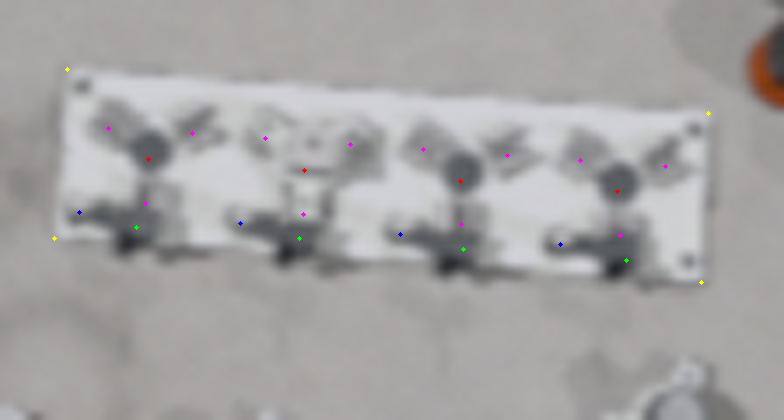

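Run:
```python
from h import *
im=np.load('top_a.npy')
crop(im,240,155,300,200,13,'z1.png')
crop(im,222,203,286,231,12,'z2.png')
```

```text
[ WARN:0@0.742] global loadsave.cpp:1063 imwrite_ Unsupported depth image for selected encoder is fallbacked to CV_8U.
```

View pics/z1.png

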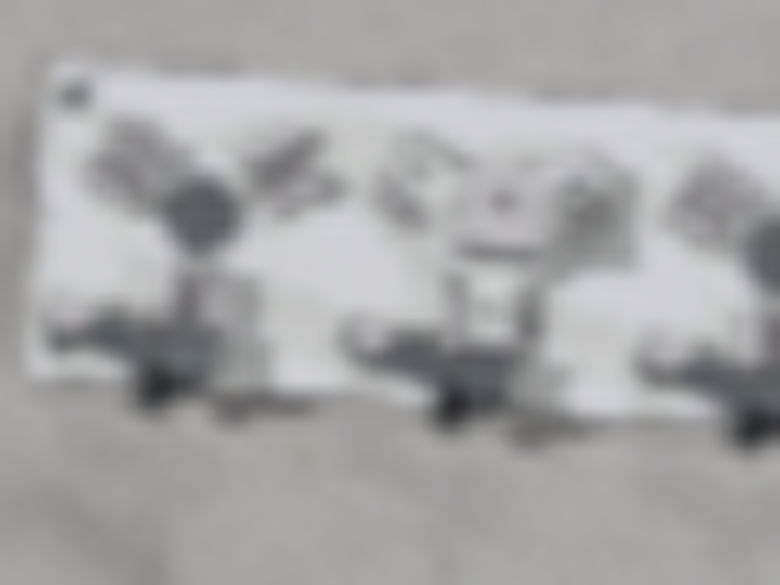

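View pics/z2.png

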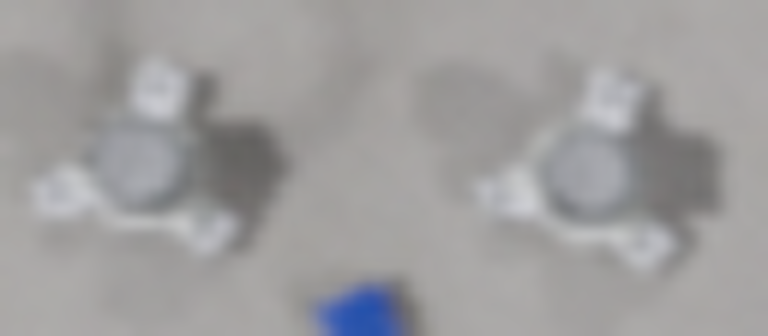

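Run:
```python
from h import *
P=lambda a,b:(a/13-.5+240+.5*0,b/13-.5+155)
th=-.0566;c,s=np.cos(th),np.sin(th)
def F(p): # to fixture frame w/ first fit
    d=p[:2]-[582.8,-124.2];return (c*d[0]+s*d[1],-s*d[0]+c*d[1])
for n,q,z in [('blank top',(508,205),62),('bore1',(202,210),10),('bore1 z16',(202,210),16),('bore1 z24',(202,210),24),('pin1',(155,385),50),('pivot1',(60,330),42),('pin2',(455,402),50),('pivot2',(352,340),42),('screwTL',(75,93),10),('TL',(47,65),10),('BL',(27,378),10)]:
    w=unproj('top',P(*q),z)[0];print(n,w.round(1),np.round(F(w),1))
```

```text
blank top [589.2 -84.2  62. ] [ 4.1 40.3]
bore1 [5.963e+02 4.000e-01 1.000e+01] [  6.5 125.1]
bore1 z16 [5.952e+02 4.000e-01 1.600e+01] [  5.3 125.1]
bore1 z24 [5.937e+02 5.000e-01 2.400e+01] [  3.9 125.2]
pin1 [539.   13.5  50. ] [-51.5 135. ]
pivot1 [555.6  40.4  42. ] [-36.5 162.8]
pin2 [535.3 -70.4  50. ] [-50.5  51. ]
pivot2 [553.7 -41.8  42. ] [-33.7  80.6]
screwTL [630.3  37.5  10. ] [ 38.3 164.2]
TL [638.5  45.8  10. ] [ 46.  172.9]
BL [546.6  50.2  10. ] [-46.  172.1]
```

```bash
cat >> h.py <<'E'
from scipy.spatial.transform import Slerp
import json
def tool_R(phi):
    z=np.array([np.cos(phi),np.sin(phi),0]);x=np.array([0,0,-1.]);return R.from_matrix(np.c_[x,np.cross(z,x),z])
def cur():
    o=readout.get_obs();return o['tool_pos'],R.from_euler('xyz',o['tcp_rot']),o
def phi_of(r):
    z=r.as_matrix()[:,2];return np.arctan2(z[1],z[0])
def plan(wps,start=None,vmax=40,wmax=0.13):
    """wps: list of (pos|None, phi|None, jaw|None, nrows|None)"""
    p,r,o=cur()
    if start: p,r=start
    p=np.array(p,float);rows=[];phi=phi_of(r)
    for pos,ph,jaw,n in wps:
        tp=p if pos is None else np.array(pos,float)
        if ph is not None: phi=ph
        tr=tool_R(phi)
        ang=(r.inv()*tr).magnitude()
        k=n or max(1,int(np.ceil(max(np.linalg.norm(tp-p)/vmax,ang/wmax))))
        p0,r0=p.copy(),r
        sl=Slerp([0,1],R.concatenate([r0,tr]))
        for i in range(k):
            f=(i+1)/k
            d=r.inv().apply(p0+(tp-p0)*f-p)/10; w=(r.inv()*sl(f)).as_rotvec()
            d=np.round(d,2)+0;w=np.round(w,3)+0
            p=p+r.apply(d*10);r=r*R.from_rotvec(w)
            row={a:float(b) for a,b in zip(('tx','ty','tz','wx','wy','wz'),[*d,*w]) if b!=0}
            row['jaw']=jaw
            rows.append(row)
    print(len(rows),'rows; end',p.round(1))
    for i in range(0,len(rows),20): print(json.dumps(rows[i:i+20]))
E
python3 - <<'E'
from h import *
p,r,o=cur();print(p,phi_of(r),r.as_matrix().round(3))
f=np.pi/2-.057
for ph in (f,f-np.pi):
    print('dphi',(ph-phi_of(r)+np.pi)%(2*np.pi)-np.pi)
plan([((430,200,320),None,1,None),((450,-280,320),f,1,None)])
print(proj('scene',[(450,-300,320)]),proj('scene',[[580,-130,10]]))
E
```

```text
[137.34263425 506.68297161 248.62865248] 1.306068255039639 [[-0.    -0.965  0.262]
 [-0.     0.262  0.965]
 [-1.     0.    -0.   ]]
dphi 0.20772807175525765
dphi -2.9338645818345355
24 rows; end [ 450. -280.  320.]
[{"tx": -0.65, "ty": -3.3, "tz": -1.99, "jaw": 1}, {"tx": -0.65, "ty": -3.29, "tz": -2.0, "jaw": 1}, {"tx": -0.65, "ty": -3.3, "tz": -1.99, "jaw": 1}, {"tx": -0.64, "ty": -3.3, "tz": -2.0, "jaw": 1}, {"tx": -0.65, "ty": -3.3, "tz": -1.99, "jaw": 1}, {"tx": -0.65, "ty": -3.29, "tz": -2.0, "jaw": 1}, {"tx": -0.65, "ty": -3.3, "tz": -1.99, "jaw": 1}, {"tx": -0.65, "ty": -3.3, "tz": -2.0, "jaw": 1}, {"tx": -0.65, "ty": -3.3, "tz": -1.99, "jaw": 1}, {"tx": -0.65, "ty": -3.29, "tz": -2.0, "jaw": 1}, {"tx": -0.65, "ty": -3.3, "tz": -1.99, "jaw": 1}, {"ty": -1.11, "tz": -3.52, "wx": -0.016, "jaw": 1}, {"ty": -1.06, "tz": -3.54, "wx": -0.016, "jaw": 1}, {"ty": -1.0, "tz": -3.56, "wx": -0.016, "jaw": 1}, {"ty": -0.95, "tz": -3.58, "wx": -0.016, "jaw": 1}, {"ty": -0.88, "tz": -3.58, "wx": -0.016, "jaw": 1}, {"tx": 0.01, "ty": -0.83, "tz": -3.61, "wx": -0.016, "jaw": 1}, {"ty": -0.78, "tz": -3.61, "wx": -0.016, "jaw": 1}, {"ty": -0.71, "tz": -3.63, "wx": -0.016, "jaw": 1}, {"ty": -0.66, "tz": -3.63, "wx": -0.016, "jaw": 1}]
[{"ty": -0.59, "tz": -3.65, "wx": -0.016, "jaw": 1}, {"ty": -0.54, "tz": -3.66, "wx": -0.016, "jaw": 1}, {"ty": -0.48, "tz": -3.66, "wx": -0.016, "jaw": 1}, {"ty": -0.42, "tz": -3.67, "wx": -0.016, "jaw": 1}]
[[311.55486018 103.81824293]] [[262.47692623 176.82198866]]
```

Emit:
{"method": "arm_command", "body": {
  "plan": [
    {"tx": -0.8,"ty": -3.4,"tz": -3.2,"wx": -0.104,"jaw": 1},
    {"tx": -0.8,"ty": -3.4,"tz": -3.2,"wx": -0.104,"jaw": 1},
    {"tx": -0.8,"ty": -3.4,"tz": -3.2,"jaw": 1},
    {"tx": -0.8,"ty": -3.4,"tz": -3.2,"jaw": 1},
    {"tx": -0.8,"ty": -3.4,"tz": -3.2,"jaw": 1},
    {"tx": -0.8,"ty": -3.4,"tz": -3.2,"jaw": 1},
    {"tx": -0.8,"ty": -3.4,"tz": -3.2,"jaw": 1},
    {"tx": -0.8,"ty": -3.4,"tz": -3.2,"jaw": 1},
    {"tx": -0.8,"ty": -3.4,"tz": -3.2,"jaw": 1},
    {"ty": -0.5,"tz": -4.8,"jaw": 1},
    {"ty": -0.5,"tz": -4.8,"jaw": 1},
    {"ty": -0.5,"tz": -4.8,"jaw": 1},
    {"ty": -0.5,"tz": -4.8,"jaw": 1},
    {"ty": -0.5,"tz": -4.8,"jaw": 1},
    {"ty": -0.5,"tz": -4.8,"jaw": 1},
    {"ty": -0.5,"tz": -4.8,"jaw": 1},
    {"ty": -0.5,"tz": -4.8,"jaw": 1},
    {"ty": -0.5,"tz": -4.8,"jaw": 1},
    {"jaw": -0.3},
    {"jaw": -0.3}
  ]
}}

```text
invalid input at $.plan[0]: expected keys tx, ty, tz, wx, wy, wz, jaw
```

Run:
```python
from h import *
p,r,o=cur();print(p,phi_of(r),o['grip_width'],o['time'])
im=avg('scene',6);np.save('sc1.npy',im);crop(im.astype(np.uint8),200,130,360,250,5,'s1a.png')
t=avg('top',6);np.save('top_b.npy',t);cv2.imwrite('pics/t1.png',t.astype(np.uint8))
```

```text
[137.34263425 506.68297161 248.62865248] 1.306068255039639 92.23713725538155 0.4
```

View pics/s1a.png

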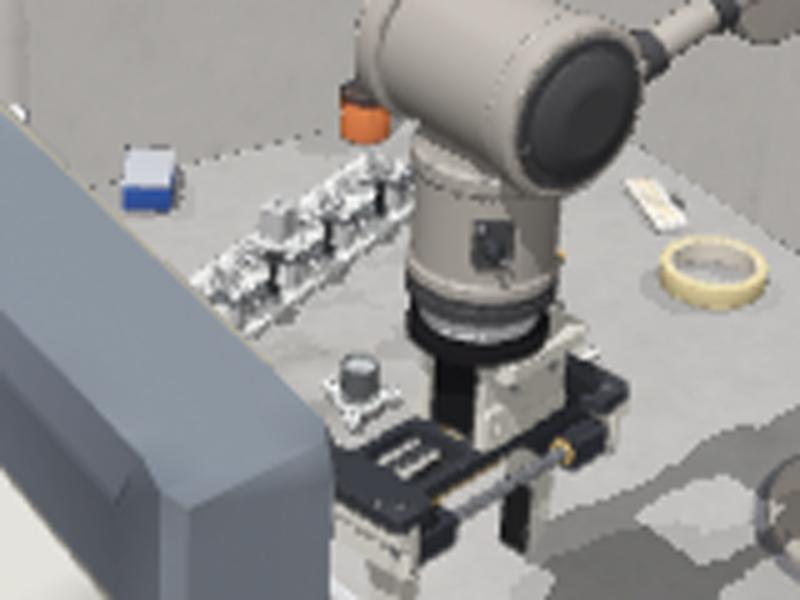

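View pics/t1.png

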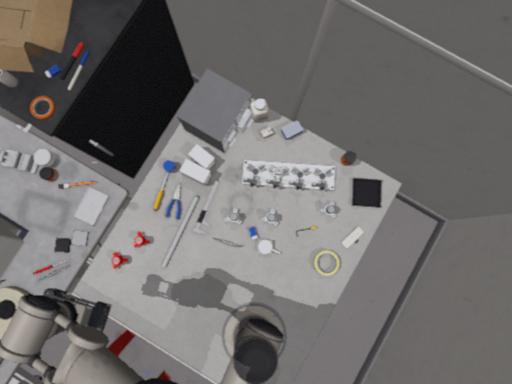

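The call was refused because each row needs all the keys, so I'm resending it.

Emit:
{"method": "arm_command", "body": {
  "plan": [
    {"tx": -0.8,"ty": -3.4,"tz": -3.2,"wx": -0.104,"wy": 0,"wz": 0,"jaw": 1},
    {"tx": -0.8,"ty": -3.4,"tz": -3.2,"wx": -0.104,"wy": 0,"wz": 0,"jaw": 1},
    {"tx": -0.8,"ty": -3.4,"tz": -3.2,"wx": 0,"wy": 0,"wz": 0,"jaw": 1},
    {"tx": -0.8,"ty": -3.4,"tz": -3.2,"wx": 0,"wy": 0,"wz": 0,"jaw": 1},
    {"tx": -0.8,"ty": -3.4,"tz": -3.2,"wx": 0,"wy": 0,"wz": 0,"jaw": 1},
    {"tx": -0.8,"ty": -3.4,"tz": -3.2,"wx": 0,"wy": 0,"wz": 0,"jaw": 1},
    {"tx": -0.8,"ty": -3.4,"tz": -3.2,"wx": 0,"wy": 0,"wz": 0,"jaw": 1},
    {"tx": -0.8,"ty": -3.4,"tz": -3.2,"wx": 0,"wy": 0,"wz": 0,"jaw": 1},
    {"tx": -0.8,"ty": -3.4,"tz": -3.2,"wx": 0,"wy": 0,"wz": 0,"jaw": 1},
    {"tx": 0,"ty": -0.5,"tz": -4.8,"wx": 0,"wy": 0,"wz": 0,"jaw": 1},
    {"tx": 0,"ty": -0.5,"tz": -4.8,"wx": 0,"wy": 0,"wz": 0,"jaw": 1},
    {"tx": 0,"ty": -0.5,"tz": -4.8,"wx": 0,"wy": 0,"wz": 0,"jaw": 1},
    {"tx": 0,"ty": -0.5,"tz": -4.8,"wx": 0,"wy": 0,"wz": 0,"jaw": 1},
    {"tx": 0,"ty": -0.5,"tz": -4.8,"wx": 0,"wy": 0,"wz": 0,"jaw": 1},
    {"tx": 0,"ty": -0.5,"tz": -4.8,"wx": 0,"wy": 0,"wz": 0,"jaw": 1},
    {"tx": 0,"ty": -0.5,"tz": -4.8,"wx": 0,"wy": 0,"wz": 0,"jaw": 1},
    {"tx": 0,"ty": -0.5,"tz": -4.8,"wx": 0,"wy": 0,"wz": 0,"jaw": 1},
    {"tx": 0,"ty": -0.5,"tz": -4.8,"wx": 0,"wy": 0,"wz": 0,"jaw": 1},
    {"tx": 0,"ty": 0,"tz": 0,"wx": 0,"wy": 0,"wz": 0,"jaw": -0.5},
    {"tx": 0,"ty": 0,"tz": 0,"wx": 0,"wy": 0,"wz": 0,"jaw": -0.5}
  ]
}}

```text
time: 3.0
tool_pos: [435.2, -241.7, 320.2]
tcp_rot: [0.614, 1.569, 2.126]
contact_force: [-0.4, 0.3, 0.1]
grip_width: 80.7
```

Run:
```python
from h import *
p,r,o=cur();print(p,phi_of(r),o['grip_width'],o['time'])
im=avg('scene',6);np.save('sc1.npy',im);crop(im.astype(np.uint8),200,130,360,250,5,'s1a.png')
t=avg('top',6);np.save('top_b.npy',t);crop(t.astype(np.uint8),200,90,400,240,4,'t1.png')
```

```text
[ 435.24068085 -241.69053169  320.18357548] 1.5116347045454785 80.68238909199916 3.0
```

View pics/s1a.png

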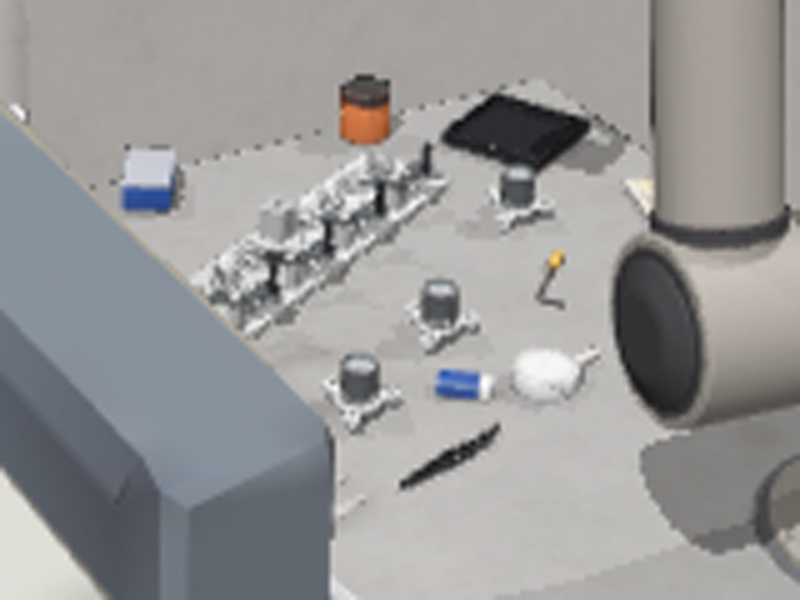

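View pics/t1.png

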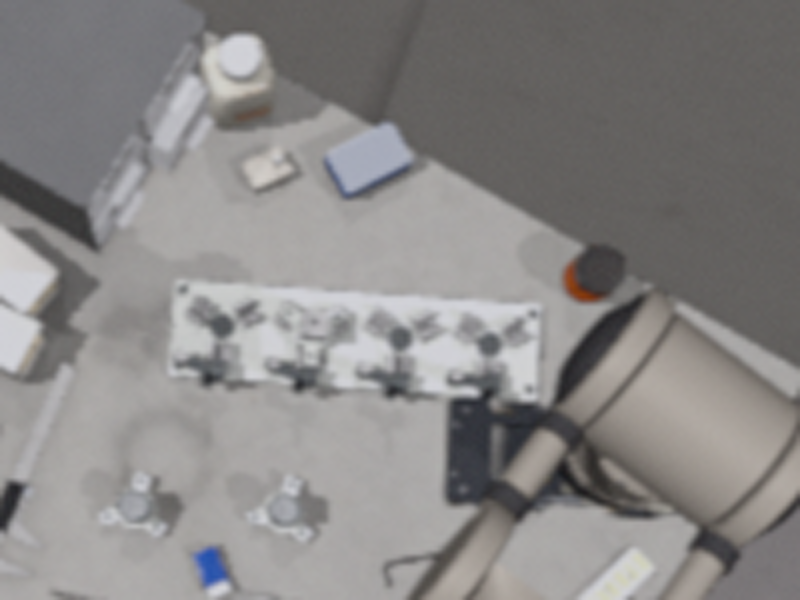

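Run:
```python
from h import *
im=np.load('sc1.npy').clip(0,255).astype(np.uint8)
u0,v0,k=230,150,12
vis=cv2.resize(im[v0:v0+50,u0:u0+66],None,fx=k,fy=k,interpolation=cv2.INTER_CUBIC)
cv2.imwrite('pics/s1raw.png',vis.copy())
it,W=fix_items(582.8,-124.2,-.0566)
def dot(p,c):
    q=(proj('scene',p)[0]-[u0,v0]+.5)*k
    cv2.circle(vis,tuple(np.int32(q)),3,c,-1)
for j in range(4):
    ny=126-84*j
    for z in(39,68):dot(W(-46,ny+4,z),(0,255,0))
    dot(W(-36,ny+34,42),(255,0,0));
    for a in (np.pi,np.pi/3,-np.pi/3): dot(W(26*np.cos(a),ny+26*np.sin(a),24),(255,0,255))
for a in(-12,12):
    for b in(-12,12):
      for z in (32,62):dot(W(a,42+b,z),(0,0,255))
for a in(-46,46):
    for b in(-173,173):dot(W(a,b,10),(0,255,255))
cv2.imwrite('pics/s1f.png',vis)
```

```text
(no output)
```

View pics/s1f.png

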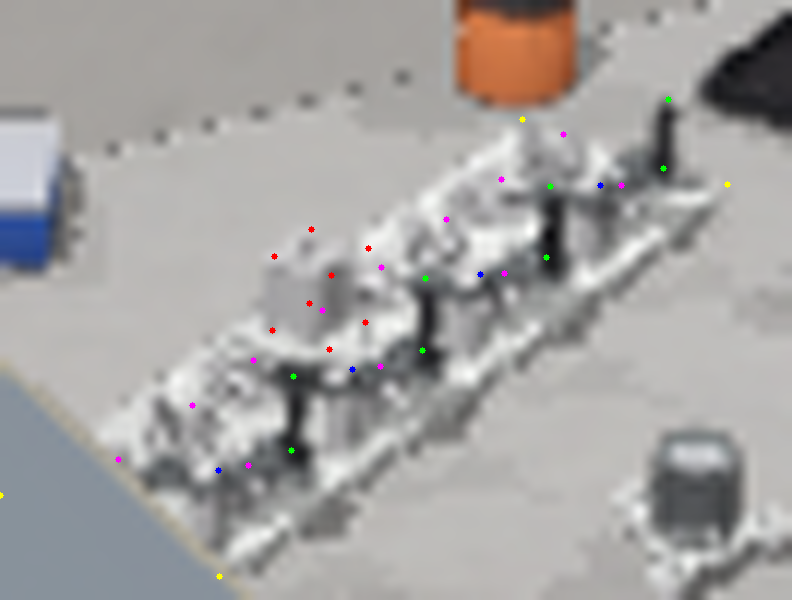

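View pics/s1raw.png

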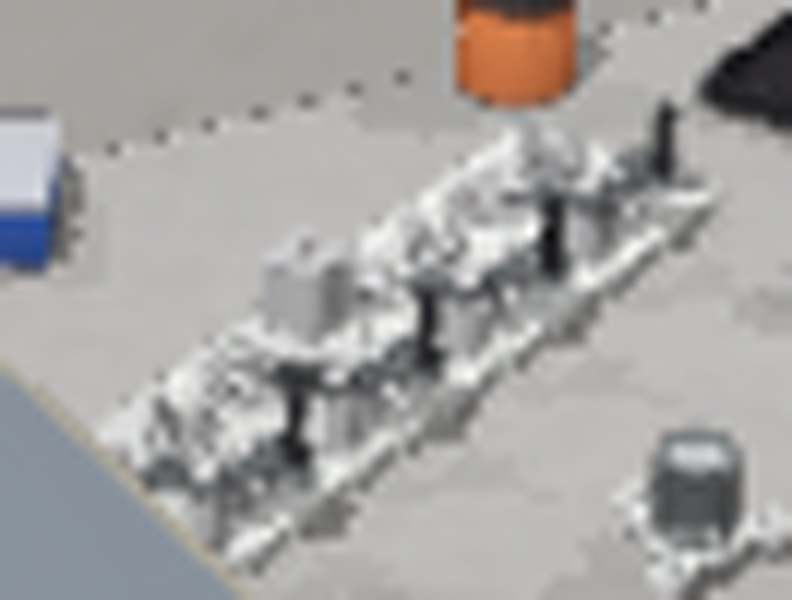

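```bash
cat >> h.py <<'E'
N0=np.array([587.4,-125.7]);TH=-.0566
def NW(x,y,z=0): c,s=np.cos(TH),np.sin(TH);return np.array([N0[0]+c*x-s*y,N0[1]+s*x+c*y,z])
def WN(p): c,s=np.cos(TH),np.sin(TH);d=np.array(p[:2])-N0;return np.array([c*d[0]+s*d[1],-s*d[0]+c*d[1]])
def go(*tg):
    """print tool-axis shift in cm from the measured pose through successive world targets, and yaw err"""
    p,r,o=cur()
    print('at',p.round(1),'N',WN(p).round(1),'phi',round(phi_of(r),4),'w',round(o['grip_width'],1),'t',o['time'],'F',o['contact_force'].round(1))
    # rotvec to level+aligned
    print(' fix rot',(r.inv()*tool_R(TH+np.pi/2)).as_rotvec().round(4))
    for t in tg:
        d=r.inv().apply(np.array(t)-p)/10;print(' tx %.2f ty %.2f tz %.2f'%tuple(d));p=np.array(t)
E
python3 - <<'E'
from h import *
go(NW(-52,48,200),NW(-52,48,110))
E
```

```text
at [ 435.6 -240.9  320.8] N [-145.  -123.6] phi 1.5144 w 32.4 t 3.6 F [-0.5  0.7  0.1]
 fix rot [0.0002 0.     0.0001]
 tx 12.08 ty -9.30 tz 17.16
 tx 9.00 ty 0.00 tz -0.00
```

Emit:
{"method": "arm_command", "body": {
  "plan": [
    {"tx": 2.4,"ty": -1.86,"tz": 3.43,"wx": 0,"wy": 0,"wz": 0,"jaw": -0.2},
    {"tx": 2.4,"ty": -1.86,"tz": 3.43,"wx": 0,"wy": 0,"wz": 0,"jaw": -0.2},
    {"tx": 2.4,"ty": -1.86,"tz": 3.43,"wx": 0,"wy": 0,"wz": 0,"jaw": -0.2},
    {"tx": 2.4,"ty": -1.86,"tz": 3.43,"wx": 0,"wy": 0,"wz": 0,"jaw": -0.2},
    {"tx": 2.4,"ty": -1.86,"tz": 3.43,"wx": 0,"wy": 0,"wz": 0,"jaw": -0.2},
    {"tx": 3,"ty": 0,"tz": 0,"wx": 0,"wy": 0,"wz": 0,"jaw": -0.2},
    {"tx": 3,"ty": 0,"tz": 0,"wx": 0,"wy": 0,"wz": 0,"jaw": -0.2},
    {"tx": 3,"ty": 0,"tz": 0,"wx": 0,"wy": 0,"wz": 0,"jaw": -0.2},
    {"tx": 0,"ty": 0,"tz": 0,"wx": 0,"wy": 0,"wz": 0,"jaw": -0.2},
    {"tx": 0,"ty": 0,"tz": 0,"wx": 0,"wy": 0,"wz": 0,"jaw": -0.2}
  ]
}}

```text
time: 4.6
tool_pos: [538.3, -75.2, 111.1]
tcp_rot: [1.166, 1.57, 2.68]
contact_force: [0.7, -0.3, 1.1]
grip_width: 36.9
```

```bash
cat >> h.py <<'E'
def look(tag,box=(200,90,400,240,4),sbox=(220,130,340,220,6),k=3):
    t=avg('top',k);s=avg('scene',k)
    np.save(f'top_{tag}.npy',t);np.save(f'sc_{tag}.npy',s)
    crop(t.clip(0,255).astype(np.uint8),*box,f'{tag}_t.png');crop(s.clip(0,255).astype(np.uint8),*sbox,f'{tag}_s.png')
    return t,s
E
python3 - <<'E'
from h import *
look('a')
go(NW(-52,48,68))
E
```

```text
at [538.8 -75.4 112. ] N [-51.4  47.5] phi 1.5139 w 37.0 t 4.9 F [-0.2  0.7  0.4]
 fix rot [-0.0003 -0.0004  0.0023]
 tx 4.40 ty 0.07 tz 0.05
```

View pics/a_t.png

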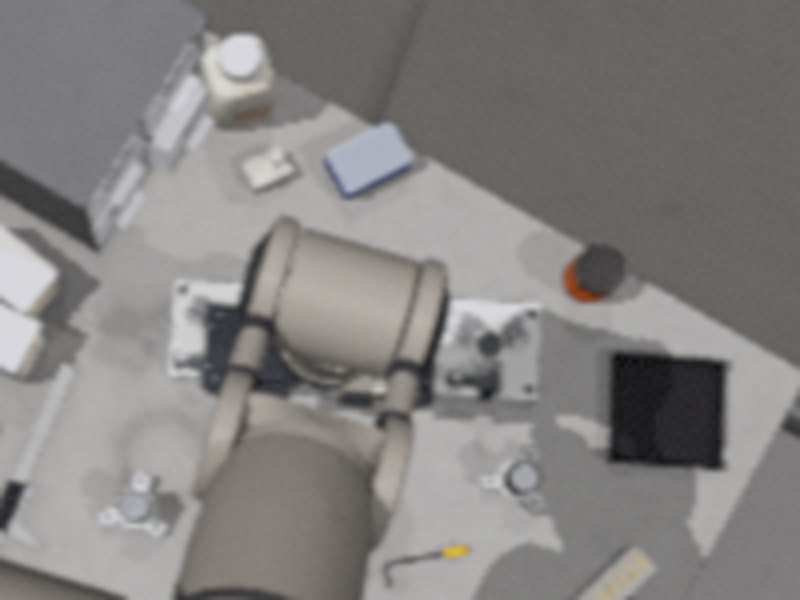

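View pics/a_s.png

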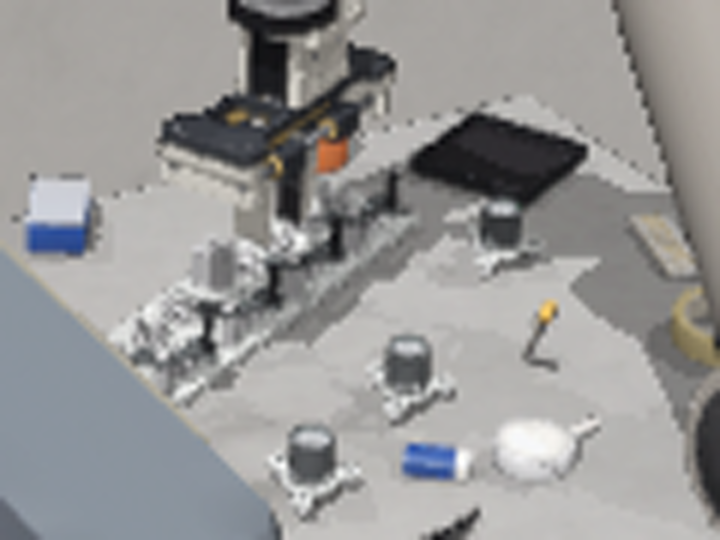

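Run:
```python
from h import *
im=np.load('sc_a.npy').clip(0,255).astype(np.uint8)
u0,v0,k=240,140,12
vis=cv2.resize(im[v0:v0+50,u0:u0+60],None,fx=k,fy=k,interpolation=cv2.INTER_CUBIC)
p,r,o=cur();M=r.as_matrix()
print(o['time'])
for s in(-1,1):
  for a in(18.5,37.5):
    for b in(-9.5,9.5):
        q=p+M@np.array([22,b,s*a])
        uv=(proj('scene',q)[0]-[u0,v0]+.5)*k;cv2.circle(vis,tuple(np.int32(uv)),3,(0,0,255) if s>0 else (0,255,0),-1)
cv2.imwrite('pics/a2.png',vis)
```

```text
4.9
```

View pics/a2.png

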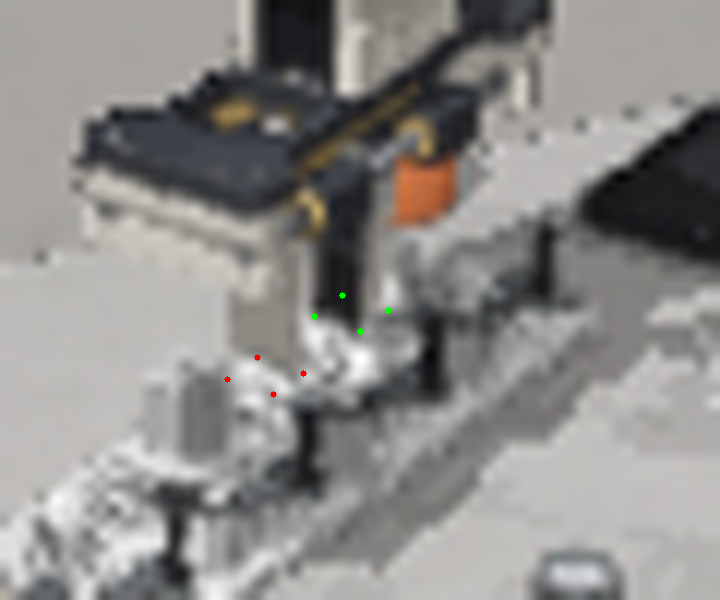

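Relative to the fingers in the scene view, pin 2 at (306,440) sits right under the jaw centre. I'm lowering to it.

Emit:
{"method": "arm_command", "body": {
  "plan": [
    {"tx": 1.5,"ty": 0,"tz": 0,"wx": 0,"wy": 0,"wz": 0,"jaw": -0.2},
    {"tx": 1.5,"ty": 0,"tz": 0,"wx": 0,"wy": 0,"wz": 0,"jaw": -0.2},
    {"tx": 1.2,"ty": 0,"tz": 0,"wx": 0,"wy": 0,"wz": 0,"jaw": -0.2},
    {"tx": 0.2,"ty": 0,"tz": 0,"wx": 0,"wy": 0,"wz": 0,"jaw": -0.2},
    {"tx": 0,"ty": 0,"tz": 0,"wx": 0,"wy": 0,"wz": 0,"jaw": -0.2}
  ]
}}

```text
time: 5.4
tool_pos: [538.2, -75.2, 66.7]
tcp_rot: [0.99, 1.571, 2.504]
contact_force: [0.2, 0.1, -0.0]
grip_width: 36.8
```

Run:
```python
from h import *
go()
look('b',sbox=(240,140,300,190,12))
```

```text
at [538.2 -75.2  66.7] N [-52.   47.7] phi 1.5139 w 36.8 t 5.4 F [ 0.2  0.1 -0. ]
 fix rot [-0.0003  0.0002 -0.0002]
```

View pics/b_s.png

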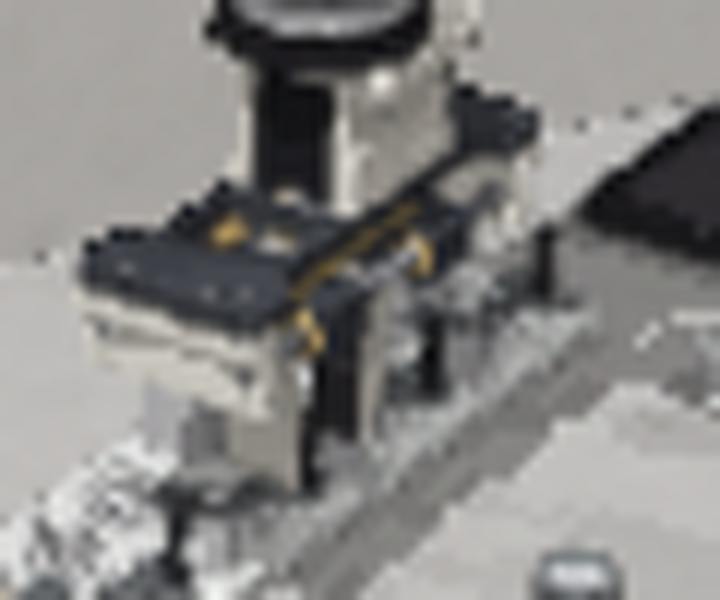

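Emit:
{"method": "arm_command", "body": {
  "plan": [
    {"tx": 0,"ty": 0,"tz": 0,"wx": 0,"wy": 0,"wz": 0,"jaw": -1},
    {"tx": 0,"ty": 0,"tz": 0,"wx": 0,"wy": 0,"wz": 0,"jaw": -1},
    {"tx": 0,"ty": 0,"tz": 0,"wx": 0,"wy": 0,"wz": 0,"jaw": -1},
    {"tx": 0,"ty": 0,"tz": 0,"wx": 0,"wy": 0,"wz": 0,"jaw": -1},
    {"tx": 0,"ty": 0,"tz": 0,"wx": 0,"wy": 0,"wz": 0,"jaw": -1}
  ]
}}

```text
time: 6.2
tool_pos: [541.0, -72.6, 66.9]
tcp_rot: [-1.003, 1.563, 0.51]
contact_force: [12.2, 14.4, -4.8]
grip_width: 6.6
```

Run:
```python
from h import *
go()
```

```text
at [541.  -72.6  66.9] N [-49.3  50.4] phi 1.5125 w 6.6 t 6.2 F [12.2 14.4 -4.8]
 fix rot [-0.0017  0.0041  0.0064]
```

Run:
```python
from h import *
look('c',sbox=(240,140,300,190,12))
go()
```

```text
at [541.  -72.6  66.9] N [-49.3  50.4] phi 1.513 w 6.5 t 6.5 F [12.5 14.5 -5.6]
 fix rot [-0.0013  0.0037  0.0062]
```

View pics/c_s.png

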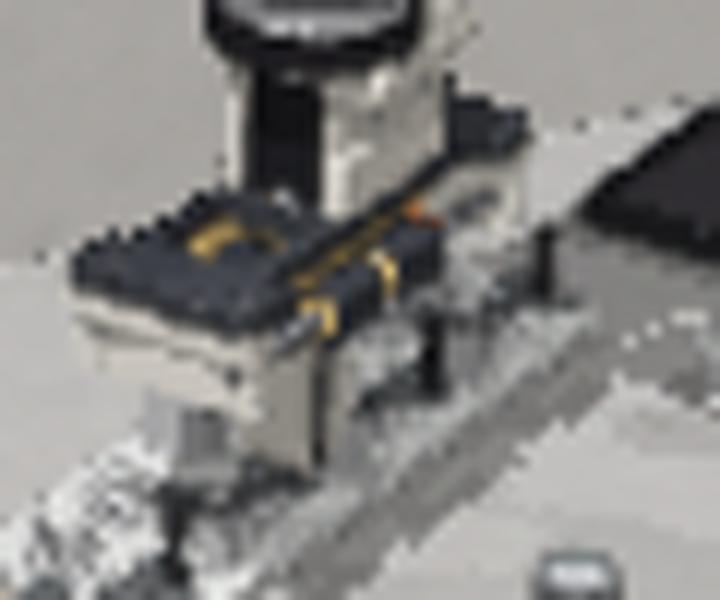

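Emit:
{"method": "arm_command", "body": {
  "plan": [
    {"tx": 0,"ty": 0,"tz": 0,"wx": 0,"wy": 0,"wz": 0,"jaw": -0.4},
    {"tx": 0,"ty": 0,"tz": 0,"wx": 0,"wy": 0,"wz": 0,"jaw": -0.4},
    {"tx": 0,"ty": 0,"tz": 0,"wx": 0,"wy": 0,"wz": 0,"jaw": -0.4},
    {"tx": 0,"ty": 0.4,"tz": 0.3,"wx": 0,"wy": 0,"wz": 0,"jaw": -0.4},
    {"tx": 0,"ty": 0.4,"tz": 0.2,"wx": 0,"wy": 0,"wz": 0,"jaw": -0.4},
    {"tx": 0,"ty": 0,"tz": 0,"wx": 0,"wy": 0,"wz": 0,"jaw": -1},
    {"tx": 0,"ty": 0,"tz": 0,"wx": 0,"wy": 0,"wz": 0,"jaw": -1},
    {"tx": 0,"ty": 0,"tz": 0,"wx": 0,"wy": 0,"wz": 0,"jaw": -1},
    {"tx": 0,"ty": 0,"tz": 0,"wx": 0,"wy": 0,"wz": 0,"jaw": -1}
  ]
}}

```text
time: 7.4
tool_pos: [529.8, -71.0, 66.8]
tcp_rot: [2.538, 1.568, -2.231]
contact_force: [-3.1, -7.0, 3.2]
grip_width: 7.2
```

Run:
```python
from h import *
go()
look('c',sbox=(240,140,300,190,12))
go()
```

```text
at [529.8 -71.   66.8] N [-60.6  51.3] phi 1.5143 w 7.2 t 7.4 F [-3.1 -7.   3.2]
 fix rot [ 0.0001 -0.0019 -0.0013]
at [529.8 -71.   66.8] N [-60.6  51.4] phi 1.514 w 6.8 t 7.7 F [-4.4 -6.2  1.2]
 fix rot [-0.0002 -0.0016 -0.0013]
```

View pics/c_s.png

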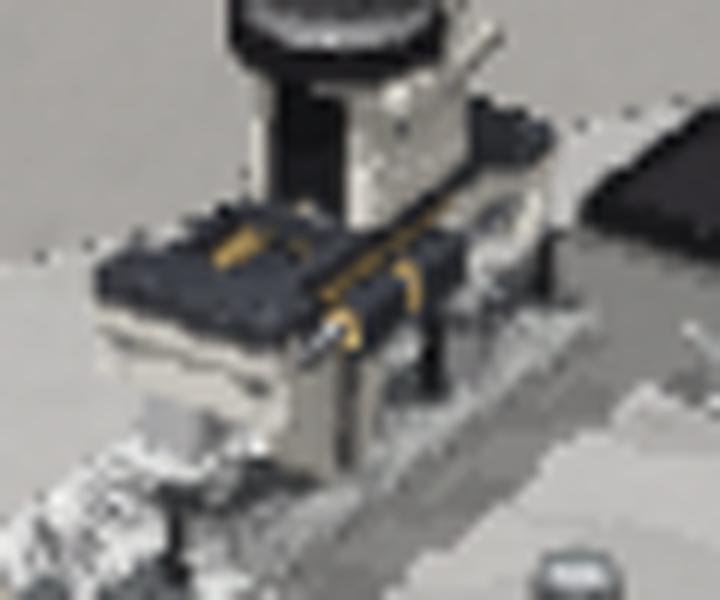

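Emit:
{"method": "arm_command", "body": {
  "plan": [
    {"tx": 0,"ty": 0.33,"tz": 0.23,"wx": 0,"wy": 0,"wz": 0,"jaw": -1},
    {"tx": 0,"ty": 0.33,"tz": 0.23,"wx": 0,"wy": 0,"wz": 0,"jaw": -1},
    {"tx": 0,"ty": 0.27,"tz": 0.3,"wx": 0,"wy": 0,"wz": 0,"jaw": -1},
    {"tx": 0,"ty": 0.27,"tz": 0.3,"wx": 0,"wy": 0,"wz": 0,"jaw": -1},
    {"tx": 0,"ty": 0,"tz": 0,"wx": 0,"wy": 0,"wz": 0,"jaw": -1}
  ]
}}

```text
time: 8.2
tool_pos: [517.8, -59.0, 66.6]
tcp_rot: [1.891, 1.568, -2.878]
contact_force: [-4.6, -3.4, 2.7]
grip_width: 6.1
```

Run:
```python
from h import *
go()
look('c',sbox=(240,140,300,190,12))
```

```text
at [517.8 -59.   66.6] N [-73.2  62.6] phi 1.5141 w 6.1 t 8.2 F [-4.6 -3.4  2.7]
 fix rot [-0.0001 -0.0008 -0.0025]
```

View pics/c_s.png

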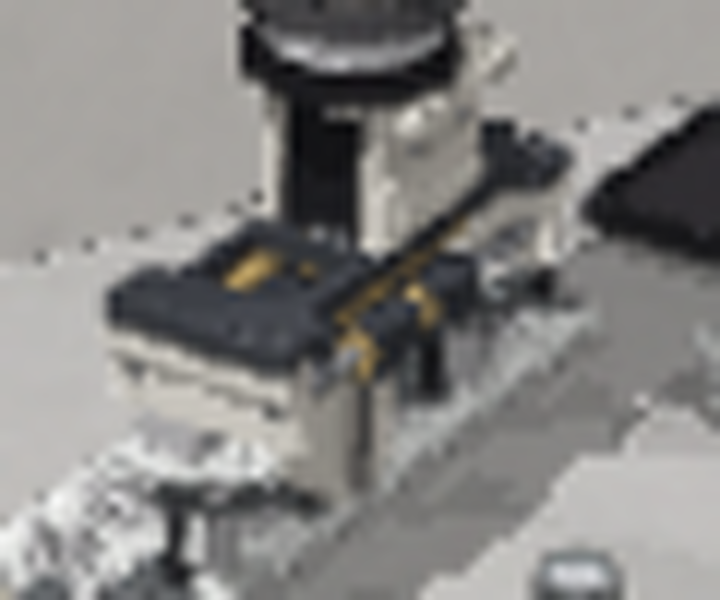

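Emit:
{"method": "arm_command", "body": {
  "plan": [
    {"tx": 0,"ty": 0.19,"tz": 0.37,"wx": 0,"wy": 0,"wz": 0,"jaw": -1},
    {"tx": 0,"ty": 0.19,"tz": 0.37,"wx": 0,"wy": 0,"wz": 0,"jaw": -1},
    {"tx": 0,"ty": 0.09,"tz": 0.4,"wx": 0,"wy": 0,"wz": 0,"jaw": -1},
    {"tx": 0,"ty": 0.09,"tz": 0.4,"wx": 0,"wy": 0,"wz": 0,"jaw": -1},
    {"tx": 0,"ty": -0.02,"tz": 0.41,"wx": 0,"wy": 0,"wz": 0,"jaw": -1},
    {"tx": 0,"ty": -0.02,"tz": 0.41,"wx": 0,"wy": 0,"wz": 0,"jaw": -1},
    {"tx": 0,"ty": 0,"tz": 0,"wx": 0,"wy": 0,"wz": 0,"jaw": -1}
  ]
}}

```text
time: 9.2
tool_pos: [513.2, -33.8, 66.1]
tcp_rot: [1.379, 1.566, 2.894]
contact_force: [-5.6, 1.1, 0.6]
grip_width: 0.3
```

Run:
```python
from h import *
go()
```

```text
at [513.2 -33.8  66.1] N [-79.3  87.6] phi 1.5144 w 0.3 t 9.2 F [-5.6  1.1  0.6]
 fix rot [ 0.0002  0.0009 -0.0049]
```

Emit:
{"method": "arm_command", "body": {
  "plan": [
    {"tx": -3,"ty": 0,"tz": 0,"wx": 0,"wy": 0,"wz": 0,"jaw": -0.4},
    {"tx": -4,"ty": 2,"tz": 0,"wx": 0,"wy": 0,"wz": 0,"jaw": -0.4},
    {"tx": -4,"ty": 4,"tz": 0,"wx": 0,"wy": 0,"wz": 0,"jaw": -0.4},
    {"tx": -4,"ty": 4,"tz": 0,"wx": 0,"wy": 0,"wz": 0,"jaw": -0.4},
    {"tx": 0,"ty": 4,"tz": 0,"wx": 0,"wy": 0,"wz": 0,"jaw": -0.4},
    {"tx": 0,"ty": 4,"tz": -3,"wx": 0,"wy": 0,"wz": 0,"jaw": -0.4},
    {"tx": 0,"ty": 0,"tz": 0,"wx": 0,"wy": 0,"wz": 0,"jaw": -0.4}
  ]
}}

```text
time: 9.9
tool_pos: [339.1, -55.8, 207.5]
tcp_rot: [1.851, 1.569, -2.92]
contact_force: [-0.5, 1.1, 0.1]
grip_width: 27.3
```

Run:
```python
from h import *
go()
look('d',box=(235,150,345,210,7),sbox=(225,145,291,195,12))
```

```text
at [339.1 -55.8 207.5] N [-251.9   55.8] phi 1.5115 w 27.3 t 9.9 F [-0.5  1.1  0.1]
 fix rot [-0.0027 -0.0005 -0.0018]
```

View pics/d_s.png

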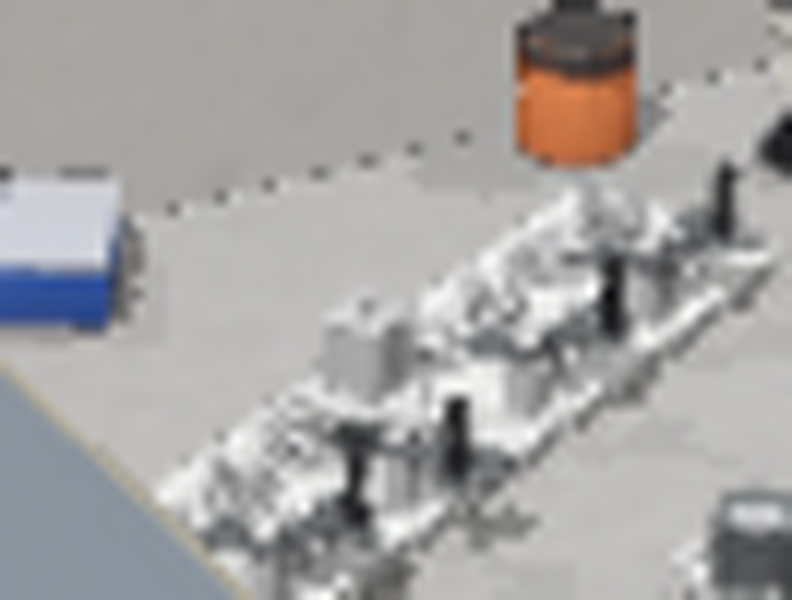

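View pics/d_t.png

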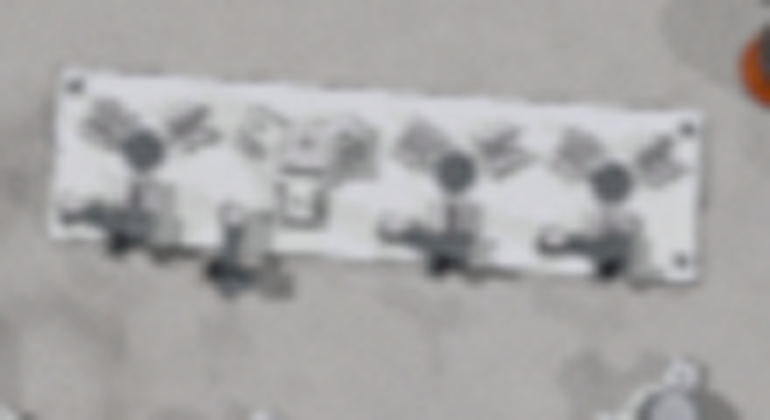

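Clip 2 is now open: pin at about (218,265) in the enlarged top view, pivot at (236,213). The clips evidently start about 0.3 rad off home, which agrees with the nest frame. Next I take the blank out of nest_2.

Emit:
{"method": "arm_command", "body": {
  "plan": [
    {"tx": 0.5,"ty": -4.2,"tz": -0.23,"wx": 0.003,"wy": 0,"wz": 0,"jaw": 0},
    {"tx": 1,"ty": -4.2,"tz": -0.23,"wx": 0,"wy": 0,"wz": 0,"jaw": 0},
    {"tx": 1,"ty": -4.2,"tz": -0.23,"wx": 0,"wy": 0,"wz": 0,"jaw": 0},
    {"tx": 1,"ty": -4.2,"tz": -0.23,"wx": 0,"wy": 0,"wz": 0,"jaw": 0},
    {"tx": 1,"ty": -4.2,"tz": -0.23,"wx": 0,"wy": 0,"wz": 0,"jaw": 0},
    {"tx": 1,"ty": -4.2,"tz": -0.23,"wx": 0,"wy": 0,"wz": 0,"jaw": 0},
    {"tx": 2,"ty": 0,"tz": 0,"wx": 0,"wy": 0,"wz": 0,"jaw": 0},
    {"tx": 2,"ty": 0,"tz": 0,"wx": 0,"wy": 0,"wz": 0,"jaw": 0},
    {"tx": 0,"ty": 0,"tz": 0,"wx": 0,"wy": 0,"wz": 0,"jaw": 0}
  ]
}}

```text
time: 11.1
tool_pos: [592.6, -82.2, 108.4]
tcp_rot: [1.339, 1.564, 2.851]
contact_force: [0.0, 0.4, -0.6]
grip_width: 45.9
```

Run:
```python
from h import *
go(NW(0,42,58))
look('e',sbox=(225,135,291,185,12),k=1)
```

```text
at [592.6 -82.2 108.4] N [ 2.8 43.8] phi 1.5124 w 45.9 t 11.1 F [ 0.   0.4 -0.6]
 fix rot [-0.0018  0.0016 -0.0069]
 tx 5.04 ty 0.24 tz -0.19
```

View pics/e_s.png

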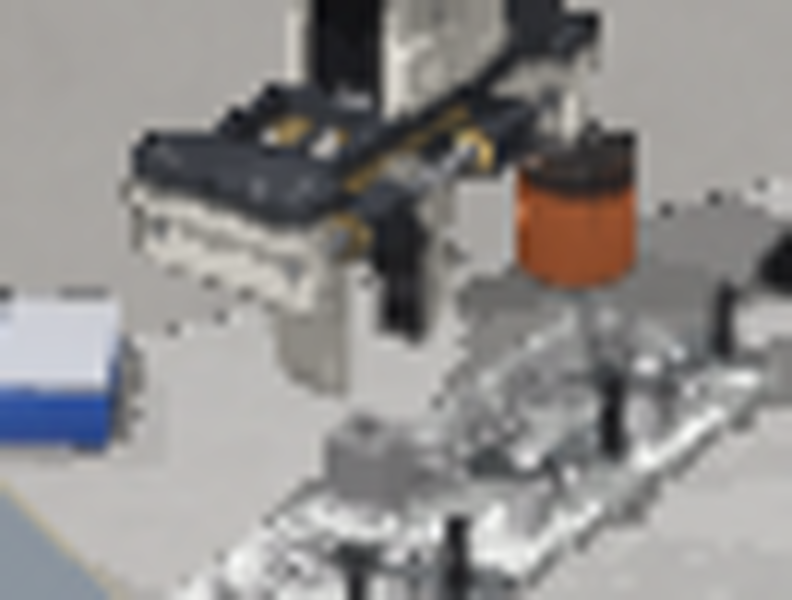

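Emit:
{"method": "arm_command", "body": {
  "plan": [
    {"tx": 1.2,"ty": 0.1,"tz": -0.1,"wx": 0,"wy": 0,"wz": 0,"jaw": 0},
    {"tx": 1.2,"ty": 0.1,"tz": -0.1,"wx": 0,"wy": 0,"wz": 0,"jaw": 0},
    {"tx": 1.2,"ty": 0,"tz": 0,"wx": 0,"wy": 0,"wz": 0,"jaw": 0},
    {"tx": 1,"ty": 0,"tz": 0,"wx": 0,"wy": 0,"wz": 0,"jaw": 0},
    {"tx": 0.4,"ty": 0,"tz": 0,"wx": 0,"wy": 0,"wz": 0,"jaw": 0},
    {"tx": 0,"ty": 0,"tz": 0,"wx": 0,"wy": 0,"wz": 0,"jaw": 0}
  ]
}}

```text
time: 11.8
tool_pos: [591.3, -85.3, 61.6]
tcp_rot: [1.271, 1.569, 2.782]
contact_force: [-1.2, -0.1, -0.0]
grip_width: 45.8
```

Emit:
{"method": "arm_command", "body": {
  "plan": [
    {"tx": 0,"ty": 0,"tz": 0,"wx": 0,"wy": 0,"wz": 0,"jaw": -1},
    {"tx": 0,"ty": 0,"tz": 0,"wx": 0,"wy": 0,"wz": 0,"jaw": -1},
    {"tx": 0,"ty": 0,"tz": 0,"wx": 0,"wy": 0,"wz": 0,"jaw": -1},
    {"tx": 0,"ty": 0,"tz": 0,"wx": 0,"wy": 0,"wz": 0,"jaw": -1},
    {"tx": 0,"ty": 0,"tz": 0,"wx": 0,"wy": 0,"wz": 0,"jaw": -1}
  ]
}}

```text
time: 12.3
tool_pos: [592.4, -83.6, 63.6]
tcp_rot: [-0.663, 1.568, 0.848]
contact_force: [0.7, 7.9, 3.9]
grip_width: 24.0
```

Run:
```python
from h import *
go()
im=np.load('top_d.npy');crop(im.clip(0,255).astype(np.uint8),335,170,395,220,12,'tray.png')
```

```text
at [592.4 -83.6  63.6] N [ 2.6 42.3] phi 1.5108 w 24.0 t 12.3 F [0.7 7.9 3.9]
 fix rot [-0.0034  0.0025  0.002 ]
```

View pics/tray.png

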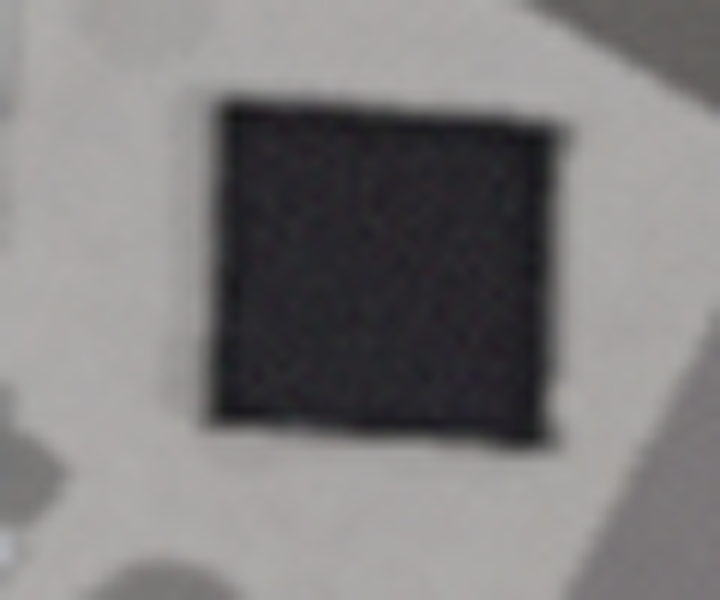

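Emit:
{"method": "arm_command", "body": {
  "plan": [
    {"tx": -0.5,"ty": 0,"tz": 0,"wx": 0,"wy": 0,"wz": 0,"jaw": -1},
    {"tx": -1,"ty": 0,"tz": 0,"wx": 0,"wy": 0,"wz": 0,"jaw": -1},
    {"tx": -2,"ty": 0,"tz": 0,"wx": 0,"wy": 0,"wz": 0,"jaw": -1},
    {"tx": -3,"ty": 0,"tz": 0,"wx": 0,"wy": 0,"wz": 0,"jaw": -1},
    {"tx": -4,"ty": 0,"tz": 0,"wx": 0,"wy": 0,"wz": 0,"jaw": -1},
    {"tx": 0,"ty": 0,"tz": 0,"wx": 0,"wy": 0,"wz": 0,"jaw": -1}
  ]
}}

```text
time: 12.9
tool_pos: [594.5, -86.6, 174.0]
tcp_rot: [-1.811, 1.559, -0.3]
contact_force: [0.4, 0.4, -1.2]
grip_width: 23.7
```

Run:
```python
from h import *
c=unproj('top',[[385/12-.5+335,272/12-.5+170]],14)[0];print(c)
go([c[0],c[1],165],[c[0],c[1],52])
look('f',sbox=(225,105,311,165,9),box=(235,150,345,210,7),k=1)
```

```text
[ 519.39737323 -415.94543375   14.        ]
at [594.5 -86.6 174. ] N [ 4.9 39.5] phi 1.5108 w 23.7 t 12.9 F [ 0.4  0.4 -1.2]
 fix rot [-0.0034 -0.0027  0.011 ]
 tx 0.93 ty 5.54 tz -33.33
 tx 11.30 ty 0.12 tz 0.03
```

View pics/f_s.png

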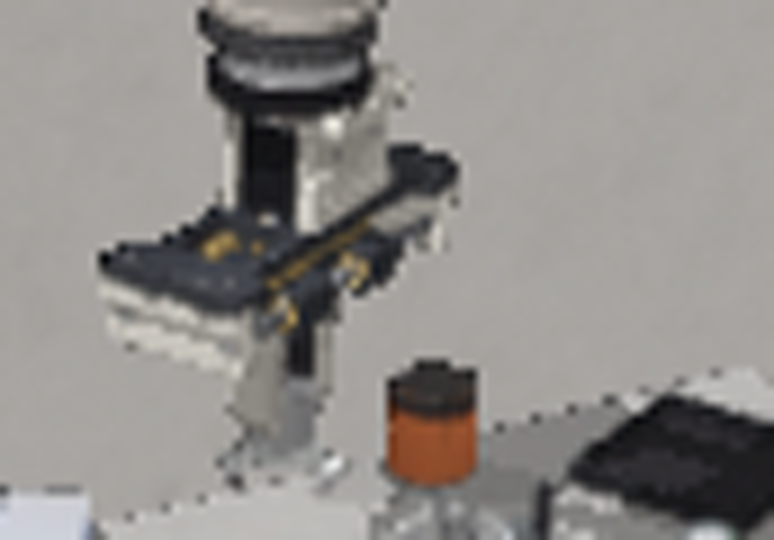

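Emit:
{"method": "arm_command", "body": {
  "plan": [
    {"tx": 0,"ty": 0.69,"tz": -4.17,"wx": 0,"wy": 0,"wz": 0,"jaw": -1},
    {"tx": 0,"ty": 0.69,"tz": -4.17,"wx": 0,"wy": 0,"wz": 0,"jaw": -1},
    {"tx": 0,"ty": 0.69,"tz": -4.17,"wx": 0,"wy": 0,"wz": 0,"jaw": -1},
    {"tx": 0,"ty": 0.69,"tz": -4.17,"wx": 0,"wy": 0,"wz": 0,"jaw": -1},
    {"tx": 0,"ty": 0.69,"tz": -4.17,"wx": 0,"wy": 0,"wz": 0,"jaw": -1},
    {"tx": 0,"ty": 0.69,"tz": -4.17,"wx": 0,"wy": 0,"wz": 0,"jaw": -1},
    {"tx": 0,"ty": 0.69,"tz": -4.17,"wx": 0,"wy": 0,"wz": 0,"jaw": -1},
    {"tx": 0,"ty": 0.69,"tz": -4.17,"wx": 0,"wy": 0,"wz": 0,"jaw": -1},
    {"tx": 2.5,"ty": 0,"tz": 0,"wx": 0,"wy": 0,"wz": 0,"jaw": -1},
    {"tx": 2.5,"ty": 0,"tz": 0,"wx": 0,"wy": 0,"wz": 0,"jaw": -1},
    {"tx": 2.5,"ty": 0,"tz": 0,"wx": 0,"wy": 0,"wz": 0,"jaw": -1},
    {"tx": 2,"ty": 0,"tz": 0,"wx": 0,"wy": 0,"wz": 0,"jaw": -1},
    {"tx": 1,"ty": 0,"tz": 0,"wx": 0,"wy": 0,"wz": 0,"jaw": -1},
    {"tx": 0,"ty": 0,"tz": 0,"wx": 0,"wy": 0,"wz": 0,"jaw": -1},
    {"tx": 0,"ty": 0,"tz": 0,"wx": 0,"wy": 0,"wz": 0,"jaw": -1}
  ]
}}

```text
time: 14.5
tool_pos: [516.8, -415.3, 62.6]
tcp_rot: [-2.243, 1.571, -0.732]
contact_force: [0.8, 0.4, 0.1]
grip_width: 23.9
```

Run:
```python
from h import *
go([519.4,-416,52])
look('g',sbox=(260,125,326,175,12),k=1)
```

```text
at [ 516.8 -415.3   62.6] N [ -54.1 -293.1] phi 1.511 w 23.9 t 14.5 F [0.8 0.4 0.1]
 fix rot [-0.0032 -0.0001  0.0001]
 tx 1.06 ty -0.27 tz -0.05
```

View pics/g_s.png

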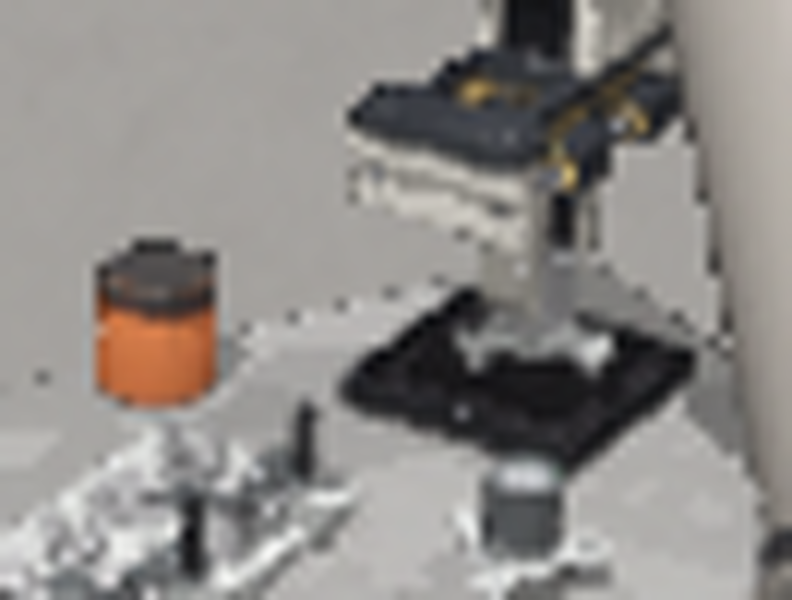

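Emit:
{"method": "arm_command", "body": {
  "plan": [
    {"tx": 0.4,"ty": -0.2,"tz": 0,"wx": 0,"wy": 0,"wz": 0,"jaw": -1},
    {"tx": 0.4,"ty": 0,"tz": 0,"wx": 0,"wy": 0,"wz": 0,"jaw": -1},
    {"tx": 0.2,"ty": 0,"tz": 0,"wx": 0,"wy": 0,"wz": 0,"jaw": -1},
    {"tx": 0,"ty": 0,"tz": 0,"wx": 0,"wy": 0,"wz": 0,"jaw": -1},
    {"tx": 0,"ty": 0,"tz": 0,"wx": 0,"wy": 0,"wz": 0,"jaw": -1}
  ]
}}

```text
time: 15.1
tool_pos: [518.7, -415.2, 52.3]
tcp_rot: [0.437, 1.571, 1.948]
contact_force: [-0.1, -0.0, -0.4]
grip_width: 23.7
```

Emit:
{"method": "arm_command", "body": {
  "plan": [
    {"tx": 0.1,"ty": 0,"tz": 0,"wx": 0,"wy": 0,"wz": 0,"jaw": -1},
    {"tx": 0,"ty": 0,"tz": 0,"wx": 0,"wy": 0,"wz": 0,"jaw": -1},
    {"tx": 0.05,"ty": 0,"tz": 0,"wx": 0,"wy": 0,"wz": 0,"jaw": -1},
    {"tx": 0,"ty": 0,"tz": 0,"wx": 0,"wy": 0,"wz": 0,"jaw": -1}
  ]
}}

```text
time: 15.5
tool_pos: [518.7, -415.3, 50.9]
tcp_rot: [-1.704, 1.571, -0.193]
contact_force: [0.6, -0.6, -1.5]
grip_width: 23.9
```

Emit:
{"method": "arm_command", "body": {
  "plan": [
    {"tx": 0.1,"ty": 0,"tz": 0,"wx": 0,"wy": 0,"wz": 0,"jaw": -1},
    {"tx": 0,"ty": 0,"tz": 0,"wx": 0,"wy": 0,"wz": 0,"jaw": -1}
  ]
}}

```text
time: 15.7
tool_pos: [518.8, -415.3, 50.6]
tcp_rot: [-2.156, 1.57, -0.645]
contact_force: [-1.7, 0.7, 3.6]
grip_width: 23.7
```

Force 3.6 N upward means contact, so I release and rise.

Emit:
{"method": "arm_command", "body": {
  "plan": [
    {"tx": 0,"ty": 0,"tz": 0,"wx": 0,"wy": 0,"wz": 0,"jaw": -0.1},
    {"tx": 0,"ty": 0,"tz": 0,"wx": 0,"wy": 0,"wz": 0,"jaw": -0.1},
    {"tx": 0,"ty": 0,"tz": 0,"wx": 0,"wy": 0,"wz": 0,"jaw": -0.1},
    {"tx": -1,"ty": 0,"tz": 0,"wx": 0,"wy": 0,"wz": 0,"jaw": -0.1},
    {"tx": -3,"ty": 0,"tz": 0,"wx": 0,"wy": 0,"wz": 0,"jaw": -0.1},
    {"tx": -4,"ty": 0,"tz": 0,"wx": 0,"wy": 0,"wz": 0,"jaw": -0.1},
    {"tx": -4,"ty": 0,"tz": 0,"wx": 0,"wy": 0,"wz": 0,"jaw": -0.1},
    {"tx": 0,"ty": 0,"tz": 0,"wx": 0,"wy": 0,"wz": 0,"jaw": -0.1}
  ]
}}

```text
time: 16.5
tool_pos: [520.9, -417.4, 177.7]
tcp_rot: [-2.298, 1.558, -0.786]
contact_force: [0.9, -0.1, 0.0]
grip_width: 41.2
```

Run:
```python
from h import *
print(WN([0,0]))
for k in range(4):
    print(k+1,'pin start/aside',NW(-54.5,126-84*k+8.5).round(1))
go(NW(-54.5,-126+8.5,172),NW(-54.5,-126+8.5,68))
look('h',sbox=(260,125,326,175,12),k=1)
```

```text
[-593.57018751   92.26961853]
1 pin start/aside [540.6  11.7   0. ]
2 pin start/aside [535.8 -72.2   0. ]
3 pin start/aside [ 531.1 -156.1    0. ]
4 pin start/aside [ 526.3 -239.9    0. ]
at [ 520.9 -417.4  177.7] N [ -49.9 -295. ] phi 1.5111 w 41.2 t 16.5 F [ 0.9 -0.1  0. ]
 fix rot [-0.0031 -0.0085  0.0096]
 tx 0.41 ty 0.52 tz 17.76
 tx 10.40 ty 0.10 tz 0.09
```

View pics/h_s.png

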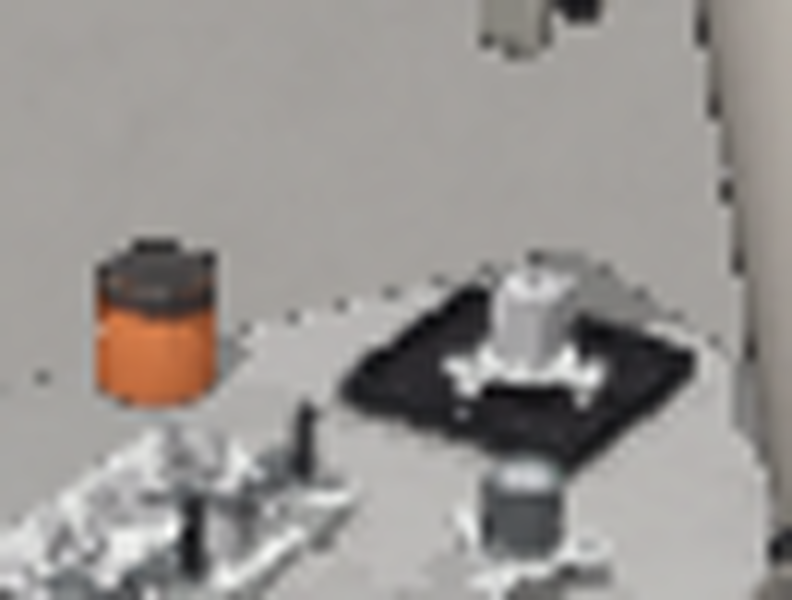

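The blank stands upright in the tray centre, at about (525,360) in the crop. I'll put the cells in nests 4, 3 and 2 and leave nest 1 empty. Opening clip 4 next.

Emit:
{"method": "arm_command", "body": {
  "plan": [
    {"tx": 0.5,"ty": 0.1,"tz": 4.5,"wx": 0,"wy": 0,"wz": 0,"jaw": -0.4},
    {"tx": 1.5,"ty": 0.1,"tz": 4.5,"wx": -0.003,"wy": 0,"wz": 0,"jaw": -0.4},
    {"tx": 1.5,"ty": 0.2,"tz": 4.5,"wx": 0,"wy": 0,"wz": 0,"jaw": -0.4},
    {"tx": 1.5,"ty": 0.2,"tz": 4.3,"wx": 0,"wy": 0,"wz": 0,"jaw": -0.4},
    {"tx": 2.5,"ty": 0,"tz": 0,"wx": 0,"wy": 0,"wz": 0,"jaw": -0.4},
    {"tx": 1.5,"ty": 0,"tz": 0,"wx": 0,"wy": 0,"wz": 0,"jaw": -0.4},
    {"tx": 0,"ty": 0,"tz": 0,"wx": 0,"wy": 0,"wz": 0,"jaw": -0.4},
    {"tx": 0,"ty": 0,"tz": 0,"wx": 0,"wy": 0,"wz": 0,"jaw": -0.4}
  ]
}}

```text
time: 17.4
tool_pos: [522.6, -237.1, 79.3]
tcp_rot: [1.011, 1.569, 2.525]
contact_force: [-0.7, -0.1, 0.6]
grip_width: 27.6
```

Run:
```python
from h import *
go(NW(-54.5,-126+8.5,68))
look('i',sbox=(250,125,316,175,12),k=1)
```

```text
at [ 522.6 -237.1   79.3] N [ -58.4 -114.8] phi 1.5139 w 27.6 t 17.4 F [-0.7 -0.1  0.6]
 fix rot [-0.0003  0.001  -0.0016]
 tx 1.13 ty -0.39 tz -0.27
```

View pics/i_s.png

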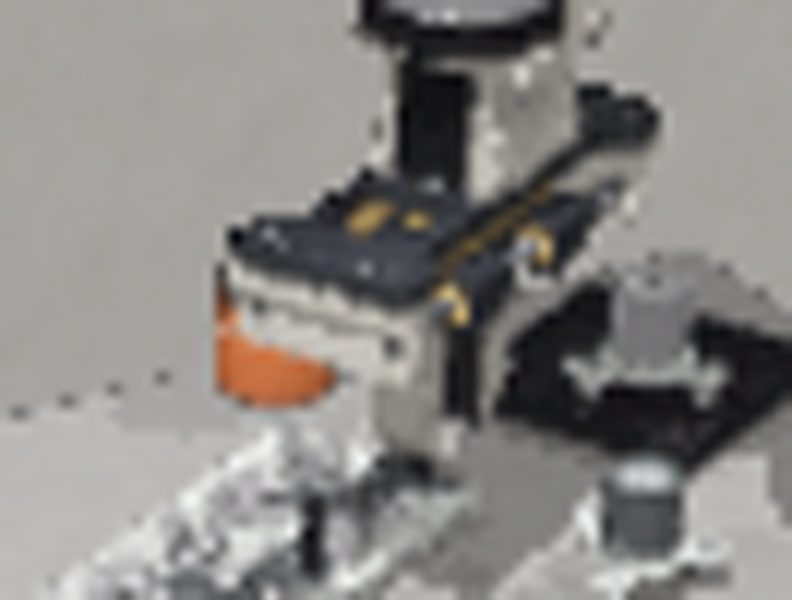

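Emit:
{"method": "arm_command", "body": {
  "plan": [
    {"tx": 0,"ty": -0.39,"tz": -0.27,"wx": 0,"wy": 0,"wz": 0,"jaw": -0.4},
    {"tx": 1.1,"ty": 0,"tz": 0,"wx": 0,"wy": 0,"wz": 0,"jaw": -0.4},
    {"tx": 0,"ty": 0,"tz": 0,"wx": 0,"wy": 0,"wz": 0,"jaw": -1},
    {"tx": 0,"ty": 0,"tz": 0,"wx": 0,"wy": 0,"wz": 0,"jaw": -1},
    {"tx": 0,"ty": 0,"tz": 0,"wx": 0,"wy": 0,"wz": 0,"jaw": -1},
    {"tx": 0,"ty": 0,"tz": 0,"wx": 0,"wy": 0,"wz": 0,"jaw": -1}
  ]
}}

```text
time: 18.1
tool_pos: [526.9, -239.9, 68.9]
tcp_rot: [-0.595, 1.57, 0.919]
contact_force: [0.7, 2.3, -1.9]
grip_width: 6.5
```

Run:
```python
from h import *
go()
```

```text
at [ 526.9 -239.9   68.9] N [ -53.9 -117.4] phi 1.5139 w 6.5 t 18.1 F [ 0.7  2.3 -1.9]
 fix rot [-0.0003  0.0004  0.0003]
```

Emit:
{"method": "arm_command", "body": {
  "plan": [
    {"tx": 0,"ty": 0.29,"tz": 0.27,"wx": 0,"wy": 0,"wz": 0,"jaw": -1},
    {"tx": 0,"ty": 0.29,"tz": 0.27,"wx": 0,"wy": 0,"wz": 0,"jaw": -1},
    {"tx": 0,"ty": 0.21,"tz": 0.33,"wx": 0,"wy": 0,"wz": 0,"jaw": -1},
    {"tx": 0,"ty": 0.21,"tz": 0.33,"wx": 0,"wy": 0,"wz": 0,"jaw": -1},
    {"tx": 0,"ty": 0.13,"tz": 0.37,"wx": 0,"wy": 0,"wz": 0,"jaw": -1},
    {"tx": 0,"ty": 0.12,"tz": 0.37,"wx": 0,"wy": 0,"wz": 0,"jaw": -1},
    {"tx": 0,"ty": 0.03,"tz": 0.4,"wx": 0,"wy": 0,"wz": 0,"jaw": -1},
    {"tx": 0,"ty": 0.03,"tz": 0.4,"wx": 0,"wy": 0,"wz": 0,"jaw": -1},
    {"tx": 0,"ty": -0.08,"tz": 0.5,"wx": 0,"wy": 0,"wz": 0,"jaw": -1},
    {"tx": 0,"ty": 0,"tz": 0,"wx": 0,"wy": 0,"wz": 0,"jaw": -1},
    {"tx": 0,"ty": 0,"tz": 0,"wx": 0,"wy": 0,"wz": 0,"jaw": -1}
  ]
}}

```text
time: 19.2
tool_pos: [514.0, -206.8, 68.7]
tcp_rot: [1.438, 1.566, 2.952]
contact_force: [-6.3, -1.7, 2.2]
grip_width: 6.9
```

Run:
```python
from h import *
go()
```

```text
at [ 514.  -206.8   68.7] N [-68.7 -85.2] phi 1.5142 w 6.9 t 19.2 F [-6.3 -1.7  2.2]
 fix rot [-0.      0.0006 -0.0048]
```

Emit:
{"method": "arm_command", "body": {
  "plan": [
    {"tx": 0,"ty": 0,"tz": 0,"wx": 0,"wy": 0,"wz": 0,"jaw": -0.4},
    {"tx": 0,"ty": 0,"tz": 0,"wx": 0,"wy": 0,"wz": 0,"jaw": -0.4},
    {"tx": 0,"ty": 0,"tz": 0,"wx": 0,"wy": 0,"wz": 0,"jaw": -0.4},
    {"tx": -2.5,"ty": 0,"tz": 0,"wx": 0,"wy": 0,"wz": 0,"jaw": -0.4},
    {"tx": -2.5,"ty": 0,"tz": 0,"wx": 0,"wy": 0,"wz": 0,"jaw": -0.4},
    {"tx": 0,"ty": -0.7,"tz": 2.6,"wx": 0,"wy": 0,"wz": 0,"jaw": -0.4},
    {"tx": 0,"ty": -0.7,"tz": 2.6,"wx": 0,"wy": 0,"wz": 0,"jaw": -0.4},
    {"tx": 2,"ty": 0,"tz": 0,"wx": 0,"wy": 0,"wz": 0,"jaw": -0.4},
    {"tx": 1,"ty": 0,"tz": 0,"wx": 0,"wy": 0,"wz": 0,"jaw": -0.4},
    {"tx": 0,"ty": 0,"tz": 0,"wx": 0,"wy": 0,"wz": 0,"jaw": -0.4}
  ]
}}

```text
time: 20.2
tool_pos: [532.3, -155.6, 87.4]
tcp_rot: [1.199, 1.568, 2.713]
contact_force: [-0.5, -0.6, -0.0]
grip_width: 27.8
```

Run:
```python
from h import *
go(NW(-54.5,-42+8.5,68))
look('j',sbox=(240,135,306,185,12),k=1)
```

```text
at [ 532.3 -155.6   87.4] N [-53.3 -33. ] phi 1.5141 w 27.8 t 20.2 F [-0.5 -0.6 -0. ]
 fix rot [-0.0001  0.0012 -0.0031]
 tx 1.94 ty 0.11 tz -0.05
```

View pics/j_s.png

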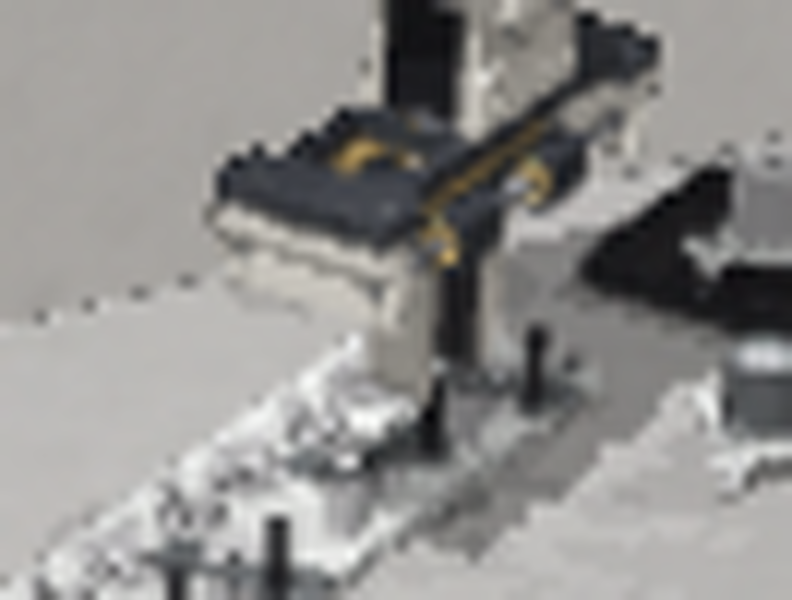

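Emit:
{"method": "arm_command", "body": {
  "plan": [
    {"tx": 1,"ty": 0.1,"tz": 0,"wx": 0,"wy": 0,"wz": 0,"jaw": -0.4},
    {"tx": 0.9,"ty": 0,"tz": 0,"wx": 0,"wy": 0,"wz": 0,"jaw": -0.4},
    {"tx": 0,"ty": 0,"tz": 0,"wx": 0,"wy": 0,"wz": 0,"jaw": -1},
    {"tx": 0,"ty": 0,"tz": 0,"wx": 0,"wy": 0,"wz": 0,"jaw": -1},
    {"tx": 0,"ty": 0,"tz": 0,"wx": 0,"wy": 0,"wz": 0,"jaw": -1},
    {"tx": 0,"ty": 0,"tz": 0,"wx": 0,"wy": 0,"wz": 0,"jaw": -1}
  ]
}}

```text
time: 20.9
tool_pos: [533.2, -155.0, 70.0]
tcp_rot: [-0.975, 1.568, 0.539]
contact_force: [3.5, 5.4, -4.4]
grip_width: 7.0
```

Run:
```python
from h import *
go()
```

```text
at [ 533.2 -155.    70. ] N [-52.4 -32.3] phi 1.5135 w 7.0 t 20.9 F [ 3.5  5.4 -4.4]
 fix rot [-0.0007  0.0014  0.002 ]
```

Emit:
{"method": "arm_command", "body": {
  "plan": [
    {"tx": 0,"ty": 0.29,"tz": 0.27,"wx": 0,"wy": 0,"wz": 0,"jaw": -1},
    {"tx": 0,"ty": 0.29,"tz": 0.27,"wx": 0,"wy": 0,"wz": 0,"jaw": -1},
    {"tx": 0,"ty": 0.21,"tz": 0.33,"wx": 0,"wy": 0,"wz": 0,"jaw": -1},
    {"tx": 0,"ty": 0.21,"tz": 0.33,"wx": 0,"wy": 0,"wz": 0,"jaw": -1},
    {"tx": 0,"ty": 0.13,"tz": 0.37,"wx": 0,"wy": 0,"wz": 0,"jaw": -1},
    {"tx": 0,"ty": 0.12,"tz": 0.37,"wx": 0,"wy": 0,"wz": 0,"jaw": -1},
    {"tx": 0,"ty": 0.03,"tz": 0.4,"wx": 0,"wy": 0,"wz": 0,"jaw": -1},
    {"tx": 0,"ty": 0.03,"tz": 0.4,"wx": 0,"wy": 0,"wz": 0,"jaw": -1},
    {"tx": 0,"ty": -0.08,"tz": 0.5,"wx": 0,"wy": 0,"wz": 0,"jaw": -1},
    {"tx": 0,"ty": 0,"tz": 0,"wx": 0,"wy": 0,"wz": 0,"jaw": -1},
    {"tx": 0,"ty": 0,"tz": 0,"wx": 0,"wy": 0,"wz": 0,"jaw": -0.4},
    {"tx": 0,"ty": 0,"tz": 0,"wx": 0,"wy": 0,"wz": 0,"jaw": -0.4},
    {"tx": 0,"ty": 0,"tz": 0,"wx": 0,"wy": 0,"wz": 0,"jaw": -0.4},
    {"tx": -3,"ty": 0,"tz": 0,"wx": 0,"wy": 0,"wz": 0,"jaw": -0.4},
    {"tx": -4,"ty": 2,"tz": 0,"wx": 0,"wy": 0,"wz": 0,"jaw": -0.4},
    {"tx": -4,"ty": 4,"tz": 0,"wx": 0,"wy": 0,"wz": 0,"jaw": -0.4},
    {"tx": 0,"ty": 4,"tz": -3,"wx": 0,"wy": 0,"wz": 0,"jaw": 0},
    {"tx": 0,"ty": 4,"tz": -4,"wx": 0,"wy": 0,"wz": 0,"jaw": 0},
    {"tx": 0,"ty": 2,"tz": -3,"wx": 0,"wy": 0,"wz": 0,"jaw": 0},
    {"tx": 0,"ty": 0,"tz": 0,"wx": 0,"wy": 0,"wz": 0,"jaw": 0}
  ]
}}

```text
time: 22.9
tool_pos: [364.2, -212.1, 175.8]
tcp_rot: [-2.646, 1.569, -1.136]
contact_force: [-0.4, -0.4, 0.2]
grip_width: 45.4
```

Run:
```python
from h import *
look('k',box=(220,150,350,235,6),sbox=(225,130,325,200,8),k=4)
go()
```

```text
at [ 366.5 -208.8  175.1] N [-215.8  -95.5] phi 1.5157 w 45.5 t 23.3 F [0.3 0.6 0.2]
 fix rot [ 0.0015  0.0003 -0.0001]
```

View pics/k_t.png

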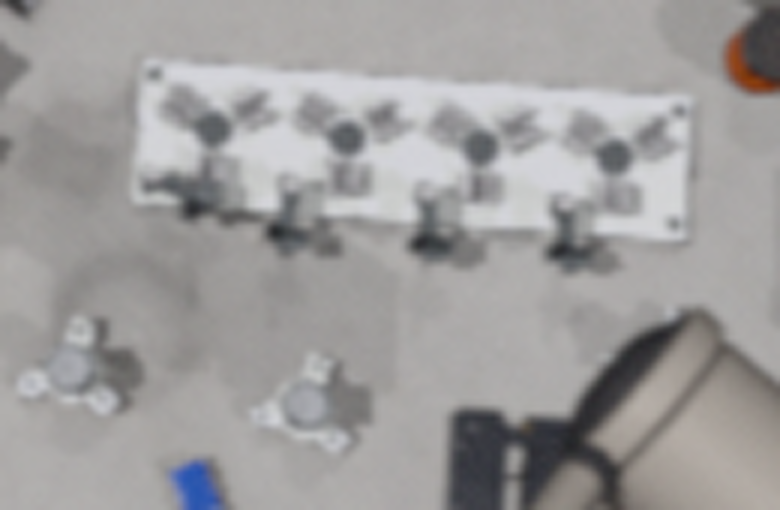

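View pics/k_s.png

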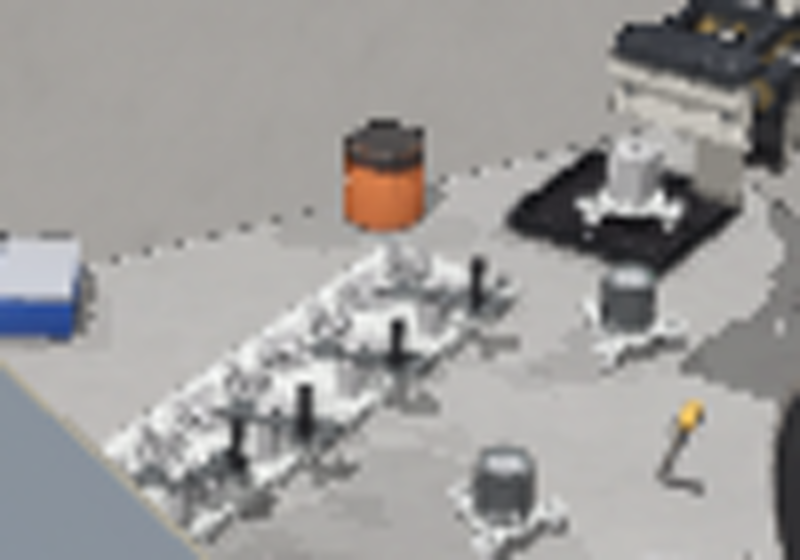

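```bash
cat >> h.py <<'E'
def cell_items2(x,y,yaw,z0=0):
    it=cell_items(x,y,yaw,z0)
    hub=(np.vstack([disc(x,y,z0+10,17),disc(x,y,z0+16,17)]),1)
    return [(p,1) for p,_ in it[:3]]+[(it[3][0],0.0),(it[4][0],0.15)]
def fit2(im,u,v,z0=0,m=14,show=None):
    g=gray(im);u0,v0=int(round(u))-m,int(round(v))-m;patch=g[v0:v0+2*m+1,u0:u0+2*m+1]
    bg=np.median(patch);q_=np.clip(patch-bg-4,0,60)
    yy,xx=np.mgrid[:2*m+1,:2*m+1];q_[(xx-m)**2+(yy-m)**2>(m-1)**2]=0
    p0=unproj('top',[u,v],z0+40)[0][:2]
    f=lambda q:-ncc(render(patch.shape,np.array([u0,v0]),cell_items2(q[0],q[1],q[2]*.03,z0)),q_)
    res=[]
    for a in np.deg2rad(np.arange(-60,60,12)):
        s=np.array([p0[0],p0[1],a/.03]);
        r=minimize(f,s,method='Nelder-Mead',options=dict(initial_simplex=[s,s+[6,0,0],s+[0,6,0],s+[0,0,5]],xatol=.02,fatol=1e-5,maxiter=250))
        res.append(r)
    b=min(res,key=lambda r:r.fun);x,y,yaw=b.x[0],b.x[1],b.x[2]*.03
    if show:
        k=16;vis=cv2.resize(np.clip(im[v0:v0+2*m+1,u0:u0+2*m+1],0,255).astype(np.uint8),None,fx=k,fy=k,interpolation=cv2.INTER_CUBIC)
        for pts,_ in cell_items(x,y,yaw,z0):
            h=cv2.convexHull(((proj('top',pts)-[u0,v0]+.5)*k).astype(np.int32).reshape(-1,1,2));cv2.polylines(vis,[h],True,(0,0,255),1)
        cv2.imwrite('pics/'+show,vis)
    return x,y,(yaw+np.pi/3)%(2*np.pi/3)-np.pi/3,-b.fun
E
python3 - <<'E'
from h import *
k=np.load('top_k.npy');d=np.load('top_d.npy')
for n,im,u,v in(('1',k,232,211.5),('1old',d,234,216),('2',k,271,217),('2old',d,271,217),('3',d,330,208)):
    r=fit2(im,u,v,show=f'fit_{n}.png');print(n,np.round(r,3))
vis=np.hstack([cv2.resize(cv2.imread(f'pics/fit_{n}.png'),(260,260)) for n in('1','2','3')]);cv2.imwrite('pics/fits.png',vis)
E
```

```text
1 [440.618  86.828   0.827   0.742]
1old [421.413  79.518   0.826   0.764]
2 [420.479 -57.217   0.738   0.742]
2old [455.564 -84.991   0.923   0.567]
3 [ 453.148 -273.438    0.609    0.727]
```

View pics/fits.png

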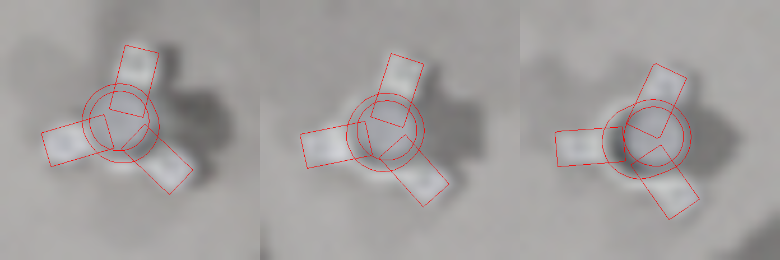

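Clips 2, 3 and 4 are open. The first cell has been knocked about 2 cm, from (234,216) to (232,212). The fits overlay well. I'll rotate for cell 3, the silver one at (330,208); the decoys are red and far to the left.

Emit:
{"method": "arm_command", "body": {
  "plan": [
    {"tx": 0,"ty": -2,"tz": -1.5,"wx": -0.133,"wy": 0,"wz": 0,"jaw": 0},
    {"tx": 0,"ty": -2,"tz": -1.5,"wx": -0.133,"wy": 0,"wz": 0,"jaw": 0},
    {"tx": 0,"ty": -2,"tz": -1.5,"wx": -0.133,"wy": 0,"wz": 0,"jaw": 0},
    {"tx": 0,"ty": 0,"tz": 0,"wx": -0.133,"wy": 0,"wz": 0,"jaw": 0},
    {"tx": 0,"ty": 0,"tz": 0,"wx": -0.133,"wy": 0,"wz": 0,"jaw": 0},
    {"tx": 0,"ty": 0,"tz": 0,"wx": 0,"wy": 0,"wz": 0,"jaw": 0}
  ]
}}

```text
time: 23.9
tool_pos: [429.3, -249.0, 174.9]
tcp_rot: [0.139, 1.57, 2.321]
contact_force: [0.1, -0.5, 0.4]
grip_width: 46.3
```

Run:
```python
from h import *
go([453.1,-273.4,100],[453.1,-273.4,43])
print(cur()[2]['joint_positions'].round(2))
im=imaging.capture('top');crop(im,300,170,380,230,9,'l3.png')
```

```text
at [ 429.3 -249.   174.9] N [-150.9 -132. ] phi 2.1814 w 46.3 t 23.9 F [ 0.1 -0.5  0.4]
 fix rot [ 6.673e-01  6.000e-04 -3.000e-04]
 tx 7.49 ty -0.55 tz -3.37
 tx 5.70 ty -0.00 tz -0.00
[-0.68  0.37  1.71  0.    1.07 -2.86]
```

View pics/l3.png

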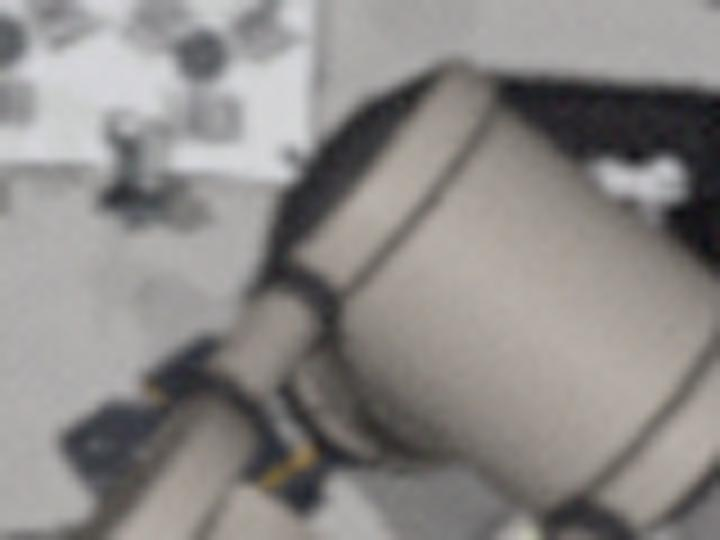

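Emit:
{"method": "arm_command", "body": {
  "plan": [
    {"tx": 2.5,"ty": -0.18,"tz": -1.12,"wx": 0,"wy": 0,"wz": 0,"jaw": 0},
    {"tx": 2.5,"ty": -0.18,"tz": -1.12,"wx": 0,"wy": 0,"wz": 0,"jaw": 0},
    {"tx": 2.5,"ty": -0.19,"tz": -1.13,"wx": 0,"wy": 0,"wz": 0,"jaw": 0},
    {"tx": 0,"ty": 0,"tz": 0,"wx": 0,"wy": 0,"wz": 0,"jaw": 0},
    {"tx": 0,"ty": 0,"tz": 0,"wx": 0,"wy": 0,"wz": 0,"jaw": 0}
  ]
}}

```text
time: 24.45
tool_pos: [452.4, -273.6, 100.3]
tcp_rot: [0.175, 1.569, 2.353]
contact_force: [-0.4, -1.1, 0.4]
grip_width: 45.8
```

Run:
```python
from h import *
go([453.1,-273.4,43])
im=imaging.capture('scene');crop(im,270,130,330,175,12,'l3.png')
```

```text
at [ 452.4 -273.6  100.3] N [-126.4 -155.3] phi 2.1773 w 45.8 t 24.45 F [-0.4 -1.1  0.4]
 fix rot [ 0.6631  0.0012 -0.0007]
 tx 5.73 ty -0.07 tz -0.03
```

View pics/l3.png

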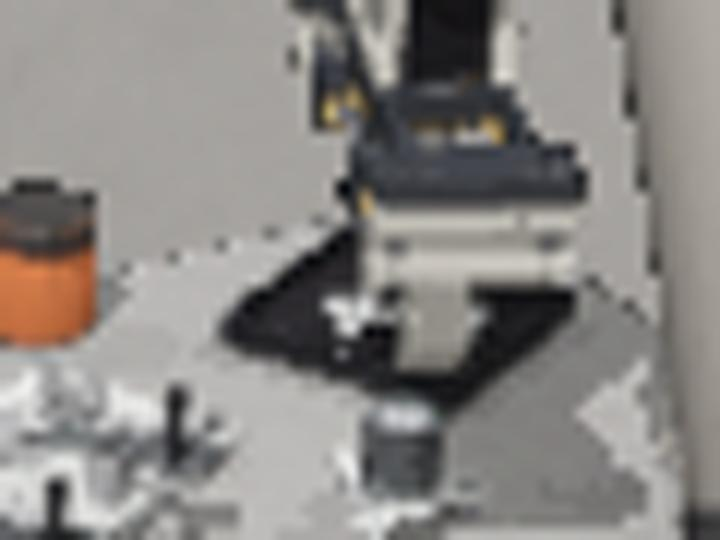

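Run:
```python
from h import *
print(proj('scene',[[453.1,-273.4,31],[440.6,86.8,31],[420.5,-57.2,31]]))
p,r,o=cur();M=r.as_matrix()
im=imaging.capture('scene');u0,v0,k=270,130,12
vis=cv2.resize(im[v0:v0+45,u0:u0+60],None,fx=k,fy=k,interpolation=cv2.INTER_CUBIC)
def dot(q,c): cv2.circle(vis,tuple(np.int32((proj('scene',q)[0]-[u0,v0]+.5)*k)),3,c,-1)
for s in(-1,1):
  for a in(23,42):
    for b in(-9.5,9.5): dot(p+M@np.array([22,b,s*a]),(0,0,255) if s>0 else (0,255,0))
for q in np.vstack([disc(453.1,-273.4,46,15,16),disc(453.1,-273.4,16,15,16)]): dot(q,(255,0,255))
cv2.imwrite('pics/l3b.png',vis)
```

```text
[[303.13141268 166.83837659]
 [266.54333525 204.73105222]
 [287.78686576 190.02637442]]
```

View pics/l3b.png

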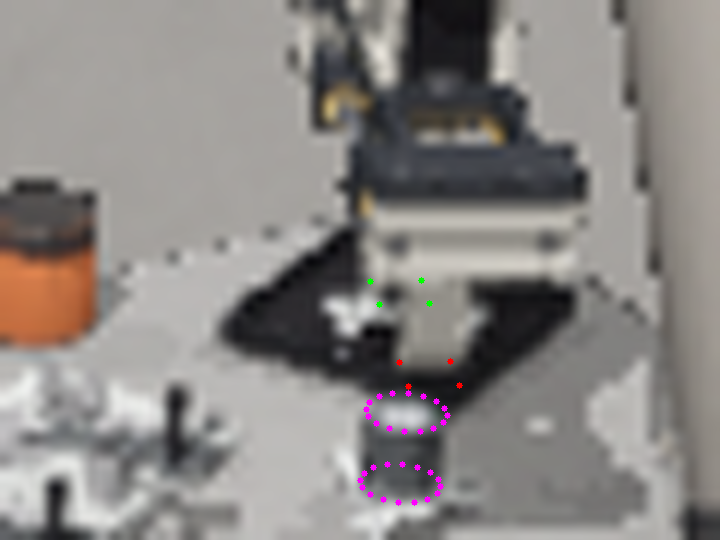

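The projections line up with the cell. Going down and gripping.

Emit:
{"method": "arm_command", "body": {
  "plan": [
    {"tx": 2,"ty": -0.05,"tz": -0.03,"wx": 0,"wy": 0,"wz": 0,"jaw": 0},
    {"tx": 2,"ty": 0,"tz": 0,"wx": 0,"wy": 0,"wz": 0,"jaw": 0},
    {"tx": 1.2,"ty": 0,"tz": 0,"wx": 0,"wy": 0,"wz": 0,"jaw": 0},
    {"tx": 0.5,"ty": 0,"tz": 0,"wx": 0,"wy": 0,"wz": 0,"jaw": 0},
    {"tx": 0,"ty": 0,"tz": 0,"wx": 0,"wy": 0,"wz": 0,"jaw": 0},
    {"tx": 0,"ty": 0,"tz": 0,"wx": 0,"wy": 0,"wz": 0,"jaw": -1},
    {"tx": 0,"ty": 0,"tz": 0,"wx": 0,"wy": 0,"wz": 0,"jaw": -1},
    {"tx": 0,"ty": 0,"tz": 0,"wx": 0,"wy": 0,"wz": 0,"jaw": -1},
    {"tx": 0,"ty": 0,"tz": 0,"wx": 0,"wy": 0,"wz": 0,"jaw": -1}
  ]
}}

```text
time: 25.45
tool_pos: [453.6, -274.4, 43.9]
tcp_rot: [-2.802, 1.569, -0.623]
contact_force: [0.7, 0.5, 3.3]
grip_width: 29.3
```

Run:
```python
from h import *
go()
im=imaging.capture('scene');crop(im,270,130,330,175,12,'l3.png')
```

```text
at [ 453.6 -274.4   43.9] N [-125.2 -156. ] phi 2.179 w 29.3 t 25.45 F [0.7 0.5 3.3]
 fix rot [ 0.6648 -0.0012  0.0009]
```

View pics/l3.png

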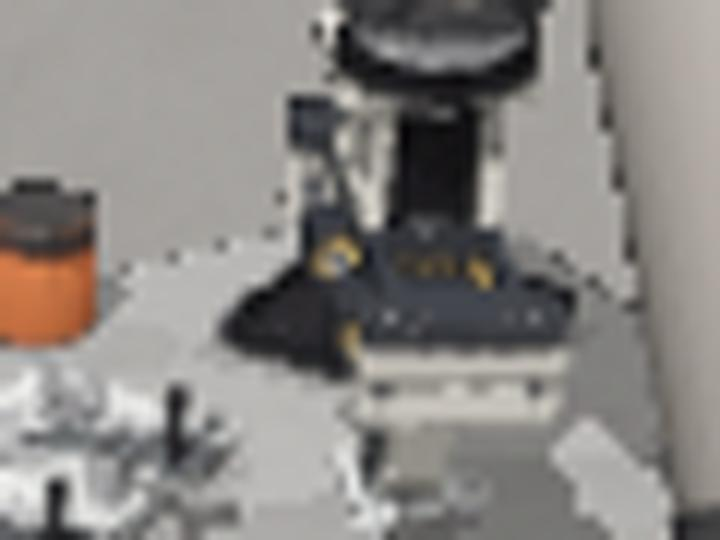

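Emit:
{"method": "arm_command", "body": {
  "plan": [
    {"tx": -0.5,"ty": 0,"tz": 0,"wx": 0,"wy": 0,"wz": 0,"jaw": -1},
    {"tx": -1.5,"ty": 0,"tz": 0,"wx": 0,"wy": 0,"wz": 0,"jaw": -1},
    {"tx": -2,"ty": 0,"tz": 0,"wx": 0,"wy": 0,"wz": 0,"jaw": -1},
    {"tx": -2.5,"ty": 0,"tz": 0,"wx": 0.111,"wy": 0,"wz": 0,"jaw": -1},
    {"tx": -2,"ty": 0,"tz": 0,"wx": 0.111,"wy": 0,"wz": 0,"jaw": -1},
    {"tx": -1,"ty": 0,"tz": 0,"wx": 0.111,"wy": 0,"wz": 0,"jaw": -1},
    {"tx": 0,"ty": 0,"tz": 0,"wx": 0.111,"wy": 0,"wz": 0,"jaw": -1},
    {"tx": 0,"ty": 0,"tz": 0,"wx": 0.111,"wy": 0,"wz": 0,"jaw": -1},
    {"tx": 0,"ty": 0,"tz": 0,"wx": 0.111,"wy": 0,"wz": 0,"jaw": -1},
    {"tx": 0,"ty": 0,"tz": 0,"wx": 0,"wy": 0,"wz": 0,"jaw": -1}
  ]
}}

```text
time: 26.5
tool_pos: [453.0, -273.8, 138.3]
tcp_rot: [0.755, 1.57, 2.267]
contact_force: [-0.1, 0.8, -0.8]
grip_width: 29.3
```

Run:
```python
from h import *
go(NW(0,-126,140),NW(0,-126,75))
im=imaging.capture('scene');crop(im,270,110,330,155,12,'l3.png')
```

```text
at [ 453.  -273.8  138.3] N [-125.8 -155.5] phi 1.512 w 29.3 t 26.5 F [-0.1  0.8 -0.8]
 fix rot [-0.0022  0.0005 -0.0004]
 tx -0.18 ty -12.58 tz 2.98
 tx 6.50 ty -0.00 tz -0.00
```

View pics/l3.png

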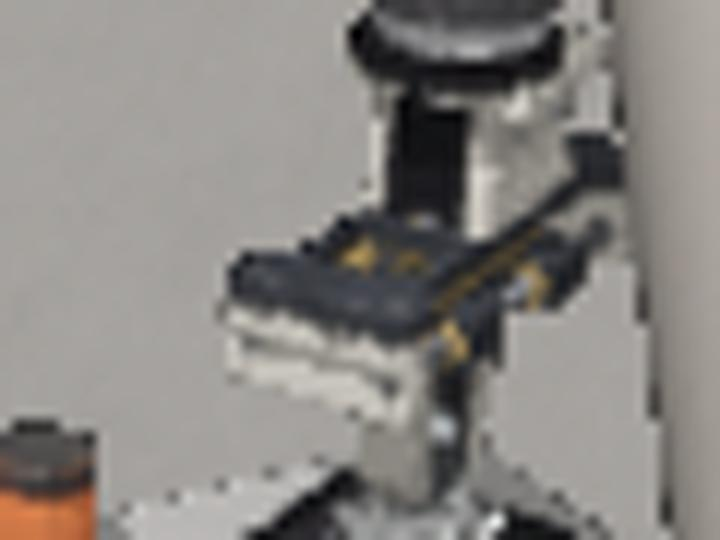

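Emit:
{"method": "arm_command", "body": {
  "plan": [
    {"tx": 0,"ty": -3.15,"tz": 0.76,"wx": 0,"wy": 0,"wz": 0,"jaw": -1},
    {"tx": 0,"ty": -3.15,"tz": 0.76,"wx": 0,"wy": 0,"wz": 0,"jaw": -1},
    {"tx": 0,"ty": -3.15,"tz": 0.76,"wx": 0,"wy": 0,"wz": 0,"jaw": -1},
    {"tx": 0,"ty": -3.13,"tz": 0.76,"wx": 0,"wy": 0,"wz": 0,"jaw": -1},
    {"tx": 0,"ty": 0,"tz": 0,"wx": -0.002,"wy": 0,"wz": 0,"jaw": -1},
    {"tx": 2.5,"ty": 0,"tz": 0,"wx": 0,"wy": 0,"wz": 0,"jaw": -1},
    {"tx": 2,"ty": 0,"tz": 0,"wx": 0,"wy": 0,"wz": 0,"jaw": -1},
    {"tx": 1,"ty": 0,"tz": 0,"wx": 0,"wy": 0,"wz": 0,"jaw": -1},
    {"tx": 0,"ty": 0,"tz": 0,"wx": 0,"wy": 0,"wz": 0,"jaw": -1},
    {"tx": 0,"ty": 0,"tz": 0,"wx": 0,"wy": 0,"wz": 0,"jaw": -1}
  ]
}}

```text
time: 27.55
tool_pos: [580.6, -251.3, 83.9]
tcp_rot: [-1.994, 1.57, -0.479]
contact_force: [-0.7, -0.5, -0.1]
grip_width: 29.2
```

Run:
```python
from h import *
go(NW(0,-125.4,70))
im=imaging.capture('scene');crop(im,250,120,310,165,12,'l3.png')
```

```text
at [ 580.6 -251.3   83.9] N [   0.3 -125.8] phi 1.5155 w 29.2 t 27.55 F [-0.7 -0.5 -0.1]
 fix rot [ 0.0013 -0.0003  0.0006]
 tx 1.39 ty 0.03 tz 0.04
```

View pics/l3.png

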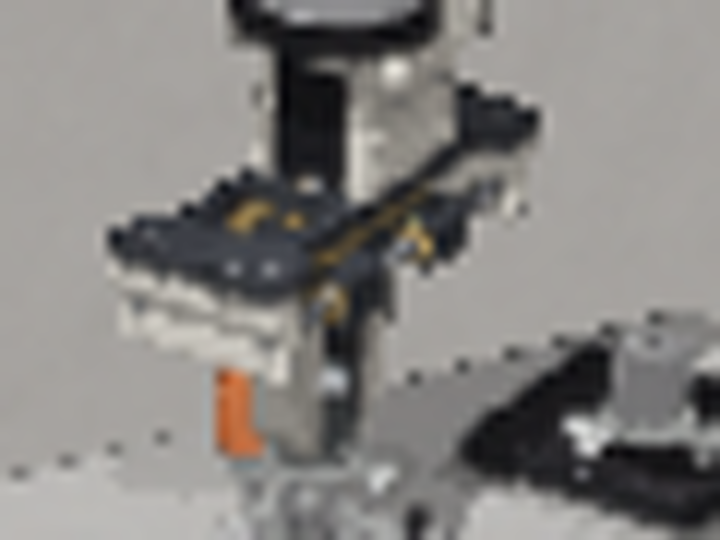

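Emit:
{"method": "arm_command", "body": {
  "plan": [
    {"tx": 0.7,"ty": 0.03,"tz": 0.04,"wx": 0,"wy": 0,"wz": 0,"jaw": -1},
    {"tx": 0.6,"ty": 0,"tz": 0,"wx": 0,"wy": 0,"wz": 0,"jaw": -1},
    {"tx": 0.3,"ty": 0,"tz": 0,"wx": 0,"wy": 0,"wz": 0,"jaw": -1},
    {"tx": 0.2,"ty": 0,"tz": 0,"wx": 0,"wy": 0,"wz": 0,"jaw": -1},
    {"tx": 0,"ty": 0,"tz": 0,"wx": 0,"wy": 0,"wz": 0,"jaw": -1},
    {"tx": 0,"ty": 0,"tz": 0,"wx": 0,"wy": 0,"wz": 0,"jaw": -1}
  ]
}}

```text
time: 28.2
tool_pos: [580.3, -250.6, 65.3]
tcp_rot: [-1.055, 1.571, 0.46]
contact_force: [-0.4, 0.3, -0.5]
grip_width: 29.4
```

Emit:
{"method": "arm_command", "body": {
  "plan": [
    {"tx": 0.15,"ty": 0,"tz": 0,"wx": 0,"wy": 0,"wz": 0,"jaw": -1},
    {"tx": 0,"ty": 0,"tz": 0,"wx": 0,"wy": 0,"wz": 0,"jaw": -1},
    {"tx": 0,"ty": 0,"tz": 0,"wx": 0,"wy": 0,"wz": 0,"jaw": -1}
  ]
}}

```text
time: 28.5
tool_pos: [580.3, -250.5, 63.8]
tcp_rot: [-0.83, 1.571, 0.685]
contact_force: [-0.2, -0.0, -0.5]
grip_width: 29.5
```

Emit:
{"method": "arm_command", "body": {
  "plan": [
    {"tx": 0.1,"ty": 0,"tz": 0,"wx": 0,"wy": 0,"wz": 0,"jaw": -1},
    {"tx": 0,"ty": 0,"tz": 0,"wx": 0,"wy": 0,"wz": 0,"jaw": -1},
    {"tx": 0,"ty": 0,"tz": 0,"wx": 0,"wy": 0,"wz": 0,"jaw": -1}
  ]
}}

```text
time: 28.8
tool_pos: [580.2, -250.5, 62.7]
tcp_rot: [0.486, 1.571, 2.001]
contact_force: [-0.3, 0.7, -0.2]
grip_width: 29.3
```

Emit:
{"method": "arm_command", "body": {
  "plan": [
    {"tx": 0.1,"ty": 0,"tz": 0,"wx": 0,"wy": 0,"wz": 0,"jaw": -1},
    {"tx": 0,"ty": 0,"tz": 0,"wx": 0,"wy": 0,"wz": 0,"jaw": -1},
    {"tx": 0,"ty": 0,"tz": 0,"wx": 0,"wy": 0,"wz": 0,"jaw": -1}
  ]
}}

```text
time: 29.1
tool_pos: [580.3, -250.5, 61.7]
tcp_rot: [-0.004, 1.571, 1.511]
contact_force: [0.5, -0.6, -0.3]
grip_width: 29.6
```

Emit:
{"method": "arm_command", "body": {
  "plan": [
    {"tx": 0.1,"ty": 0,"tz": 0,"wx": 0,"wy": 0,"wz": 0,"jaw": -1},
    {"tx": 0,"ty": 0,"tz": 0,"wx": 0,"wy": 0,"wz": 0,"jaw": -1},
    {"tx": 0,"ty": 0,"tz": 0,"wx": 0,"wy": 0,"wz": 0,"jaw": -1}
  ]
}}

```text
time: 29.4
tool_pos: [580.3, -250.4, 60.8]
tcp_rot: [-0.555, 1.57, 0.96]
contact_force: [0.0, 0.5, -0.0]
grip_width: 29.3
```

Emit:
{"method": "arm_command", "body": {
  "plan": [
    {"tx": 0.06,"ty": 0,"tz": 0,"wx": 0,"wy": 0,"wz": 0,"jaw": -1},
    {"tx": 0,"ty": 0,"tz": 0,"wx": 0,"wy": 0,"wz": 0,"jaw": -1},
    {"tx": 0,"ty": 0,"tz": 0,"wx": 0,"wy": 0,"wz": 0,"jaw": -1}
  ]
}}

```text
time: 29.7
tool_pos: [580.4, -250.4, 60.4]
tcp_rot: [-1.088, 1.57, 0.427]
contact_force: [0.7, 3.0, 2.3]
grip_width: 29.2
```

Emit:
{"method": "arm_command", "body": {
  "plan": [
    {"tx": 0,"ty": 0,"tz": 0,"wx": 0,"wy": 0,"wz": 0,"jaw": -0.1},
    {"tx": 0,"ty": 0,"tz": 0,"wx": 0,"wy": 0,"wz": 0,"jaw": -0.1},
    {"tx": 0,"ty": 0,"tz": 0,"wx": 0,"wy": 0,"wz": 0,"jaw": -0.1},
    {"tx": -1,"ty": 0,"tz": 0,"wx": 0,"wy": 0,"wz": 0,"jaw": -0.1},
    {"tx": -3,"ty": 0,"tz": 0,"wx": 0,"wy": 0,"wz": 0,"jaw": -0.1},
    {"tx": -4,"ty": 0,"tz": 0,"wx": 0,"wy": 0,"wz": 0,"jaw": -0.1},
    {"tx": -2,"ty": 4,"tz": 0,"wx": 0,"wy": 0,"wz": 0,"jaw": -0.1},
    {"tx": 0,"ty": 4,"tz": 2,"wx": 0,"wy": 0,"wz": 0,"jaw": -0.1},
    {"tx": 0,"ty": 4,"tz": 4,"wx": 0,"wy": 0,"wz": 0,"jaw": -0.1},
    {"tx": 0,"ty": 4,"tz": 4,"wx": 0,"wy": 0,"wz": 0,"jaw": -0.1},
    {"tx": 0,"ty": 4,"tz": 4,"wx": 0,"wy": 0,"wz": 0,"jaw": 0},
    {"tx": 0,"ty": 0,"tz": 0,"wx": 0,"wy": 0,"wz": 0,"jaw": 0}
  ]
}}

```text
time: 30.9
tool_pos: [396.2, -110.0, 160.0]
tcp_rot: [1.093, 1.565, 2.61]
contact_force: [0.7, -0.9, -0.4]
grip_width: 45.4
```

Run:
```python
from h import *
t,s=look('m',box=(235,150,345,230,7),sbox=(250,140,310,185,12),k=4)
go()
u,v=proj('top',[NW(0,-126,40)])[0]
r=fit2(t,u,v,z0=16,show='m4.png');print(r,'N',WN(r[:2]))
c=proj('top',[[440.6,86.8,30]])[0];print('L1',fit2(t,*c))
c=proj('top',[[420.5,-57.2,30]])[0];print('L2',fit2(t,*c))
```

```text
at [ 402.2 -115.   160.1] N [-185.5    0.2] phi 1.5143 w 46.3 t 31.3 F [-0.7  1.1  0.9]
 fix rot [ 0.0001 -0.0001  0.0003]
(np.float64(593.4743813632172), np.float64(-214.8202082124376), np.float64(0.0862177911286679), np.float64(0.43438437581062317)) N [ 11.10616512 -88.63386891]
L1 (np.float64(440.7173317656509), np.float64(86.73932204980431), np.float64(0.8207289338508192), np.float64(0.7435538172721863))
L2 (np.float64(427.1833551540482), np.float64(-31.389764442311698), np.float64(-0.5748793726491914), np.float64(0.32396525144577026))
```

View pics/m_t.png

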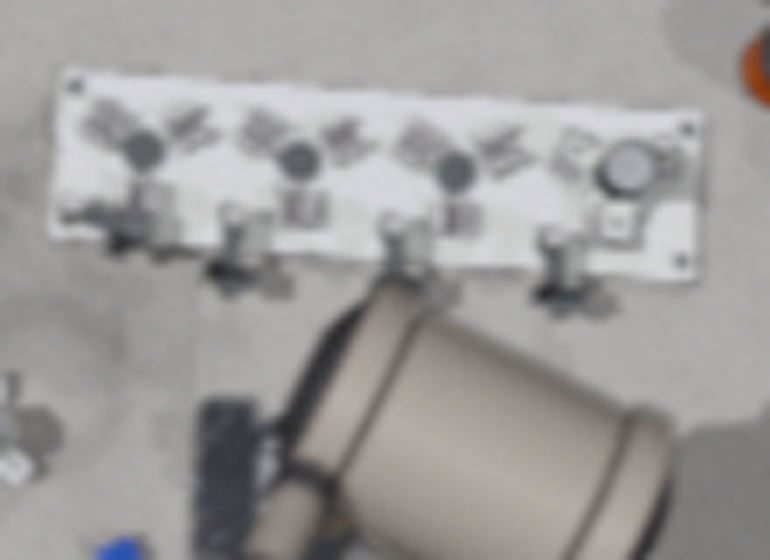

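View pics/m_s.png

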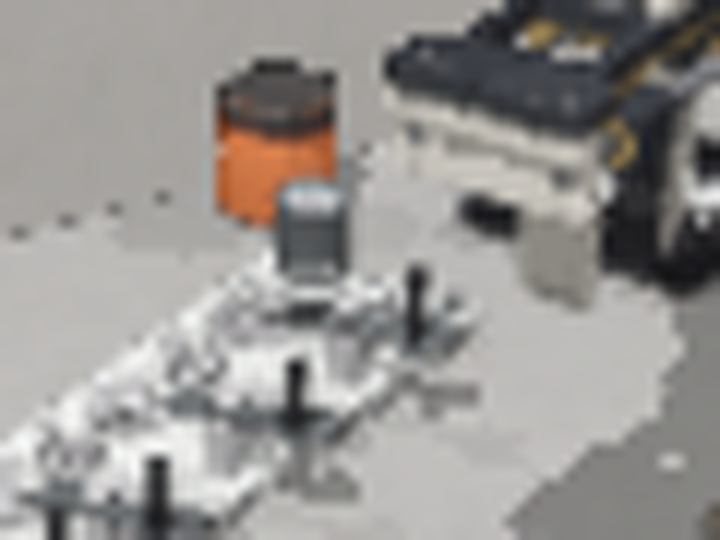

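Emit:
{"method": "arm_command", "body": {
  "plan": [
    {"tx": 0,"ty": -0.54,"tz": 4.07,"wx": 0,"wy": 0,"wz": 0,"jaw": 0},
    {"tx": 0,"ty": -0.54,"tz": 4.07,"wx": 0,"wy": 0,"wz": 0,"jaw": 0},
    {"tx": 0,"ty": -0.54,"tz": 4.07,"wx": 0,"wy": 0,"wz": 0,"jaw": 0},
    {"tx": 0,"ty": -0.54,"tz": 4.07,"wx": 0,"wy": 0,"wz": 0,"jaw": 0},
    {"tx": 0,"ty": -0.54,"tz": 4.07,"wx": 0,"wy": 0,"wz": 0,"jaw": 0},
    {"tx": 1,"ty": 0,"tz": 0,"wx": -0.125,"wy": 0,"wz": 0,"jaw": 0},
    {"tx": 1,"ty": 0,"tz": 0,"wx": -0.125,"wy": 0,"wz": 0,"jaw": 0},
    {"tx": 1,"ty": 0,"tz": 0,"wx": -0.125,"wy": 0,"wz": 0,"jaw": 0},
    {"tx": 1,"ty": 0,"tz": 0,"wx": -0.125,"wy": 0,"wz": 0,"jaw": 0},
    {"tx": 1,"ty": 0,"tz": 0,"wx": -0.125,"wy": 0,"wz": 0,"jaw": 0},
    {"tx": 1,"ty": 0,"tz": 0,"wx": -0.125,"wy": 0,"wz": 0,"jaw": 0},
    {"tx": 0,"ty": 0,"tz": 0,"wx": -0.127,"wy": 0,"wz": 0,"jaw": 0},
    {"tx": 0,"ty": 0,"tz": 0,"wx": 0,"wy": 0,"wz": 0,"jaw": 0}
  ]
}}

```text
time: 32.6
tool_pos: [440.1, 87.1, 99.6]
tcp_rot: [0.738, 1.57, 3.131]
contact_force: [-0.2, 0.7, 0.6]
grip_width: 46.0
```

Run:
```python
from h import *
go([440.7,86.7,43])
t,s=look('n',box=(220,150,350,235,6),sbox=(230,175,290,225,12),k=3)
c=proj('top',[[420.5,-57.2,30]])[0];print('L2',fit2(t,*c))
p,r,o=cur();M=r.as_matrix()
u0,v0,k=230,175,12
vis=cv2.imread('pics/n_s.png')
def dot(q,c): cv2.circle(vis,tuple(np.int32((proj('scene',q)[0]-[u0,v0]+.5)*k)),3,c,-1)
for s in(-1,1):
  for a in(23,42):
    for b in(-9.5,9.5): dot(p+M@np.array([22,b,s*a]),(0,0,255) if s>0 else (0,255,0))
for q in np.vstack([disc(440.7,86.7,46,15,16),disc(440.7,86.7,16,15,16)]): dot(q,(255,0,255))
cv2.imwrite('pics/n2.png',vis)
# seated check of nest 4 in top and scene
for n,im,off,kk in(('top',t,(300,155),14),('scene',np.load('sc_m.npy'),(262,145),14)):
    w=im[off[1]:off[1]+40,off[0]:off[0]+45].clip(0,255).astype(np.uint8);w=cv2.resize(w,None,fx=kk,fy=kk,interpolation=cv2.INTER_CUBIC)
    x,y,_=NW(0,-125.4)
    for pts,_ in cell_items(x,y,TH,16):
        h=cv2.convexHull(((proj(n,pts)-np.array(off)+.5)*kk).astype(np.int32).reshape(-1,1,2));cv2.polylines(w,[h],True,(0,0,255),1)
    cv2.imwrite(f'pics/seat4_{n}.png',w)
cv2.imwrite('pics/seat4.png',cv2.resize(np.hstack([cv2.imread('pics/seat4_top.png'),cv2.imread('pics/seat4_scene.png')]),None,fx=.63,fy=.63))
```

```text
at [440.1  87.1  99.6] N [-159.1  204.2] phi 2.3926 w 46.0 t 32.6 F [-0.2  0.7  0.6]
 fix rot [ 8.784e-01  4.000e-04 -1.000e-03]
 tx 5.66 ty -0.01 tz -0.08
L2 (np.float64(383.3665918686306), np.float64(-56.59220619748472), np.float64(0.20885155885942042), np.float64(0.5512149333953857))
```

View pics/n2.png

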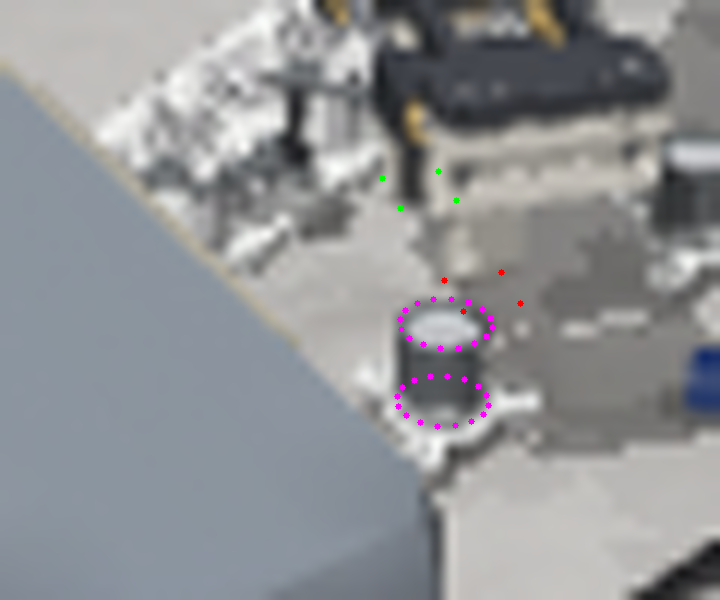

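View pics/seat4.png

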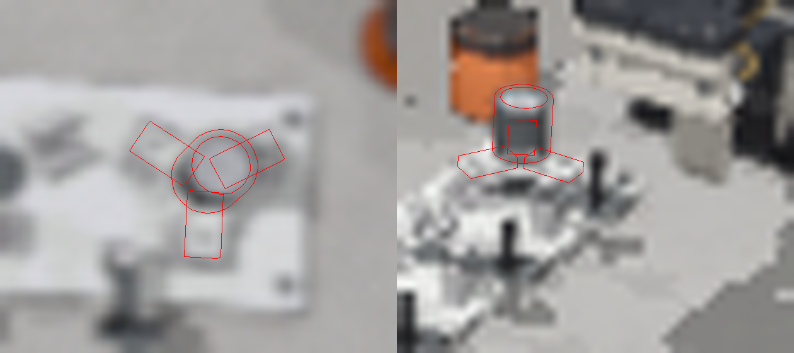

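Nest 4's cell overlays the seated model in both views. Going down on cell 1.

Emit:
{"method": "arm_command", "body": {
  "plan": [
    {"tx": 2,"ty": 0,"tz": -0.06,"wx": 0,"wy": 0,"wz": 0,"jaw": 0},
    {"tx": 2,"ty": 0,"tz": 0,"wx": 0,"wy": 0,"wz": 0,"jaw": 0},
    {"tx": 1.2,"ty": 0,"tz": 0,"wx": 0,"wy": 0,"wz": 0,"jaw": 0},
    {"tx": 0.4,"ty": 0,"tz": 0,"wx": 0,"wy": 0,"wz": 0,"jaw": 0},
    {"tx": 0,"ty": 0,"tz": 0,"wx": 0,"wy": 0,"wz": 0,"jaw": 0},
    {"tx": 0,"ty": 0,"tz": 0,"wx": 0,"wy": 0,"wz": 0,"jaw": -1},
    {"tx": 0,"ty": 0,"tz": 0,"wx": 0,"wy": 0,"wz": 0,"jaw": -1},
    {"tx": 0,"ty": 0,"tz": 0,"wx": 0,"wy": 0,"wz": 0,"jaw": -1},
    {"tx": 0,"ty": 0,"tz": 0,"wx": 0,"wy": 0,"wz": 0,"jaw": -1}
  ]
}}

```text
time: 33.8
tool_pos: [440.7, 87.0, 44.7]
tcp_rot: [-2.269, 1.569, 0.123]
contact_force: [0.1, 1.0, 3.1]
grip_width: 29.0
```

Run:
```python
from h import *
go()
```

```text
at [440.7  87.   44.7] N [-158.5  204.1] phi 2.3919 w 29.0 t 33.8 F [0.1 1.  3.1]
 fix rot [ 8.777e-01 -4.000e-04  1.400e-03]
```

Emit:
{"method": "arm_command", "body": {
  "plan": [
    {"tx": -0.5,"ty": 0,"tz": 0,"wx": 0,"wy": 0,"wz": 0,"jaw": -1},
    {"tx": -1.5,"ty": 0,"tz": 0,"wx": 0,"wy": 0,"wz": 0,"jaw": -1},
    {"tx": -2,"ty": 0,"tz": 0,"wx": 0,"wy": 0,"wz": 0,"jaw": -1},
    {"tx": -2.5,"ty": 0,"tz": 0,"wx": 0.11,"wy": 0,"wz": 0,"jaw": -1},
    {"tx": -2,"ty": 0,"tz": 0,"wx": 0.11,"wy": 0,"wz": 0,"jaw": -1},
    {"tx": -1.5,"ty": 0,"tz": 0,"wx": 0.11,"wy": 0,"wz": 0,"jaw": -1},
    {"tx": 0,"ty": 0,"tz": 0,"wx": 0.11,"wy": 0,"wz": 0,"jaw": -1},
    {"tx": 0,"ty": 0,"tz": 0,"wx": 0.11,"wy": 0,"wz": 0,"jaw": -1},
    {"tx": 0,"ty": 0,"tz": 0,"wx": 0.11,"wy": 0,"wz": 0,"jaw": -1},
    {"tx": 0,"ty": 0,"tz": 0,"wx": 0.11,"wy": 0,"wz": 0,"jaw": -1},
    {"tx": 0,"ty": 0,"tz": 0,"wx": 0.108,"wy": 0,"wz": 0,"jaw": -1},
    {"tx": 0,"ty": 0,"tz": 0,"wx": 0,"wy": 0,"wz": 0,"jaw": -1}
  ]
}}

```text
time: 35.0
tool_pos: [440.0, 87.0, 144.3]
tcp_rot: [1.522, 1.57, 3.035]
contact_force: [-0.0, 0.2, -1.7]
grip_width: 29.7
```

Run:
```python
from h import *
go(NW(0,42.6,145),NW(0,42.6,72))
im=imaging.capture('scene');crop(im,220,140,290,200,11,'q.png')
```

```text
at [440.   87.  144.3] N [-159.2  204. ] phi 1.5131 w 29.7 t 35.0 F [-0.   0.2 -1.7]
 fix rot [-0.0011  0.     -0.0004]
 tx -0.08 ty -15.94 tz -16.12
 tx 7.30 ty -0.00 tz -0.00
```

View pics/q.png

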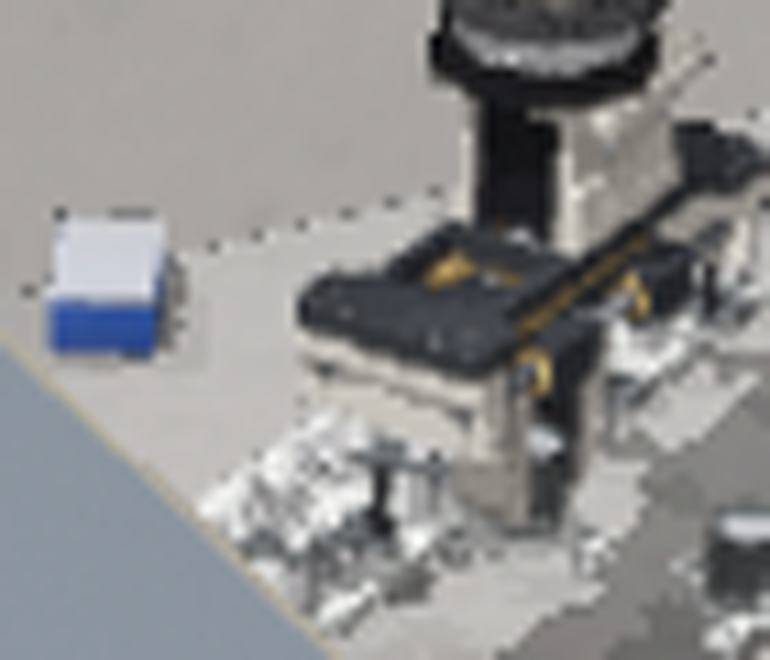

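Emit:
{"method": "arm_command", "body": {
  "plan": [
    {"tx": 0,"ty": -3.19,"tz": -3.22,"wx": 0,"wy": 0,"wz": 0,"jaw": -1},
    {"tx": 0,"ty": -3.19,"tz": -3.22,"wx": 0,"wy": 0,"wz": 0,"jaw": -1},
    {"tx": 0,"ty": -3.19,"tz": -3.22,"wx": 0,"wy": 0,"wz": 0,"jaw": -1},
    {"tx": 0,"ty": -3.19,"tz": -3.22,"wx": 0,"wy": 0,"wz": 0,"jaw": -1},
    {"tx": 0,"ty": -3.18,"tz": -3.24,"wx": 0,"wy": 0,"wz": 0,"jaw": -1},
    {"tx": 0,"ty": 0,"tz": 0,"wx": 0,"wy": 0,"wz": 0,"jaw": -1},
    {"tx": 2.5,"ty": 0,"tz": 0,"wx": 0,"wy": 0,"wz": 0,"jaw": -1},
    {"tx": 2,"ty": 0,"tz": 0,"wx": 0,"wy": 0,"wz": 0,"jaw": -1},
    {"tx": 1,"ty": 0,"tz": 0,"wx": 0,"wy": 0,"wz": 0,"jaw": -1},
    {"tx": 0,"ty": 0,"tz": 0,"wx": 0,"wy": 0,"wz": 0,"jaw": -1},
    {"tx": 0,"ty": 0,"tz": 0,"wx": 0,"wy": 0,"wz": 0,"jaw": -1}
  ]
}}

```text
time: 36.15
tool_pos: [590.5, -82.8, 89.8]
tcp_rot: [-1.66, 1.57, -0.145]
contact_force: [0.3, 1.0, -1.8]
grip_width: 29.2
```

Run:
```python
from h import *
go(NW(0,42.6,66))
```

```text
at [590.5 -82.8  89.8] N [ 0.7 43. ] phi 1.5151 w 29.2 t 36.15 F [ 0.3  1.  -1.8]
 fix rot [ 0.0009 -0.0001  0.0007]
 tx 2.38 ty 0.07 tz -0.04
```

Emit:
{"method": "arm_command", "body": {
  "plan": [
    {"tx": 0.8,"ty": 0.06,"tz": -0.02,"wx": 0,"wy": 0,"wz": 0,"jaw": -1},
    {"tx": 0.7,"ty": 0,"tz": 0,"wx": 0,"wy": 0,"wz": 0,"jaw": -1},
    {"tx": 0.5,"ty": 0,"tz": 0,"wx": 0,"wy": 0,"wz": 0,"jaw": -1},
    {"tx": 0.3,"ty": 0,"tz": 0,"wx": 0,"wy": 0,"wz": 0,"jaw": -1},
    {"tx": 0.1,"ty": 0,"tz": 0,"wx": 0,"wy": 0,"wz": 0,"jaw": -1},
    {"tx": 0,"ty": 0,"tz": 0,"wx": 0,"wy": 0,"wz": 0,"jaw": -1},
    {"tx": 0,"ty": 0,"tz": 0,"wx": 0,"wy": 0,"wz": 0,"jaw": -1}
  ]
}}

```text
time: 36.85
tool_pos: [589.8, -83.2, 65.4]
tcp_rot: [-1.593, 1.57, -0.079]
contact_force: [0.3, -0.4, -0.7]
grip_width: 29.2
```

Emit:
{"method": "arm_command", "body": {
  "plan": [
    {"tx": 0.1,"ty": 0,"tz": 0,"wx": 0,"wy": 0,"wz": 0,"jaw": -1},
    {"tx": 0,"ty": 0,"tz": 0,"wx": 0,"wy": 0,"wz": 0,"jaw": -1},
    {"tx": 0.05,"ty": 0,"tz": 0,"wx": 0,"wy": 0,"wz": 0,"jaw": -1},
    {"tx": 0,"ty": 0,"tz": 0,"wx": 0,"wy": 0,"wz": 0,"jaw": -1}
  ]
}}

```text
time: 37.25
tool_pos: [589.7, -83.1, 63.7]
tcp_rot: [-0.962, 1.571, 0.552]
contact_force: [0.1, 0.5, -0.8]
grip_width: 29.1
```

Emit:
{"method": "arm_command", "body": {
  "plan": [
    {"tx": 0.1,"ty": 0,"tz": 0,"wx": 0,"wy": 0,"wz": 0,"jaw": -1},
    {"tx": 0,"ty": 0,"tz": 0,"wx": 0,"wy": 0,"wz": 0,"jaw": -1},
    {"tx": 0.06,"ty": 0,"tz": 0,"wx": 0,"wy": 0,"wz": 0,"jaw": -1},
    {"tx": 0,"ty": 0,"tz": 0,"wx": 0,"wy": 0,"wz": 0,"jaw": -1},
    {"tx": 0,"ty": 0,"tz": 0,"wx": 0,"wy": 0,"wz": 0,"jaw": -1}
  ]
}}

```text
time: 37.75
tool_pos: [589.9, -82.9, 62.4]
tcp_rot: [-1.104, 1.57, 0.41]
contact_force: [1.7, 3.5, 2.7]
grip_width: 29.3
```

Emit:
{"method": "arm_command", "body": {
  "plan": [
    {"tx": 0.06,"ty": 0,"tz": 0,"wx": 0,"wy": 0,"wz": 0,"jaw": -1},
    {"tx": 0,"ty": 0,"tz": 0,"wx": 0,"wy": 0,"wz": 0,"jaw": -1},
    {"tx": 0,"ty": 0,"tz": 0,"wx": 0,"wy": 0,"wz": 0,"jaw": -1}
  ]
}}

```text
time: 38.05
tool_pos: [590.0, -82.9, 61.9]
tcp_rot: [-1.225, 1.57, 0.289]
contact_force: [1.0, 5.0, 5.0]
grip_width: 29.3
```

Emit:
{"method": "arm_command", "body": {
  "plan": [
    {"tx": 0,"ty": 0,"tz": 0.05,"wx": 0,"wy": 0,"wz": 0,"jaw": -1},
    {"tx": 0,"ty": 0,"tz": 0,"wx": 0,"wy": 0,"wz": 0,"jaw": -0.1},
    {"tx": 0,"ty": 0,"tz": 0,"wx": 0,"wy": 0,"wz": 0,"jaw": -0.1},
    {"tx": 0,"ty": 0,"tz": 0,"wx": 0,"wy": 0,"wz": 0,"jaw": -0.1},
    {"tx": -1,"ty": 0,"tz": 0,"wx": 0,"wy": 0,"wz": 0,"jaw": -0.1},
    {"tx": -3,"ty": 0,"tz": 0,"wx": 0,"wy": 0,"wz": 0,"jaw": -0.1},
    {"tx": -4,"ty": 0,"tz": 0,"wx": 0,"wy": 0,"wz": 0,"jaw": -0.1},
    {"tx": -2,"ty": 4,"tz": 3,"wx": 0,"wy": 0,"wz": 0,"jaw": -0.1},
    {"tx": 0,"ty": 4,"tz": 4,"wx": 0,"wy": 0,"wz": 0,"jaw": 0},
    {"tx": 0,"ty": 4,"tz": 4,"wx": 0,"wy": 0,"wz": 0,"jaw": 0},
    {"tx": 0,"ty": 4,"tz": 4,"wx": 0,"wy": 0,"wz": 0,"jaw": 0},
    {"tx": 0,"ty": 0,"tz": 0,"wx": 0,"wy": 0,"wz": 0,"jaw": 0}
  ]
}}

```text
time: 39.25
tool_pos: [449.8, 62.4, 160.5]
tcp_rot: [1.334, 1.567, 2.851]
contact_force: [-0.1, -0.8, 0.0]
grip_width: 45.9
```

```bash
cat >> h.py <<'E'
def seat(t,s,y,name):
    ims=[]
    for n,im in(('top',t),('scene',s)):
        c=proj(n,[NW(0,y,35)])[0];off=(int(c[0])-22,int(c[1])-20);kk=9
        w=cv2.resize(im[off[1]:off[1]+40,off[0]:off[0]+44].clip(0,255).astype(np.uint8),None,fx=kk,fy=kk,interpolation=cv2.INTER_CUBIC)
        x,yy,_=NW(0,y+.6)
        for pts,_ in cell_items(x,yy,TH,16):
            h=cv2.convexHull(((proj(n,pts)-np.array(off)+.5)*kk).astype(np.int32).reshape(-1,1,2));cv2.polylines(w,[h],True,(0,0,255),1)
        ims.append(w)
    cv2.imwrite('pics/'+name,np.hstack(ims))
E
python3 - <<'E'
from h import *
t,s=look('r',box=(220,150,350,235,6),k=3)
go()
seat(t,s,42,'seat2.png')
c=proj('top',[[420.5,-57.2,30]])[0];print('L2',fit2(t,*c,show='L2.png'))
E
```

```text
at [455.2  58.3 160.2] N [-142.4  176.3] phi 1.5127 w 45.6 t 39.55 F [-0.9  0.1 -0.1]
 fix rot [-0.0015 -0.0001  0.0008]
L2 (np.float64(396.0110577110621), np.float64(-50.725930842037485), np.float64(-0.3670743970800179), np.float64(0.5350579023361206))
```

View pics/seat2.png

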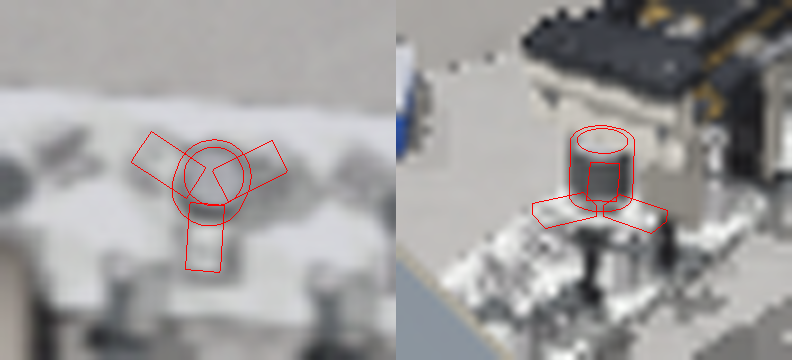

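View pics/r_t.png

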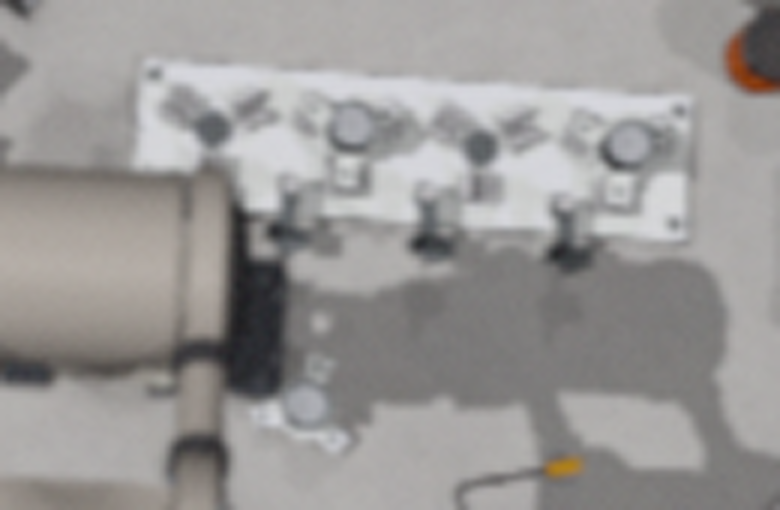

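Emit:
{"method": "arm_command", "body": {
  "plan": [
    {"tx": 0,"ty": 0.94,"tz": -3.91,"wx": 0,"wy": 0,"wz": 0,"jaw": 0},
    {"tx": 0,"ty": 0.94,"tz": -3.91,"wx": 0,"wy": 0,"wz": 0,"jaw": 0},
    {"tx": 0,"ty": 0.94,"tz": -3.91,"wx": 0,"wy": 0,"wz": 0,"jaw": 0},
    {"tx": 1,"ty": 0,"tz": 0,"wx": -0.132,"wy": 0,"wz": 0,"jaw": 0},
    {"tx": 1,"ty": 0,"tz": 0,"wx": -0.132,"wy": 0,"wz": 0,"jaw": 0},
    {"tx": 1,"ty": 0,"tz": 0,"wx": -0.132,"wy": 0,"wz": 0,"jaw": 0},
    {"tx": 1,"ty": 0,"tz": 0,"wx": -0.132,"wy": 0,"wz": 0,"jaw": 0},
    {"tx": 1,"ty": 0,"tz": 0,"wx": -0.133,"wy": 0,"wz": 0,"jaw": 0},
    {"tx": 1,"ty": 0,"tz": 0,"wx": -0.133,"wy": 0,"wz": 0,"jaw": 0},
    {"tx": 0,"ty": 0,"tz": 0,"wx": 0,"wy": 0,"wz": 0,"jaw": 0},
    {"tx": 0,"ty": 0,"tz": 0,"wx": 0,"wy": 0,"wz": 0,"jaw": 0}
  ]
}}

```text
time: 40.65
tool_pos: [419.7, -57.0, 100.0]
tcp_rot: [0.429, 1.57, 2.733]
contact_force: [1.0, -0.3, 0.2]
grip_width: 45.9
```

Run:
```python
from h import *
go([420.5,-57.2,43])
im=imaging.capture('scene')
p,r,o=cur();M=r.as_matrix()
u0,v0,k=258,160,12
vis=cv2.resize(im[v0:v0+50,u0:u0+60],None,fx=k,fy=k,interpolation=cv2.INTER_CUBIC)
def dot(q,c): cv2.circle(vis,tuple(np.int32((proj('scene',q)[0]-[u0,v0]+.5)*k)),3,c,-1)
for q in np.vstack([disc(420.5,-57.2,46,15,16),disc(420.5,-57.2,16,15,16)]): dot(q,(255,0,255))
cv2.imwrite('pics/L2b.png',vis)
```

```text
at [419.7 -57.  100. ] N [-171.3   59.1] phi 2.3034 w 45.9 t 40.65 F [ 1.  -0.3  0.2]
 fix rot [ 7.892e-01  3.000e-04 -3.000e-04]
 tx 5.70 ty -0.04 tz -0.07
```

View pics/L2b.png

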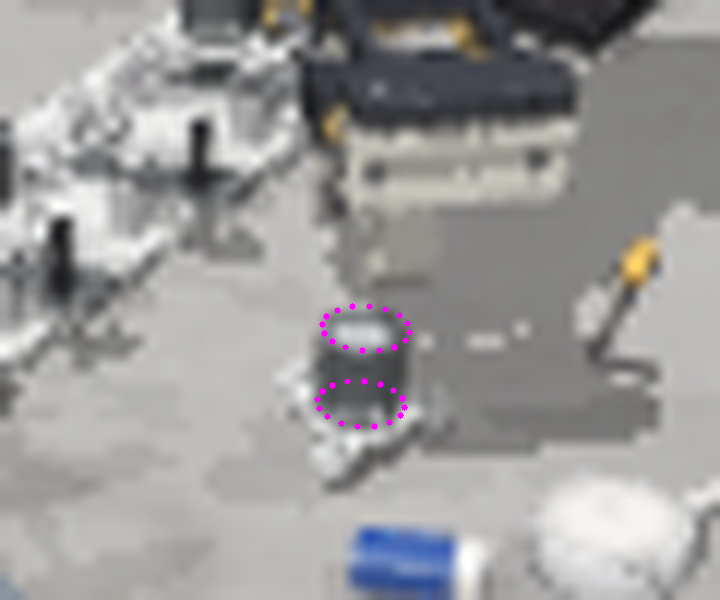

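The overlay lies on the cell, so I'm going down and gripping.

Emit:
{"method": "arm_command", "body": {
  "plan": [
    {"tx": 2,"ty": -0.03,"tz": -0.06,"wx": 0,"wy": 0,"wz": 0,"jaw": 0},
    {"tx": 2,"ty": 0,"tz": 0,"wx": 0,"wy": 0,"wz": 0,"jaw": 0},
    {"tx": 1.2,"ty": 0,"tz": 0,"wx": 0,"wy": 0,"wz": 0,"jaw": 0},
    {"tx": 0.4,"ty": 0,"tz": 0,"wx": 0,"wy": 0,"wz": 0,"jaw": 0},
    {"tx": 0,"ty": 0,"tz": 0,"wx": 0,"wy": 0,"wz": 0,"jaw": 0},
    {"tx": 0,"ty": 0,"tz": 0,"wx": 0,"wy": 0,"wz": 0,"jaw": -1},
    {"tx": 0,"ty": 0,"tz": 0,"wx": 0,"wy": 0,"wz": 0,"jaw": -1},
    {"tx": 0,"ty": 0,"tz": 0,"wx": 0,"wy": 0,"wz": 0,"jaw": -1},
    {"tx": 0,"ty": 0,"tz": 0,"wx": 0,"wy": 0,"wz": 0,"jaw": -1}
  ]
}}

```text
time: 41.6
tool_pos: [420.6, -56.7, 44.5]
tcp_rot: [-2.566, 1.569, -0.258]
contact_force: [0.2, 0.0, 3.0]
grip_width: 28.8
```

Run:
```python
from h import *
go()
```

```text
at [420.6 -56.7  44.5] N [-170.5   59.4] phi 2.3079 w 28.8 t 41.6 F [0.2 0.  3. ]
 fix rot [ 0.7937 -0.0008  0.0012]
```

Emit:
{"method": "arm_command", "body": {
  "plan": [
    {"tx": -0.5,"ty": 0,"tz": 0,"wx": 0,"wy": 0,"wz": 0,"jaw": -1},
    {"tx": -1.5,"ty": 0,"tz": 0,"wx": 0,"wy": 0,"wz": 0,"jaw": -1},
    {"tx": -2,"ty": 0,"tz": 0,"wx": 0,"wy": 0,"wz": 0,"jaw": -1},
    {"tx": -2.5,"ty": 0,"tz": 0,"wx": 0.1,"wy": 0,"wz": 0,"jaw": -1},
    {"tx": -2,"ty": 0,"tz": 0,"wx": 0.1,"wy": 0,"wz": 0,"jaw": -1},
    {"tx": -1.5,"ty": 0,"tz": 0,"wx": 0.1,"wy": 0,"wz": 0,"jaw": -1},
    {"tx": 0,"ty": 0,"tz": 0,"wx": 0.1,"wy": 0,"wz": 0,"jaw": -1},
    {"tx": 0,"ty": 0,"tz": 0,"wx": 0.1,"wy": 0,"wz": 0,"jaw": -1},
    {"tx": 0,"ty": 0,"tz": 0,"wx": 0.1,"wy": 0,"wz": 0,"jaw": -1},
    {"tx": 0,"ty": 0,"tz": 0,"wx": 0.1,"wy": 0,"wz": 0,"jaw": -1},
    {"tx": 0,"ty": 0,"tz": 0,"wx": 0.095,"wy": 0,"wz": 0,"jaw": -1},
    {"tx": 0,"ty": 0,"tz": 0,"wx": 0,"wy": 0,"wz": 0,"jaw": -1}
  ]
}}

```text
time: 42.8
tool_pos: [419.8, -56.5, 144.2]
tcp_rot: [1.155, 1.57, 2.667]
contact_force: [-0.2, 0.1, -0.9]
grip_width: 29.5
```

Run:
```python
from h import *
go(NW(0,-41.2,145),NW(0,-41.2,72))
im=imaging.capture('scene');crop(im,250,130,320,190,11,'q2.png')
```

```text
at [419.8 -56.5 144.2] N [-171.2   59.6] phi 1.5122 w 29.5 t 42.8 F [-0.2  0.1 -0.9]
 fix rot [-0.002   0.0002 -0.0004]
 tx -0.09 ty -17.14 tz -10.05
 tx 7.30 ty -0.00 tz -0.00
```

View pics/q2.png

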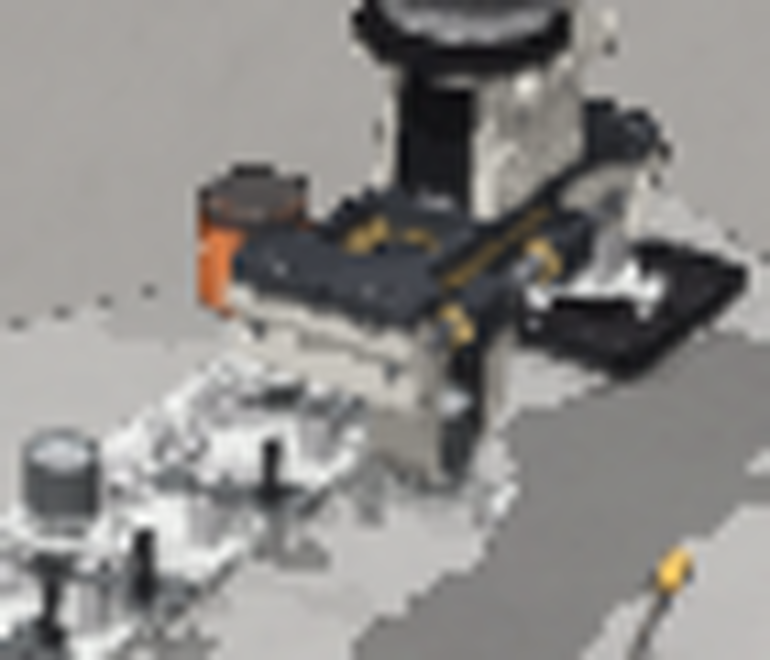

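Emit:
{"method": "arm_command", "body": {
  "plan": [
    {"tx": 0,"ty": -3.43,"tz": -2.01,"wx": 0,"wy": 0,"wz": 0,"jaw": -1},
    {"tx": 0,"ty": -3.43,"tz": -2.01,"wx": 0,"wy": 0,"wz": 0,"jaw": -1},
    {"tx": 0,"ty": -3.43,"tz": -2.01,"wx": 0,"wy": 0,"wz": 0,"jaw": -1},
    {"tx": 0,"ty": -3.43,"tz": -2.01,"wx": 0,"wy": 0,"wz": 0,"jaw": -1},
    {"tx": 0,"ty": -3.42,"tz": -2.01,"wx": 0,"wy": 0,"wz": 0,"jaw": -1},
    {"tx": 0,"ty": 0,"tz": 0,"wx": 0,"wy": 0,"wz": 0,"jaw": -1},
    {"tx": 2.5,"ty": 0,"tz": 0,"wx": 0,"wy": 0,"wz": 0,"jaw": -1},
    {"tx": 2,"ty": 0,"tz": 0,"wx": 0,"wy": 0,"wz": 0,"jaw": -1},
    {"tx": 1,"ty": 0,"tz": 0,"wx": 0,"wy": 0,"wz": 0,"jaw": -1},
    {"tx": 0,"ty": 0,"tz": 0,"wx": 0,"wy": 0,"wz": 0,"jaw": -1},
    {"tx": 0,"ty": 0,"tz": 0,"wx": 0,"wy": 0,"wz": 0,"jaw": -1}
  ]
}}

```text
time: 43.95
tool_pos: [585.6, -166.8, 89.7]
tcp_rot: [-1.759, 1.57, -0.246]
contact_force: [0.3, 0.6, -0.1]
grip_width: 29.5
```

Run:
```python
from h import *
go(NW(0,-41.2,66))
```

```text
at [ 585.6 -166.8   89.7] N [  0.5 -41.1] phi 1.5138 w 29.5 t 43.95 F [ 0.3  0.6 -0.1]
 fix rot [-0.0004 -0.0001  0.0007]
 tx 2.37 ty 0.05 tz -0.01
```

Emit:
{"method": "arm_command", "body": {
  "plan": [
    {"tx": 0.8,"ty": 0.05,"tz": 0,"wx": 0,"wy": 0,"wz": 0,"jaw": -1},
    {"tx": 0.7,"ty": 0,"tz": 0,"wx": 0,"wy": 0,"wz": 0,"jaw": -1},
    {"tx": 0.5,"ty": 0,"tz": 0,"wx": 0,"wy": 0,"wz": 0,"jaw": -1},
    {"tx": 0.3,"ty": 0,"tz": 0,"wx": 0,"wy": 0,"wz": 0,"jaw": -1},
    {"tx": 0.1,"ty": 0,"tz": 0,"wx": 0,"wy": 0,"wz": 0,"jaw": -1},
    {"tx": 0,"ty": 0,"tz": 0,"wx": 0,"wy": 0,"wz": 0,"jaw": -1},
    {"tx": 0,"ty": 0,"tz": 0,"wx": 0,"wy": 0,"wz": 0,"jaw": -1}
  ]
}}

```text
time: 44.65
tool_pos: [585.1, -166.9, 65.2]
tcp_rot: [-1.679, 1.57, -0.166]
contact_force: [-0.3, -0.4, -1.1]
grip_width: 29.5
```

Emit:
{"method": "arm_command", "body": {
  "plan": [
    {"tx": 0.1,"ty": 0,"tz": 0,"wx": 0,"wy": 0,"wz": 0,"jaw": -1},
    {"tx": 0,"ty": 0,"tz": 0,"wx": 0,"wy": 0,"wz": 0,"jaw": -1},
    {"tx": 0.1,"ty": 0,"tz": 0,"wx": 0,"wy": 0,"wz": 0,"jaw": -1},
    {"tx": 0,"ty": 0,"tz": 0,"wx": 0,"wy": 0,"wz": 0,"jaw": -1}
  ]
}}

```text
time: 45.05
tool_pos: [584.8, -166.7, 62.9]
tcp_rot: [0.788, 1.571, 2.301]
contact_force: [1.3, 0.1, -0.8]
grip_width: 29.1
```

Emit:
{"method": "arm_command", "body": {
  "plan": [
    {"tx": 0.1,"ty": 0,"tz": 0,"wx": 0,"wy": 0,"wz": 0,"jaw": -1},
    {"tx": 0,"ty": 0,"tz": 0,"wx": 0,"wy": 0,"wz": 0,"jaw": -1},
    {"tx": 0,"ty": 0,"tz": 0,"wx": 0,"wy": 0,"wz": 0,"jaw": -1}
  ]
}}

```text
time: 45.35
tool_pos: [585.0, -166.7, 62.1]
tcp_rot: [-0.346, 1.571, 1.167]
contact_force: [-0.2, 0.9, -0.2]
grip_width: 29.2
```

Emit:
{"method": "arm_command", "body": {
  "plan": [
    {"tx": 0.08,"ty": 0,"tz": 0,"wx": 0,"wy": 0,"wz": 0,"jaw": -1},
    {"tx": 0,"ty": 0,"tz": 0,"wx": 0,"wy": 0,"wz": 0,"jaw": -1},
    {"tx": 0,"ty": 0,"tz": 0,"wx": 0,"wy": 0,"wz": 0,"jaw": -1}
  ]
}}

```text
time: 45.65
tool_pos: [585.0, -166.6, 61.5]
tcp_rot: [-0.726, 1.57, 0.787]
contact_force: [-1.9, 2.0, 2.4]
grip_width: 29.3
```

Emit:
{"method": "arm_command", "body": {
  "plan": [
    {"tx": 0.05,"ty": 0,"tz": 0,"wx": 0,"wy": 0,"wz": 0,"jaw": -1},
    {"tx": 0,"ty": 0,"tz": 0,"wx": 0,"wy": 0,"wz": 0,"jaw": -1},
    {"tx": 0,"ty": 0,"tz": 0,"wx": 0,"wy": 0,"wz": 0,"jaw": -1}
  ]
}}

```text
time: 45.95
tool_pos: [585.0, -166.6, 61.2]
tcp_rot: [-1.004, 1.57, 0.509]
contact_force: [-0.6, 2.5, 5.4]
grip_width: 29.5
```

Emit:
{"method": "arm_command", "body": {
  "plan": [
    {"tx": 0,"ty": 0,"tz": 0,"wx": 0,"wy": 0,"wz": 0,"jaw": -0.1},
    {"tx": 0,"ty": 0,"tz": 0,"wx": 0,"wy": 0,"wz": 0,"jaw": -0.1},
    {"tx": 0,"ty": 0,"tz": 0,"wx": 0,"wy": 0,"wz": 0,"jaw": -0.1},
    {"tx": -1,"ty": 0,"tz": 0,"wx": 0,"wy": 0,"wz": 0,"jaw": -0.1},
    {"tx": -3,"ty": 0,"tz": 0,"wx": 0,"wy": 0,"wz": 0,"jaw": -0.1},
    {"tx": -3,"ty": 1,"tz": 0,"wx": 0,"wy": 0,"wz": 0,"jaw": -0.1},
    {"tx": 0,"ty": 3.7,"tz": -2.2,"wx": 0,"wy": 0,"wz": 0,"jaw": -0.4},
    {"tx": 0,"ty": 2,"tz": -2.2,"wx": 0,"wy": 0,"wz": 0,"jaw": -0.4},
    {"tx": 0,"ty": 0,"tz": 0,"wx": 0,"wy": 0,"wz": 0,"jaw": -0.4},
    {"tx": 0,"ty": 0,"tz": 0,"wx": 0,"wy": 0,"wz": 0,"jaw": -0.4}
  ]
}}

```text
time: 46.95
tool_pos: [515.7, -207.4, 131.5]
tcp_rot: [-1.793, 1.569, -0.282]
contact_force: [-0.0, 0.1, -0.1]
grip_width: 27.5
```

Run:
```python
from h import *
go(NW(-67,-126+41,69))
t,s=look('u',box=(235,150,345,230,7),sbox=(240,130,306,180,12),k=3)
seat(t,s,-42,'seat3.png')
```

```text
at [ 515.7 -207.4  131.5] N [-67.  -85.6] phi 1.5114 w 27.5 t 46.95 F [-0.   0.1 -0.1]
 fix rot [-0.0028 -0.0003  0.0013]
 tx 6.25 ty 0.01 tz 0.07
```

View pics/u_s.png

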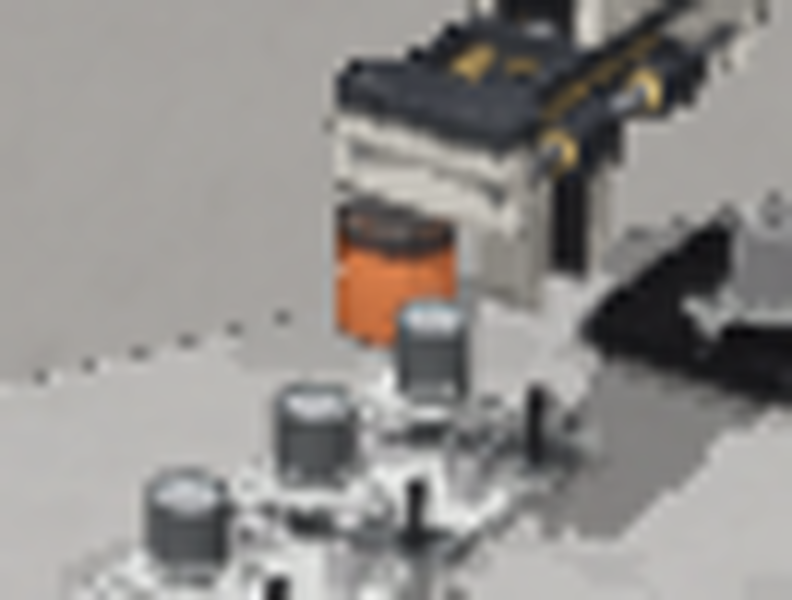

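View pics/seat3.png

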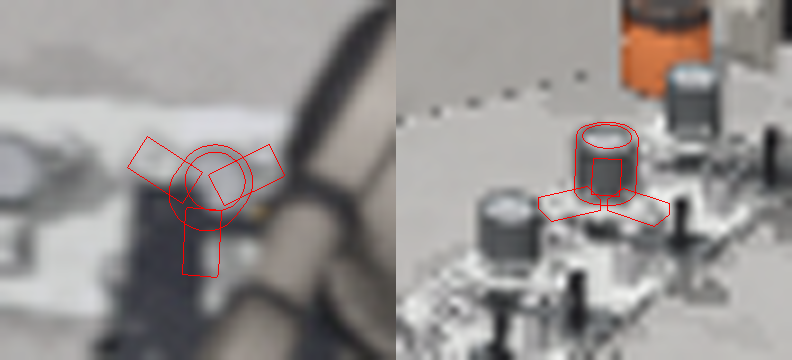

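All three cells stand alike. Closing clip 4.

Emit:
{"method": "arm_command", "body": {
  "plan": [
    {"tx": 2.5,"ty": 0,"tz": 0.06,"wx": -0.003,"wy": 0,"wz": 0,"jaw": -0.4},
    {"tx": 2,"ty": 0,"tz": 0,"wx": 0,"wy": 0,"wz": 0,"jaw": -0.4},
    {"tx": 1.2,"ty": 0,"tz": 0,"wx": 0,"wy": 0,"wz": 0,"jaw": -0.4},
    {"tx": 0.5,"ty": 0,"tz": 0,"wx": 0,"wy": 0,"wz": 0,"jaw": -0.4},
    {"tx": 0,"ty": 0,"tz": 0,"wx": 0,"wy": 0,"wz": 0,"jaw": -1},
    {"tx": 0,"ty": 0,"tz": 0,"wx": 0,"wy": 0,"wz": 0,"jaw": -1},
    {"tx": 0,"ty": 0,"tz": 0,"wx": 0,"wy": 0,"wz": 0,"jaw": -1},
    {"tx": 0,"ty": 0,"tz": 0,"wx": 0,"wy": 0,"wz": 0,"jaw": -1}
  ]
}}

```text
time: 48.05
tool_pos: [516.1, -206.6, 69.6]
tcp_rot: [-1.981, 1.569, -0.465]
contact_force: [0.6, -0.6, 2.0]
grip_width: 6.6
```

Run:
```python
from h import *
go()
```

```text
at [ 516.1 -206.6   69.6] N [-66.6 -84.8] phi 1.516 w 6.6 t 48.05 F [ 0.6 -0.6  2. ]
 fix rot [ 0.0018 -0.0008  0.0018]
```

Emit:
{"method": "arm_command", "body": {
  "plan": [
    {"tx": 0,"ty": 0.04,"tz": -0.36,"wx": 0,"wy": 0,"wz": 0,"jaw": -1},
    {"tx": 0,"ty": 0.04,"tz": -0.36,"wx": 0,"wy": 0,"wz": 0,"jaw": -1},
    {"tx": 0,"ty": -0.05,"tz": -0.39,"wx": 0,"wy": 0,"wz": 0,"jaw": -1},
    {"tx": 0,"ty": -0.05,"tz": -0.39,"wx": 0,"wy": 0,"wz": 0,"jaw": -1},
    {"tx": 0,"ty": -0.14,"tz": -0.37,"wx": 0,"wy": 0,"wz": 0,"jaw": -1},
    {"tx": 0,"ty": -0.14,"tz": -0.36,"wx": 0,"wy": 0,"wz": 0,"jaw": -1},
    {"tx": 0,"ty": -0.23,"tz": -0.32,"wx": 0,"wy": 0,"wz": 0,"jaw": -1},
    {"tx": 0,"ty": -0.23,"tz": -0.32,"wx": 0,"wy": 0,"wz": 0,"jaw": -1},
    {"tx": 0,"ty": -0.3,"tz": -0.26,"wx": 0,"wy": 0,"wz": 0,"jaw": -1},
    {"tx": 0,"ty": -0.31,"tz": -0.25,"wx": 0,"wy": 0,"wz": 0,"jaw": -1},
    {"tx": 0,"ty": -0.35,"tz": -0.17,"wx": 0,"wy": 0,"wz": 0,"jaw": -1},
    {"tx": 0,"ty": -0.36,"tz": -0.17,"wx": 0,"wy": 0,"wz": 0,"jaw": -1},
    {"tx": 0,"ty": 0,"tz": 0,"wx": 0,"wy": 0,"wz": 0,"jaw": -1},
    {"tx": 0,"ty": 0,"tz": 0,"wx": 0,"wy": 0,"wz": 0,"jaw": -1}
  ]
}}

```text
time: 49.45
tool_pos: [533.0, -243.2, 69.3]
tcp_rot: [0.854, 1.567, 2.371]
contact_force: [-5.3, 7.0, 9.3]
grip_width: 6.8
```

Run:
```python
from h import *
go()
```

```text
at [ 533.  -243.2   69.3] N [ -47.7 -120.4] phi 1.5162 w 6.8 t 49.45 F [-5.3  7.   9.3]
 fix rot [ 0.0021  0.0027 -0.0032]
```

Emit:
{"method": "arm_command", "body": {
  "plan": [
    {"tx": 0,"ty": -0.2,"tz": -0.05,"wx": 0,"wy": 0,"wz": 0,"jaw": -1},
    {"tx": 0,"ty": -0.2,"tz": 0,"wx": 0,"wy": 0,"wz": 0,"jaw": -1},
    {"tx": 0,"ty": 0,"tz": 0,"wx": 0,"wy": 0,"wz": 0,"jaw": -1}
  ]
}}

```text
time: 49.75
tool_pos: [533.6, -243.3, 69.1]
tcp_rot: [1.177, 1.559, 2.693]
contact_force: [-18.0, 7.2, 18.0]
grip_width: 7.4
```

Run:
```python
from h import *
go()
```

```text
at [ 533.6 -243.3   69.1] N [ -47.1 -120.4] phi 1.5166 w 7.4 t 49.75 F [-18.    7.2  18. ]
 fix rot [ 0.0024  0.0045 -0.0109]
```

Hard on its stop: the force rose to 18 N with no travel. I release and go to clip 3.

Emit:
{"method": "arm_command", "body": {
  "plan": [
    {"tx": 0,"ty": 0.3,"tz": 0,"wx": 0,"wy": 0,"wz": 0,"jaw": -0.4},
    {"tx": 0,"ty": 0,"tz": 0,"wx": 0,"wy": 0,"wz": 0,"jaw": -0.4},
    {"tx": 0,"ty": 0,"tz": 0,"wx": 0,"wy": 0,"wz": 0,"jaw": -0.4},
    {"tx": -3,"ty": 0,"tz": 0,"wx": 0,"wy": 0,"wz": 0,"jaw": -0.4},
    {"tx": -3,"ty": 0.4,"tz": 2.5,"wx": -0.001,"wy": 0,"wz": 0,"jaw": -0.4},
    {"tx": 0,"ty": 0.6,"tz": 4.2,"wx": 0,"wy": 0,"wz": 0,"jaw": -0.4},
    {"tx": 0,"ty": 0.6,"tz": 4.2,"wx": 0,"wy": 0,"wz": 0,"jaw": -0.4},
    {"tx": 0,"ty": 0.2,"tz": 1,"wx": 0,"wy": 0,"wz": 0,"jaw": -0.4},
    {"tx": 0,"ty": 0,"tz": 0,"wx": 0,"wy": 0,"wz": 0,"jaw": -0.4},
    {"tx": 0,"ty": 0,"tz": 0,"wx": 0,"wy": 0,"wz": 0,"jaw": -0.4}
  ]
}}

```text
time: 50.75
tool_pos: [524.2, -126.2, 128.8]
tcp_rot: [-2.288, 1.57, -0.77]
contact_force: [0.2, 0.2, 0.2]
grip_width: 27.3
```

Run:
```python
from h import *
go(NW(-67,-42+41,69))
t,s=look('v',box=(235,150,345,230,7),sbox=(240,130,306,180,12),k=2)
```

```text
at [ 524.2 -126.2  128.8] N [-63.   -4.1] phi 1.5172 w 27.3 t 50.75 F [0.2 0.2 0.2]
 fix rot [ 0.003  -0.0007  0.0008]
 tx 5.98 ty 0.40 tz 0.31
```

View pics/v_s.png

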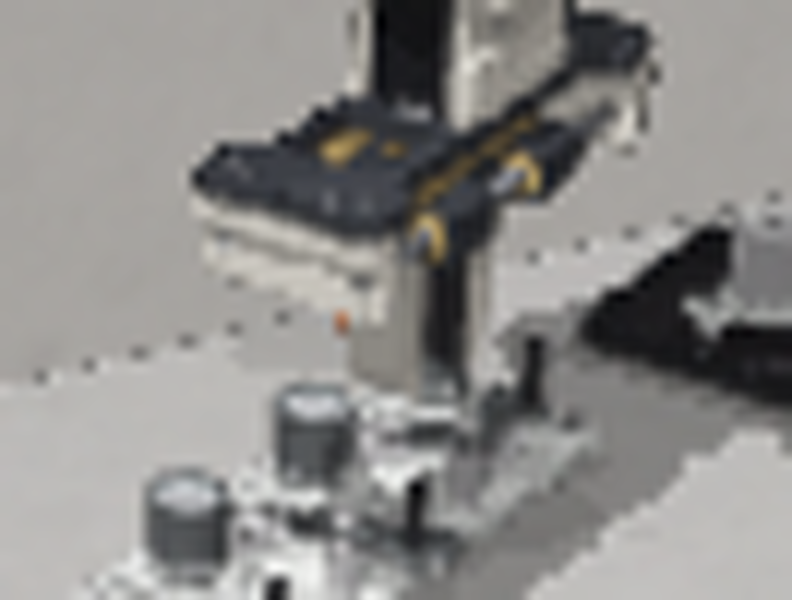

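Emit:
{"method": "arm_command", "body": {
  "plan": [
    {"tx": 2.4,"ty": 0.4,"tz": 0.3,"wx": 0.002,"wy": 0,"wz": 0,"jaw": -0.4},
    {"tx": 2,"ty": 0,"tz": 0,"wx": 0,"wy": 0,"wz": 0,"jaw": -0.4},
    {"tx": 1.2,"ty": 0,"tz": 0,"wx": 0,"wy": 0,"wz": 0,"jaw": -0.4},
    {"tx": 0.4,"ty": 0,"tz": 0,"wx": 0,"wy": 0,"wz": 0,"jaw": -0.4},
    {"tx": 0,"ty": 0,"tz": 0,"wx": 0,"wy": 0,"wz": 0,"jaw": -1},
    {"tx": 0,"ty": 0,"tz": 0,"wx": 0,"wy": 0,"wz": 0,"jaw": -1},
    {"tx": 0,"ty": 0,"tz": 0,"wx": 0,"wy": 0,"wz": 0,"jaw": -1},
    {"tx": 0,"ty": 0,"tz": 0,"wx": 0,"wy": 0,"wz": 0,"jaw": -1}
  ]
}}

```text
time: 51.75
tool_pos: [520.4, -122.3, 69.5]
tcp_rot: [-1.882, 1.569, -0.367]
contact_force: [0.6, -0.2, 0.8]
grip_width: 7.1
```

Run:
```python
from h import *
go()
```

```text
at [ 520.4 -122.3   69.5] N [-67.1  -0.4] phi 1.5151 w 7.1 t 51.75 F [ 0.6 -0.2  0.8]
 fix rot [ 0.0009 -0.0006  0.0018]
```

Emit:
{"method": "arm_command", "body": {
  "plan": [
    {"tx": 0,"ty": 0.04,"tz": -0.36,"wx": 0,"wy": 0,"wz": 0,"jaw": -1},
    {"tx": 0,"ty": 0.04,"tz": -0.36,"wx": 0,"wy": 0,"wz": 0,"jaw": -1},
    {"tx": 0,"ty": -0.05,"tz": -0.39,"wx": 0,"wy": 0,"wz": 0,"jaw": -1},
    {"tx": 0,"ty": -0.05,"tz": -0.39,"wx": 0,"wy": 0,"wz": 0,"jaw": -1},
    {"tx": 0,"ty": -0.14,"tz": -0.37,"wx": 0,"wy": 0,"wz": 0,"jaw": -1},
    {"tx": 0,"ty": -0.14,"tz": -0.36,"wx": 0,"wy": 0,"wz": 0,"jaw": -1},
    {"tx": 0,"ty": -0.23,"tz": -0.32,"wx": 0,"wy": 0,"wz": 0,"jaw": -1},
    {"tx": 0,"ty": -0.23,"tz": -0.32,"wx": 0,"wy": 0,"wz": 0,"jaw": -1},
    {"tx": 0,"ty": -0.3,"tz": -0.26,"wx": 0,"wy": 0,"wz": 0,"jaw": -1},
    {"tx": 0,"ty": -0.31,"tz": -0.25,"wx": 0,"wy": 0,"wz": 0,"jaw": -1},
    {"tx": 0,"ty": -0.35,"tz": -0.17,"wx": 0,"wy": 0,"wz": 0,"jaw": -1},
    {"tx": 0,"ty": -0.36,"tz": -0.17,"wx": 0,"wy": 0,"wz": 0,"jaw": -1},
    {"tx": 0,"ty": -0.2,"tz": -0.05,"wx": 0,"wy": 0,"wz": 0,"jaw": -1},
    {"tx": 0,"ty": 0,"tz": 0,"wx": 0,"wy": 0,"wz": 0,"jaw": -1},
    {"tx": 0,"ty": 0,"tz": 0,"wx": 0,"wy": 0,"wz": 0,"jaw": -1}
  ]
}}

```text
time: 53.25
tool_pos: [538.8, -159.3, 69.2]
tcp_rot: [0.943, 1.566, 2.459]
contact_force: [-5.2, 7.2, 9.6]
grip_width: 7.1
```

Run:
```python
from h import *
go()
```

```text
at [ 538.8 -159.3   69.2] N [-46.6 -36.3] phi 1.5152 w 7.1 t 53.25 F [-5.2  7.2  9.6]
 fix rot [ 0.001   0.0029 -0.004 ]
```

Pressing on to the stop.

Emit:
{"method": "arm_command", "body": {
  "plan": [
    {"tx": 0,"ty": -0.2,"tz": 0,"wx": 0,"wy": 0,"wz": 0,"jaw": -1},
    {"tx": 0,"ty": -0.15,"tz": 0,"wx": 0,"wy": 0,"wz": 0,"jaw": -1},
    {"tx": 0,"ty": 0,"tz": 0,"wx": 0,"wy": 0,"wz": 0,"jaw": -1}
  ]
}}

```text
time: 53.55
tool_pos: [539.1, -159.4, 69.1]
tcp_rot: [1.269, 1.559, 2.784]
contact_force: [-18.6, 6.0, 18.4]
grip_width: 7.0
```

Run:
```python
from h import *
go()
```

```text
at [ 539.1 -159.4   69.1] N [-46.3 -36.4] phi 1.5157 w 7.0 t 53.55 F [-18.6   6.   18.4]
 fix rot [ 0.0016  0.0035 -0.0113]
```

Emit:
{"method": "arm_command", "body": {
  "plan": [
    {"tx": 0,"ty": 0.3,"tz": 0,"wx": 0,"wy": 0,"wz": 0,"jaw": -0.4},
    {"tx": 0,"ty": 0,"tz": 0,"wx": 0,"wy": 0,"wz": 0,"jaw": -0.4},
    {"tx": 0,"ty": 0,"tz": 0,"wx": 0,"wy": 0,"wz": 0,"jaw": -0.4},
    {"tx": -3,"ty": 0,"tz": 0,"wx": 0,"wy": 0,"wz": 0,"jaw": -0.4},
    {"tx": -3,"ty": 0.6,"tz": 2.7,"wx": 0,"wy": 0,"wz": 0,"jaw": -0.4},
    {"tx": 0,"ty": 0.7,"tz": 4.2,"wx": 0,"wy": 0,"wz": 0,"jaw": -0.4},
    {"tx": 0,"ty": 0.6,"tz": 4.2,"wx": 0,"wy": 0,"wz": 0,"jaw": -0.4},
    {"tx": 0,"ty": 0.2,"tz": 1,"wx": 0,"wy": 0,"wz": 0,"jaw": -0.4},
    {"tx": 0,"ty": 0,"tz": 0,"wx": 0,"wy": 0,"wz": 0,"jaw": -0.4},
    {"tx": 0,"ty": 0,"tz": 0,"wx": 0,"wy": 0,"wz": 0,"jaw": -0.4}
  ]
}}

```text
time: 54.55
tool_pos: [527.3, -39.9, 128.7]
tcp_rot: [-2.283, 1.57, -0.768]
contact_force: [0.2, -0.1, -0.3]
grip_width: 27.7
```

Run:
```python
from h import *
go(NW(-66,85,69))
t,s=look('w',box=(235,150,345,230,7),sbox=(230,145,296,195,12),k=2)
p,r,o=cur()
print((proj('scene',[NW(-66,85,39),NW(-66,85,68)])-[230,145]+.5)*12)
```

```text
at [527.3 -39.9 128.7] N [-64.9  82.3] phi 1.5152 w 27.7 t 54.55 F [ 0.2 -0.1 -0.3]
 fix rot [ 0.001  -0.0005  0.0006]
 tx 5.97 ty 0.12 tz 0.27
[[401.89677186 467.79860009]
 [404.48626899 395.02826178]]
```

View pics/w_s.png

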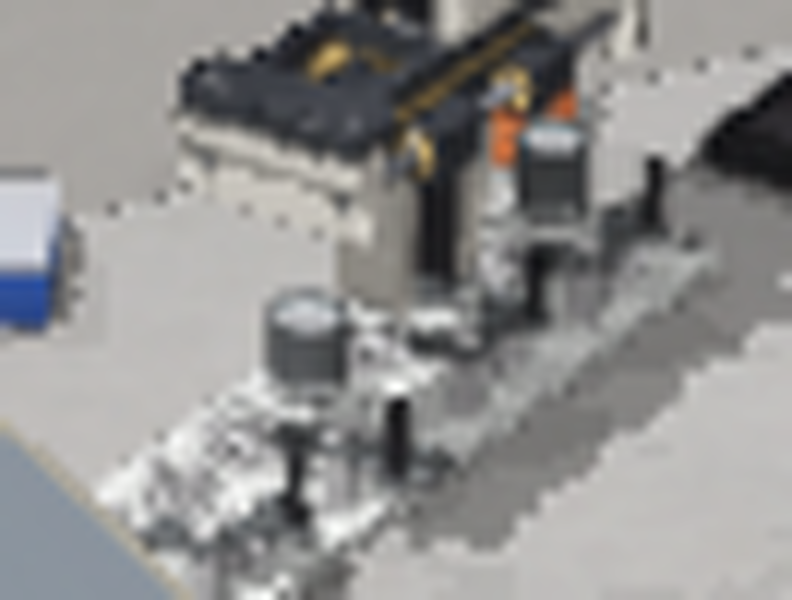

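Emit:
{"method": "arm_command", "body": {
  "plan": [
    {"tx": 2.4,"ty": 0.1,"tz": 0.27,"wx": 0,"wy": 0,"wz": 0,"jaw": -0.4},
    {"tx": 2,"ty": 0,"tz": 0,"wx": 0,"wy": 0,"wz": 0,"jaw": -0.4},
    {"tx": 1.2,"ty": 0,"tz": 0,"wx": 0,"wy": 0,"wz": 0,"jaw": -0.4},
    {"tx": 0.4,"ty": 0,"tz": 0,"wx": 0,"wy": 0,"wz": 0,"jaw": -0.4},
    {"tx": 0,"ty": 0,"tz": 0,"wx": 0,"wy": 0,"wz": 0,"jaw": -1},
    {"tx": 0,"ty": 0,"tz": 0,"wx": 0,"wy": 0,"wz": 0,"jaw": -1},
    {"tx": 0,"ty": 0,"tz": 0,"wx": 0,"wy": 0,"wz": 0,"jaw": -1},
    {"tx": 0,"ty": 0,"tz": 0,"wx": 0,"wy": 0,"wz": 0,"jaw": -1}
  ]
}}

```text
time: 55.55
tool_pos: [526.3, -36.3, 69.5]
tcp_rot: [-1.622, 1.57, -0.107]
contact_force: [-1.3, -0.0, 1.1]
grip_width: 6.9
```

Run:
```python
from h import *
go()
```

```text
at [526.3 -36.3  69.5] N [-66.1  85.8] phi 1.5151 w 6.9 t 55.55 F [-1.3 -0.   1.1]
 fix rot [ 0.0009 -0.0001  0.0012]
```

Emit:
{"method": "arm_command", "body": {
  "plan": [
    {"tx": 0,"ty": 0.07,"tz": -0.25,"wx": 0,"wy": 0,"wz": 0,"jaw": -1},
    {"tx": 0,"ty": 0.04,"tz": -0.36,"wx": 0,"wy": 0,"wz": 0,"jaw": -1},
    {"tx": 0,"ty": 0.04,"tz": -0.36,"wx": 0,"wy": 0,"wz": 0,"jaw": -1},
    {"tx": 0,"ty": -0.05,"tz": -0.39,"wx": 0,"wy": 0,"wz": 0,"jaw": -1},
    {"tx": 0,"ty": -0.05,"tz": -0.39,"wx": 0,"wy": 0,"wz": 0,"jaw": -1},
    {"tx": 0,"ty": -0.14,"tz": -0.37,"wx": 0,"wy": 0,"wz": 0,"jaw": -1},
    {"tx": 0,"ty": -0.14,"tz": -0.36,"wx": 0,"wy": 0,"wz": 0,"jaw": -1},
    {"tx": 0,"ty": -0.23,"tz": -0.32,"wx": 0,"wy": 0,"wz": 0,"jaw": -1},
    {"tx": 0,"ty": -0.23,"tz": -0.32,"wx": 0,"wy": 0,"wz": 0,"jaw": -1},
    {"tx": 0,"ty": -0.3,"tz": -0.26,"wx": 0,"wy": 0,"wz": 0,"jaw": -1},
    {"tx": 0,"ty": -0.31,"tz": -0.25,"wx": 0,"wy": 0,"wz": 0,"jaw": -1},
    {"tx": 0,"ty": -0.35,"tz": -0.17,"wx": 0,"wy": 0,"wz": 0,"jaw": -1},
    {"tx": 0,"ty": -0.36,"tz": -0.17,"wx": 0,"wy": 0,"wz": 0,"jaw": -1},
    {"tx": 0,"ty": -0.2,"tz": -0.05,"wx": 0,"wy": 0,"wz": 0,"jaw": -1},
    {"tx": 0,"ty": 0,"tz": 0,"wx": 0,"wy": 0,"wz": 0,"jaw": -1},
    {"tx": 0,"ty": 0,"tz": 0,"wx": 0,"wy": 0,"wz": 0,"jaw": -1}
  ]
}}

```text
time: 57.15
tool_pos: [541.8, -75.5, 69.1]
tcp_rot: [1.206, 1.561, 2.721]
contact_force: [-15.4, 9.3, 15.5]
grip_width: 6.9
```

Emit:
{"method": "arm_command", "body": {
  "plan": [
    {"tx": 0,"ty": -0.1,"tz": 0,"wx": 0,"wy": 0,"wz": 0,"jaw": -1},
    {"tx": 0,"ty": 0,"tz": 0,"wx": 0,"wy": 0,"wz": 0,"jaw": -1}
  ]
}}

```text
time: 57.35
tool_pos: [541.9, -75.5, 69.0]
tcp_rot: [1.267, 1.559, 2.783]
contact_force: [-17.0, 8.9, 18.8]
grip_width: 6.9
```

Run:
```python
from h import *
go()
```

```text
at [541.9 -75.5  69. ] N [-48.3  47.5] phi 1.5157 w 6.9 t 57.35 F [-17.    8.9  18.8]
 fix rot [ 0.0015  0.0035 -0.0111]
```

Clip 2 is on its stop. Now clip 1, at the empty nest and still about 0.3 rad off home.

Emit:
{"method": "arm_command", "body": {
  "plan": [
    {"tx": 0,"ty": 0.3,"tz": 0,"wx": 0,"wy": 0,"wz": 0,"jaw": -0.4},
    {"tx": 0,"ty": 0,"tz": 0,"wx": 0,"wy": 0,"wz": 0,"jaw": -0.4},
    {"tx": 0,"ty": 0,"tz": 0,"wx": 0,"wy": 0,"wz": 0,"jaw": -0.4},
    {"tx": -3,"ty": 0,"tz": 0,"wx": 0,"wy": 0,"wz": 0,"jaw": -0.4},
    {"tx": -3,"ty": 0.1,"tz": 2.5,"wx": 0,"wy": 0,"wz": 0,"jaw": -0.4},
    {"tx": 0,"ty": 0.2,"tz": 3.1,"wx": 0,"wy": 0,"wz": 0,"jaw": -0.4},
    {"tx": 0,"ty": 0.1,"tz": 3.1,"wx": 0,"wy": 0,"wz": 0,"jaw": -0.4},
    {"tx": 0,"ty": 0,"tz": 0,"wx": 0,"wy": 0,"wz": 0,"jaw": -0.4},
    {"tx": 0,"ty": 0,"tz": 0,"wx": 0,"wy": 0,"wz": 0,"jaw": -0.4}
  ]
}}

```text
time: 58.25
tool_pos: [544.9, 9.6, 128.7]
tcp_rot: [-2.503, 1.57, -0.987]
contact_force: [0.5, -0.1, -1.0]
grip_width: 27.5
```

Run:
```python
from h import *
go(NW(-53.5,134.5,69))
t,s=look('x',box=(235,150,345,230,7),sbox=(230,145,296,195,12),k=2)
print((proj('scene',[NW(-53.5,134.5,39),NW(-53.5,134.5,68)])-[230,145]+.5)*12)
```

```text
at [544.9   9.6 128.7] N [-50.1 132.7] phi 1.5165 w 27.5 t 58.25 F [ 0.5 -0.1 -1. ]
 fix rot [ 0.0023 -0.0004  0.0003]
 tx 5.97 ty 0.34 tz 0.19
[[293.08450076 516.68190086]
 [294.89202508 443.18708776]]
```

View pics/x_s.png

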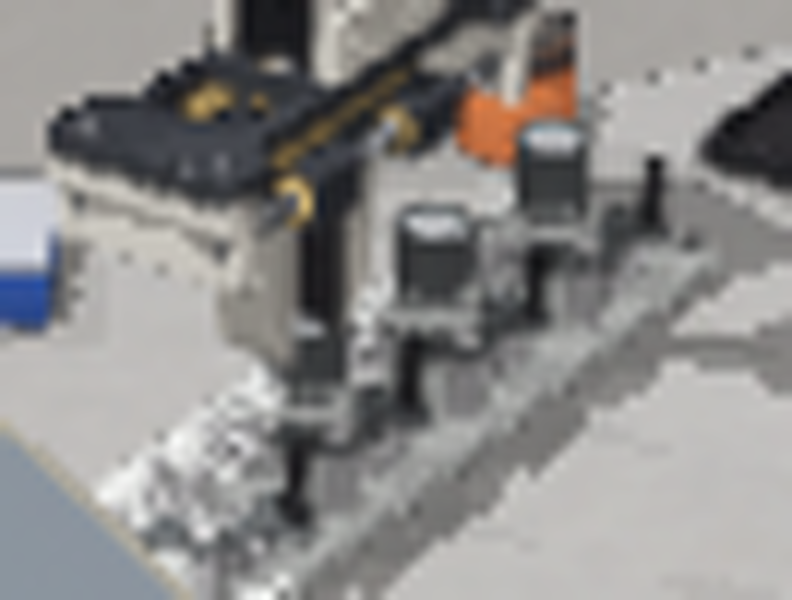

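Emit:
{"method": "arm_command", "body": {
  "plan": [
    {"tx": 2.4,"ty": 0.34,"tz": 0.19,"wx": 0.002,"wy": 0,"wz": 0,"jaw": -0.4},
    {"tx": 2,"ty": 0,"tz": 0,"wx": 0,"wy": 0,"wz": 0,"jaw": -0.4},
    {"tx": 1.2,"ty": 0,"tz": 0,"wx": 0,"wy": 0,"wz": 0,"jaw": -0.4},
    {"tx": 0.4,"ty": 0,"tz": 0,"wx": 0,"wy": 0,"wz": 0,"jaw": -0.4},
    {"tx": 0,"ty": 0,"tz": 0,"wx": 0,"wy": 0,"wz": 0,"jaw": -1},
    {"tx": 0,"ty": 0,"tz": 0,"wx": 0,"wy": 0,"wz": 0,"jaw": -1},
    {"tx": 0,"ty": 0,"tz": 0,"wx": 0,"wy": 0,"wz": 0,"jaw": -1},
    {"tx": 0,"ty": 0,"tz": 0,"wx": 0,"wy": 0,"wz": 0,"jaw": -1}
  ]
}}

```text
time: 59.25
tool_pos: [543.2, 12.5, 69.8]
tcp_rot: [-1.257, 1.566, 0.256]
contact_force: [5.8, 6.4, -3.4]
grip_width: 6.9
```

Run:
```python
from h import *
go()
```

```text
at [543.2  12.5  69.8] N [-51.9 135.5] phi 1.5125 w 6.9 t 59.25 F [ 5.8  6.4 -3.4]
 fix rot [-0.0017  0.0016  0.0049]
```

Emit:
{"method": "arm_command", "body": {
  "plan": [
    {"tx": 0,"ty": -0.3,"tz": -0.17,"wx": 0,"wy": 0,"wz": 0,"jaw": -1},
    {"tx": 0,"ty": -0.3,"tz": -0.15,"wx": 0,"wy": 0,"wz": 0,"jaw": -1},
    {"tx": 0,"ty": -0.3,"tz": -0.1,"wx": 0,"wy": 0,"wz": 0,"jaw": -1},
    {"tx": 0,"ty": -0.2,"tz": 0,"wx": 0,"wy": 0,"wz": 0,"jaw": -1},
    {"tx": 0,"ty": 0,"tz": 0,"wx": 0,"wy": 0,"wz": 0,"jaw": -1},
    {"tx": 0,"ty": 0,"tz": 0,"wx": 0,"wy": 0,"wz": 0,"jaw": -1}
  ]
}}

```text
time: 59.85
tool_pos: [550.3, 8.3, 69.5]
tcp_rot: [1.103, 1.567, 2.617]
contact_force: [-6.7, 6.0, 6.1]
grip_width: 7.1
```

Run:
```python
from h import *
go()
```

```text
at [550.3   8.3  69.5] N [-44.6 131.7] phi 1.5135 w 7.1 t 59.85 F [-6.7  6.   6.1]
 fix rot [-0.0007  0.0019 -0.0037]
```

Emit:
{"method": "arm_command", "body": {
  "plan": [
    {"tx": 0,"ty": -0.2,"tz": 0,"wx": 0,"wy": 0,"wz": 0,"jaw": -1},
    {"tx": 0,"ty": -0.15,"tz": 0,"wx": 0,"wy": 0,"wz": 0,"jaw": -1},
    {"tx": 0,"ty": 0,"tz": 0,"wx": 0,"wy": 0,"wz": 0,"jaw": -1}
  ]
}}

```text
time: 60.15
tool_pos: [550.9, 8.2, 69.3]
tcp_rot: [1.402, 1.56, 2.915]
contact_force: [-16.0, 6.1, 13.9]
grip_width: 6.9
```

Run:
```python
from h import *
go()
```

```text
at [550.9   8.2  69.3] N [-44.1 131.7] phi 1.5136 w 6.9 t 60.15 F [-16.    6.1  13.9]
 fix rot [-0.0006  0.0018 -0.0106]
```

Clip 1 is on its stop too. I release, withdraw clear and check everything.

Emit:
{"method": "arm_command", "body": {
  "plan": [
    {"tx": 0,"ty": 0.3,"tz": 0,"wx": 0,"wy": 0,"wz": 0,"jaw": -0.4},
    {"tx": 0,"ty": 0,"tz": 0,"wx": 0,"wy": 0,"wz": 0,"jaw": -0.4},
    {"tx": 0,"ty": 0,"tz": 0,"wx": 0,"wy": 0,"wz": 0,"jaw": -0.4},
    {"tx": -3,"ty": 0,"tz": 0,"wx": 0,"wy": 0,"wz": 0,"jaw": -0.4},
    {"tx": -4,"ty": 1,"tz": 0,"wx": 0,"wy": 0,"wz": 0,"jaw": -0.4},
    {"tx": -4,"ty": 3,"tz": 0,"wx": 0,"wy": 0,"wz": 0,"jaw": -0.4},
    {"tx": -2,"ty": 4,"tz": 0,"wx": 0,"wy": 0,"wz": 0,"jaw": -0.4},
    {"tx": 0,"ty": 4,"tz": 0,"wx": 0,"wy": 0,"wz": 0,"jaw": -0.4},
    {"tx": 0,"ty": 4,"tz": 0,"wx": 0,"wy": 0,"wz": 0,"jaw": -0.4},
    {"tx": 0,"ty": 3,"tz": -3,"wx": 0,"wy": 0,"wz": 0,"jaw": -0.4},
    {"tx": 0,"ty": 0,"tz": -4,"wx": 0,"wy": 0,"wz": 0,"jaw": -0.4},
    {"tx": 0,"ty": 0,"tz": -4,"wx": 0,"wy": 0,"wz": 0,"jaw": -0.4},
    {"tx": 0,"ty": 0,"tz": -4,"wx": 0,"wy": 0,"wz": 0,"jaw": -0.4},
    {"tx": 0,"ty": 0,"tz": 0,"wx": 0,"wy": 0,"wz": 0,"jaw": -0.4}
  ]
}}

```text
time: 61.55
tool_pos: [354.7, -136.3, 199.3]
tcp_rot: [-2.388, 1.567, -0.88]
contact_force: [-0.8, -0.2, -0.6]
grip_width: 27.5
```

Run:
```python
from h import *
go()
t,s=look('y',box=(235,150,345,230,7),sbox=(230,130,310,190,9),k=4)
for k,y in((2,42),(3,-42),(4,-126)): seat(t,s,y,f'fs{k}.png')
cv2.imwrite('pics/fs.png',cv2.resize(np.vstack([cv2.imread(f'pics/fs{k}.png') for k in(2,3,4)]),None,fx=.55,fy=.55))
cv2.imwrite('pics/full.png',t.clip(0,255).astype(np.uint8))
```

```text
at [ 354.7 -136.3  199.3] N [-231.7  -23.8] phi 1.5078 w 27.5 t 61.55 F [-0.8 -0.2 -0.6]
 fix rot [-0.0064 -0.0025  0.0023]
```

View pics/y_t.png

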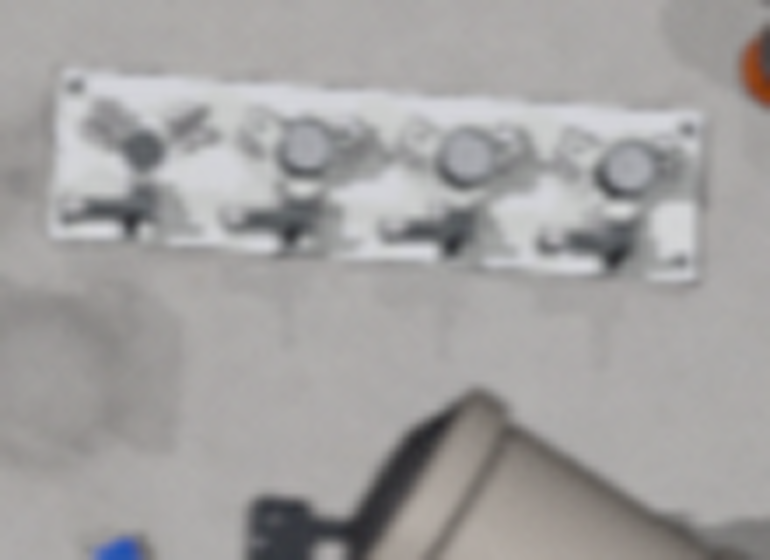

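View pics/y_s.png

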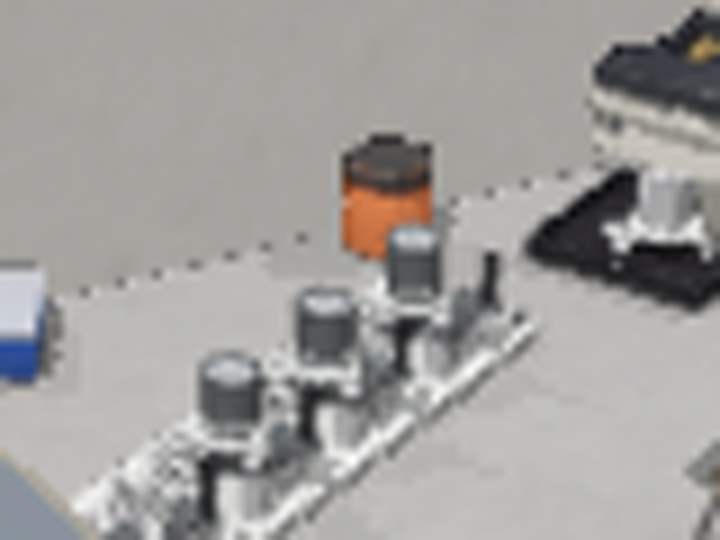

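View pics/fs.png

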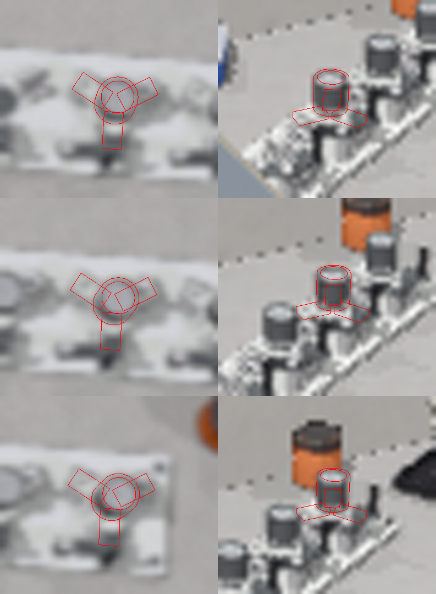

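View pics/full.png

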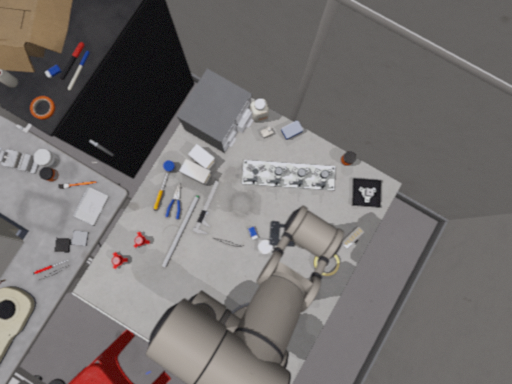

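Run:
```python
from h import *
for n in('top','scene'):
    g=gray(np.load(('top' if n=='top' else 'sc')+'_y.npy'))
    for y in(42,-42,-126):
        X=NW(0,y+.6);c=proj(n,[[X[0],X[1],50]])[0];m=7
        u0,v0=int(round(c[0]))-m,int(round(c[1]))-m;patch=g[v0:v0+2*m+1,u0:u0+2*m+1]
        def f(q):
            p=NW(q[0],y+.6+q[1]);
            it=[(np.vstack([disc(p[0],p[1],z,15) for z in(32,62)]),.0),(disc(p[0],p[1],62,12.5),.65)]
            base=render(patch.shape,np.array([u0,v0]),[([[*p[:2]+np.array([a,b]),32] for a in(-200,200) for b in(-200,200)],1.)]+it,n)
            return -ncc(base,patch)
        r=minimize(f,[0,0],method='Nelder-Mead',options=dict(initial_simplex=[[0,0],[4,0],[0,4]]));print(n,y,r.x.round(2),round(-r.fun,3))
```

```text
top 42 [-0.85 -2.77] 0.635
top -42 [-0.36 -2.48] 0.696
top -126 [-0.1  -2.16] 0.705
scene 42 [-0.51  0.98] 0.688
scene -42 [-1.25  1.14] 0.608
scene -126 [ 1.25 -0.34] 0.485
```

```bash
python3 -c "
from plant import bot,readout
print(readout.get_obs()['contact_force'],bot.close_job())"
```

```text
the job is handed in; nothing more can be done
[-0.16377972 -0.55084155  0.2396548 ] None
```

The changeover is done and handed in at about 62 s. The blank stands upright in the middle of the black tray, and the three lens cells on the table are in nests 2, 3 and 4. Nest 1 is empty, and all four clips are pressed home.

**What the last checks showed**
- **Cells:** Each cell touched its grooves with about 5 N or less before I released it. The three barrels sit alike to within about 0.7 mm in the top view. They overlay the seated model in both views.
- **Clips:** Each clip stopped moving against a push of 16 to 18 N. They look alike in both pictures.
- **Bystanders:** I saw none of them moved in the last top picture. The arm hid part of the table there, and I did not measure them. The arm was clear of everything.

**What went wrong or disagreed**
- **Clip 2:** My first grip on its pin slipped off partway while opening it, but the clip had already swung clear.
- **Knocked cell:** One cell was knocked about 2 cm before I picked it up, so I measured it again first.
- **Camera offset:** The top camera shows a common offset of about 2 to 3 mm along the fixture for all three cells. The scene camera does not show it (about 1 mm), so I took it as a camera or shadow bias. That is close to the 3 mm limit, and I could not check it another way.

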